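# Load, clamp and switch on the choke test fixture

### The arm

A 6-joint arm with a two-finger parallel gripper is mounted at the origin on the work surface. World frame = base frame: x ahead of the robot, y to its left, z up, the work surface at z = 0. Lengths are in m, angles in rad, forces in N, time in s.
With the tool pointing down it reaches from about 0.4 to 0.825 m from the base axis. Payload 7 kg.
Tool frame: the origin (TCP) lies at the very end of the fingers, on their centre line; the grasp point (between the pads) lies 19 mm behind it; z points along the fingers, y is the direction in which the jaws open and shut (so a half turn about z gives the same grasp; the last joint's range is limited). The gripper opens to 88 mm and grips with 3 to 60 N. Pads are 19 mm wide; open, the fingers measure 130 mm over their backs; the gripper's body (78 mm by 193 mm) begins 47 mm behind the grasp point.
Start: joints at [-0.832, 0.359, 0.012, 0, -1.224, -0.288], TCP at [0.294, -0.608, 0.227] pointing down, gripper open.
Joint ranges: [-3.07, 3.07], [-1.43, 2.12], [-1.02, 1.25], [-3.03, 1.67], [-3.05, -0], [-3.03, 3.03]. Speed limits (rad/s): [2.39, 2.39, 3.01, 3.14, 3.14, 3.14].

### API

Orientations are given as [roll, pitch, yaw] about the fixed x, y, z axes, in that order (R = Rz(yaw) Ry(pitch) Rx(roll)).
In Python, from bench import r gives the robot as it stands. The module is installed in compiled form; this text tells all that it offers.
- The arm moves only by the tool carry_out, never from a script. Its argument "deltas" is a list of rows, each an object of numbers: "tx", "ty", "tz": the shift along the tool's x, y, z scaled (see below); "rx", "ry", "rz": the turn, a rotation vector about the tool's x, y, z scaled (see below). A call has 1 to 12 rows; each row is the pose to reach, as a shift and turn from the pose commanded when the call began, along the tool's axes at that moment; what a row does not reach only later rows make up. The controller multiplies each number of a shift by 750 mm and each number of a turn by 60 degrees. A row lasts 1/8 s, in which the tool goes at most 62.5 mm and 10.7 degrees, less where a joint would pass 70% of its speed; a pose out of reach is approached as far as the arm can. A call with a number of a shift or a turn outside -1 to 1 is refused whole. A call with a gripper value outside its range is refused whole. "claw" is the opening, from 0 (shut) to 1 (fully open), set as the call begins (left out, the last holds). The fingers move at their own pace and stop on an object; "squeeze" is the grip in N (left out, the last holds). Time passes only in rows, so rows that repeat a pose let the fingers close. It gives the time, the measured TCP pose, the force and the opening at its end, in the units of the state.
- r.get_state(): the state, without advancing time (a new reading comes with each control period).
- r.capture(name): name is "scene" or "top" or "wrist"; returns the picture (400x640x3 uint8, red, green, blue); there is no depth.
- r.calibration(name): a dict with "camera_matrix" (3x3 intrinsics, pixels), "world_to_cam" (4x4, takes a point from world to camera coordinates); the wrist camera has in their place "mount" (4x4, takes a point from camera to tool coordinates, whose origin is the TCP and whose axes are the flange's). Camera axes: x right, y down, z forward; pixel columns grow to the right and rows downward; lengths in m; the calibration is good to about 2 mm. A picture is of the moment at which its call begins: read the wrist's pose just before it. calibration takes no time and is no camera call.
- r.finish_job(): hands the job in, once; it reports no verdict.
The state is a dict: "time": time; "joint_positions": joint angles; "qvel": joint speeds; "effort": joint torques, N m; "tcp_pos": TCP position; "ee_rot": TCP orientation; "force": force on the tool from outside, world axes, zero at the start; "torque": the same for the moment, N m; "opening": finger opening in m.
Only numpy, scipy, OpenCV 4.12 (cv2) and the standard library are available. Lean on these libraries where they do the work, as an engineer would, in place of code of your own. Each camera call takes 0.05 s, during which the arm holds its last target.

### The job

The clamps of the test fixture were left swung in: with the screwdriver's blade lightly in the slot, swing open those you need and load every choke from the blue tray into a bay, one to a bay, flat between the stops with its bare tab towards the clamp. Then turn each loaded bay's clamp clockwise until its arm lies straight over the tab, and only after that press that bay's rocker on with the tip of the screwdriver (the rockers stand in the same left-to-right order as the bays; the right-hand one is the mains and stays on, and empty bays stay off). Keep fingers off clamps and rockers, put the screwdriver back upright in its stand, and leave everything else on the bench alone.

Things in the scene. Friction and masses are not known exactly. Their poses are not given: they have to be found in the camera images.
- fixture: Choke test fixture, fixed: grey block, x from -147 to 88, y from -150 to 150, top at z = 40 mm; origin on the bench, x away from the robot, y to the left. On its top at the back three bays, in front of each (x = -45 mm, same y as the bay) its swing clamp's screw, and in front a row of four rockers: pivots at x = -112, y = 54 (left), 18 (mid), -18 (right), -54 (mains).
- bay_left (a point): Floor of the left bay, where the centre of a loaded choke's plate lies (fixture x = 35, y = 95, z = 40 mm); axes as the fixture's. Rails and stops 6 mm high stand 3.5 mm clear of a centred plate on all four sides. The clamp's arm bars the way in while its joint is above about 0.2.
- bay_mid (a point): Floor of the mid bay, where the centre of a loaded choke's plate lies (fixture x = 35, y = 0, z = 40 mm); axes as the fixture's. Rails and stops 6 mm high stand 3.5 mm clear of a centred plate on all four sides. The clamp's arm bars the way in while its joint is above about 0.2.
- bay_right (a point): Floor of the right bay, where the centre of a loaded choke's plate lies (fixture x = 35, y = -95, z = 40 mm); axes as the fixture's. Rails and stops 6 mm high stand 3.5 mm clear of a centred plate on all four sides. The clamp's arm bars the way in while its joint is above about 0.2.
- clamp_left (a joint): Slotted swing clamp of the left bay. Clockwise from above grows: 0, arm along the fixture's +y; 1.571 (end stop), along +x over the tab; other stop -0.3. Slot across the head along the arm, 5.5 mm wide, 6 mm deep; head 30 mm across, top at z = 65 mm. Arm 13 mm wide, 52 mm long, 2.5 mm above a loaded plate. Starts 0.5 to 1.4; friction 0.06 N m, stays where left.
- rocker_left (a joint): White rocker of the left bay, 36 (x) x 20 (y) mm. 0: off, near half (fixture's -x) up; 0.44: on, near half right down. Press the near half 12 mm from the pivot, where its top is 62 mm above the bench when off, 57 when on; about 3 N. Stays where left.
- clamp_mid (a joint): Slotted swing clamp of the mid bay. Same as clamp_left: 0, arm along the fixture's +y; 1.571, along +x over the choke's tab; clockwise grows; slot along the arm.
- rocker_mid (a joint): White rocker of the mid bay, 36 (x) x 20 (y) mm. 0: off, near half (fixture's -x) up; 0.44: on, near half right down. Press the near half 12 mm from the pivot, where its top is 62 mm above the bench when off, 57 when on; about 3 N. Stays where left.
- clamp_right (a joint): Slotted swing clamp of the right bay. Same as clamp_left: 0, arm along the fixture's +y; 1.571, along +x over the choke's tab; clockwise grows; slot along the arm.
- rocker_right (a joint): White rocker of the right bay, 36 (x) x 20 (y) mm. 0: off, near half (fixture's -x) up; 0.44: on, near half right down. Press the near half 12 mm from the pivot, where its top is 62 mm above the bench when off, 57 when on; about 3 N. Stays where left.
- rocker_mains (a joint): Mains rocker, right-hand end of the row, same make; starts on (0.44) and stays on.
- tray: Shallow blue tray, fixed, 300 (x) x 225 (y) x 20 mm high, floor 4 mm thick, left or right of the fixture; the chokes start in it. Origin under its centre.
- choke1: Choke (may be absent; two or three are there, all alike): black plate 96 (x) x 60 (y) x 8 mm; on it a copper-wound toroid, 48 mm across, 28 mm high, centred 16 mm towards +x; the -x end is a bare tab with two flat brass terminals. 36 mm high, 0.25 kg. Origin: centre of the plate's underside. Loaded, its x points as the fixture's x. Grasp it by the toroid.
- choke1_tab (a point): Top of the bare tab of choke1, on the middle line 31 mm from the plate's centre (-x).
- choke2: Choke (may be absent; two or three are there, all alike): black plate 96 (x) x 60 (y) x 8 mm; on it a copper-wound toroid, 48 mm across, 28 mm high, centred 16 mm towards +x; the -x end is a bare tab with two flat brass terminals. 36 mm high, 0.25 kg. Origin: centre of the plate's underside. Loaded, its x points as the fixture's x. Grasp it by the toroid.
- choke2_tab (a point): Top of the bare tab of choke2, on the middle line 31 mm from the plate's centre (-x).
- choke3: Choke (may be absent; two or three are there, all alike): black plate 96 (x) x 60 (y) x 8 mm; on it a copper-wound toroid, 48 mm across, 28 mm high, centred 16 mm towards +x; the -x end is a bare tab with two flat brass terminals. 36 mm high, 0.25 kg. Origin: centre of the plate's underside. Loaded, its x points as the fixture's x. Grasp it by the toroid.
- choke3_tab (a point): Top of the bare tab of choke3, on the middle line 31 mm from the plate's centre (-x).
- driver: Flat screwdriver, 181 mm long, standing upright in the stand, blade down. Origin: end of the blade, z up along the tool. Blade 15 mm wide (its x) x 2.4 mm thick (y); shank 8 mm thick; guard 38 x 38 mm from 85 to 91 mm above the blade's end; then a square yellow handle 24 x 24 x 90 mm, faces square to x and y: grip its upper half. 0.13 kg.
- stand: Wooden tool stand, fixed, 64 (x) x 114 (y) x 95 mm high, on the other side of the fixture from the tray; 26 x 26 mm square through hole in the middle. The screwdriver's guard rests on its top, blade in the hole, its end 10 mm above the bench. Origin on the bench under the hole.
- core1: Bare blue core ring, 56 mm across, 16 mm high, loose on the bench near the stand: a bystander, leave it alone.
- core2: Bare blue core ring, 56 mm across, 16 mm high, loose on the bench near the stand: a bystander, leave it alone.
- core3: Bare blue core ring, 56 mm across, 16 mm high, loose on the bench near the stand: a bystander, leave it alone.
- wrench: Wrench, 160 mm long, loose on the bench near the stand: a bystander, leave it alone.
Mind the look-alikes: they are no part of the job. What is shaped like the choke3 but turquoise is not meant.

How it is judged:
By the outcome, as a careful person would: the job done as asked, in the order asked, and still so for the second after the job is handed in, with the robot touching nothing.
Of choke1, choke2, choke3 only 2 to 3 are there at a start; the rules pass over those that are not, and their reading is None.
At some moment in a run one of choke1, choke2, choke3 may be knocked a few centimetres aside while the robot is not near it.
It also fails if it takes over 210 s, if anything falls off the work surface, if the arm or the gripper's body presses on something with over 40 N, if the wrist force passes 120 N, or if a joint passes its speed limit or range.

## Working session

There is one attempt and no reset: what is moved stays moved. The work goes in short steps, Python scripts to look and compute and a tool call to move; the robot and the scene stay as the last step left them, time stands still between calls to the robot, and variables do not carry over. Pictures are saved under pics/ and viewed, and the job is handed in when it is done.

Besides the shell and the picture viewer there is one more tool, called after "Request:" by a JSON object that holds its "fn" and its "kwargs", one argument or row to a line. carry_out: Moves the arm, as the interface text tells. Its arguments: {"type":"object","properties":{"deltas":{"type":"array"},"claw":{"type":"number"},"squeeze":{"type":"number"}},"required":["deltas"]}

```bash
mkdir -p pics; ls
python3 - <<'E'
from bench import r
import cv2,numpy as np
np.set_printoptions(precision=4,suppress=True)
print(r.get_state())
for n in ["scene","top","wrist"]:
    im=r.capture(n); cv2.imwrite(f"pics/{n}0.png",im[:,:,::-1]); 
    c=r.calibration(n); print(n,{k:np.array(v) for k,v in c.items()})
E
```

```text
pics
{'time': 0.0, 'joint_positions': array([-0.8319,  0.3594,  0.0111, -0.0004, -1.2241, -0.2881]), 'qvel': array([ 0.0001, -0.0015,  0.0022,  0.0016,  0.0002,  0.0009]), 'effort': array([  0.001 , -58.2715,  29.3067,   6.9972,   0.0071,  -0.0002]), 'tcp_pos': array([ 0.2939, -0.6071,  0.2256]), 'ee_rot': array([ 3.1399, -0.0001, -2.6909]), 'force': array([0.5287, 1.0147, 0.3767]), 'torque': array([ 0.0295, -0.0366,  0.0173]), 'opening': 0.08750117135106562}
scene {'camera_matrix': array([[453.6467,   0.    , 320.2963],
       [  0.    , 453.6467, 201.0246],
       [  0.    ,   0.    ,   1.    ]]), 'world_to_cam': array([[ 0.0019,  1.    ,  0.005 , -0.018 ],
       [ 0.6127,  0.0028, -0.7903, -0.2309],
       [-0.7903,  0.0046, -0.6127,  1.5953],
       [ 0.    ,  0.    ,  0.    ,  1.    ]])}
top {'camera_matrix': array([[370.4242,   0.    , 326.2516],
       [  0.    , 370.4242, 203.7858],
       [  0.    ,   0.    ,   1.    ]]), 'world_to_cam': array([[ 0.0227, -0.9993, -0.0282,  0.0051],
       [-0.9966, -0.0204, -0.0796,  0.5002],
       [ 0.079 ,  0.0299, -0.9964,  0.9557],
       [ 0.    ,  0.    ,  0.    ,  1.    ]])}
wrist {'camera_matrix': array([[303.6041,   0.    , 322.0919],
       [  0.    , 303.6041, 202.8407],
       [  0.    ,   0.    ,   1.    ]]), 'mount': array([[-0.0006, -0.9671, -0.2543,  0.0679],
       [ 1.    , -0.0008,  0.0005, -0.    ],
       [-0.0006, -0.2543,  0.9671, -0.1588],
       [ 0.    ,  0.    ,  0.    ,  1.    ]])}
```

View pics/top0.png

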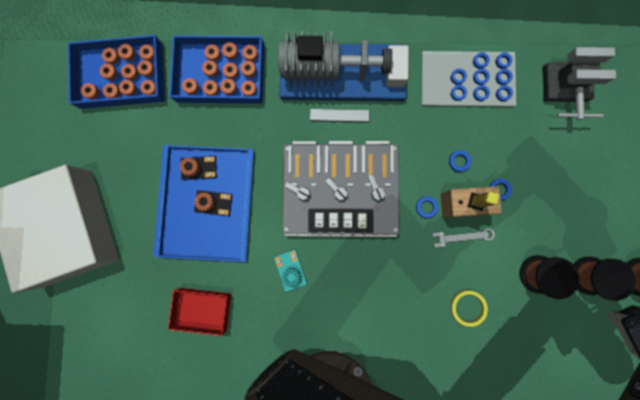

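View pics/scene0.png

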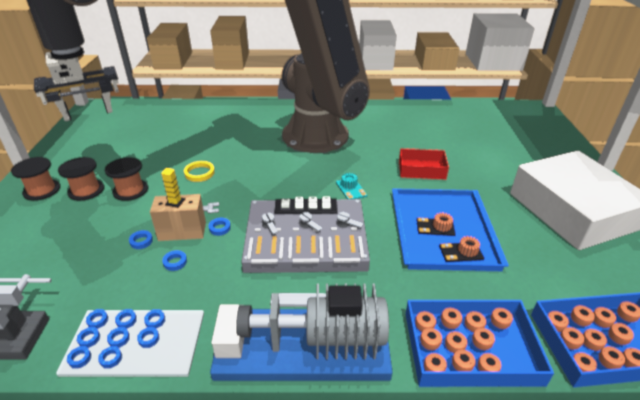

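View pics/wrist0.png

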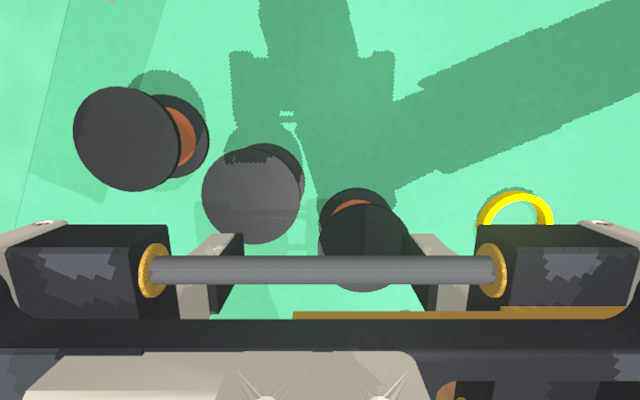

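```bash
cat > h.py <<'E'
from bench import r
import cv2,numpy as np
from scipy.spatial.transform import Rotation as R
np.set_printoptions(precision=4,suppress=True)
def snap(n,f=None):
    s=r.get_state(); im=r.capture(n)
    if f: cv2.imwrite(f"pics/{f}.png",im[:,:,::-1])
    return im,cam(n,s)
def cam(n,s=None):
    c=r.calibration(n); K=np.array(c["camera_matrix"])
    if n=="wrist":
        M=np.array(c["mount"]); T=np.eye(4); T[:3,:3]=R.from_euler('xyz',s["ee_rot"]).as_matrix(); T[:3,3]=s["tcp_pos"]
        W=T@M
    else: W=np.linalg.inv(np.array(c["world_to_cam"]))
    return K,W
def ray(C,px,z):
    K,W=C; d=W[:3,:3]@np.linalg.solve(K,[px[0],px[1],1.]); o=W[:3,3]
    return o+d*(z-o[2])/d[2]
def proj(C,p):
    K,W=C; q=np.linalg.inv(W)@np.r_[p,1]; q=K@q[:3]; return q[:2]/q[2]
def delta(p,rpy=None,base=None):
    """rows numbers to go from current measured/commanded pose to p, rpy"""
    s=r.get_state(); b=base or (s["tcp_pos"],s["ee_rot"])
    R0=R.from_euler('xyz',b[1]); t=R0.inv().apply(np.array(p)-b[0])/0.75
    rv=np.zeros(3)
    if rpy is not None: rv=(R0.inv()*R.from_euler('xyz',rpy)).as_rotvec()/(np.pi/3)
    return t,rv
E
python3 - <<'E'
from h import *
C=cam("top")
im=cv2.imread("pics/top0.png")
cv2.imwrite("pics/topcrop.png",cv2.resize(im[130:300,140:530],None,fx=2,fy=2,interpolation=cv2.INTER_CUBIC))
for n,p,z in [("fixFL",(284,237),.04),("fixFR",(398,237),.04),("fixBR",(398,142),.04),("fixBL",(286,142),.04),("clL",(303,194),.065),("clM",(341,194),.065),("clR",(378,194),.065),("ch1tor",(189,167),.04),("ch1tab",(211,167),.012),("ch2tor",(204,202),.04),("ch2tab",(224,203),.012),("handle",(493,198),.191),("stand",(472,203),.095),("trayTL",(163,147),.02),("trayBR",(248,261),.02)]:
    print(n,ray(C,p,z))
E
```

```text
fixFL [0.4105 0.1219 0.04  ]
fixFR [ 0.4172 -0.1695  0.04  ]
fixBR [ 0.6633 -0.1677  0.04  ]
fixBL [0.6587 0.1246 0.04  ]
clL [0.5199 0.0737 0.065 ]
clM [ 0.5218 -0.022   0.065 ]
clR [ 0.5237 -0.1147  0.065 ]
ch1tor [0.5879 0.3783 0.04  ]
ch1tab [0.5939 0.3297 0.012 ]
ch2tor [0.4965 0.3339 0.04  ]
ch2tab [0.4971 0.2899 0.012 ]
handle [ 0.5062 -0.3469  0.191 ]
stand [ 0.5031 -0.3369  0.095 ]
trayTL [0.6447 0.4604 0.02  ]
trayBR [0.3456 0.2173 0.02  ]
```

View pics/topcrop.png

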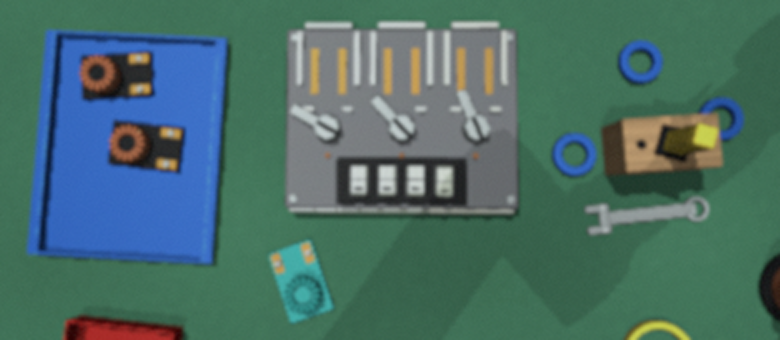

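Run:
```python
from h import *
print(delta([0.62,-0.02,0.30],[np.pi,0,-np.pi]))
```

```text
(array([-0.7324,  0.5155, -0.0983]), array([ 0.0012, -0.0004,  0.4304]))
```

Request:
{"fn": "carry_out", "kwargs": {
  "deltas": [
    {"tx": -0.732,"ty": 0.515,"tz": -0.098,"rz": 0.43},
    {"tx": -0.732,"ty": 0.515,"tz": -0.098,"rz": 0.43},
    {"tx": -0.732,"ty": 0.515,"tz": -0.098,"rz": 0.43},
    {"tx": -0.732,"ty": 0.515,"tz": -0.098,"rz": 0.43},
    {"tx": -0.732,"ty": 0.515,"tz": -0.098,"rz": 0.43},
    {"tx": -0.732,"ty": 0.515,"tz": -0.098,"rz": 0.43},
    {"tx": -0.732,"ty": 0.515,"tz": -0.098,"rz": 0.43},
    {"tx": -0.732,"ty": 0.515,"tz": -0.098,"rz": 0.43},
    {"tx": -0.732,"ty": 0.515,"tz": -0.098,"rz": 0.43},
    {"tx": -0.732,"ty": 0.515,"tz": -0.098,"rz": 0.43},
    {"tx": -0.732,"ty": 0.515,"tz": -0.098,"rz": 0.43},
    {"tx": -0.732,"ty": 0.515,"tz": -0.098,"rz": 0.43}
  ]
}}

```text
validation failed for argument at $.de...
```

Run:
```python
from h import *
s=r.get_state();print(s["time"],s["tcp_pos"],s["ee_rot"],s["qvel"])
im,C=snap("wrist","w1")
s=r.get_state();print(s["time"],s["tcp_pos"],s["ee_rot"])
```

```text
0.15 [ 0.2939 -0.6072  0.2258] [ 3.1403 -0.0002 -2.6908] [ 0.0003 -0.0019  0.0019 -0.0005  0.0005 -0.0016]
0.2 [ 0.2939 -0.6073  0.226 ] [ 3.1406 -0.0001 -2.6909]
```

View pics/w1.png

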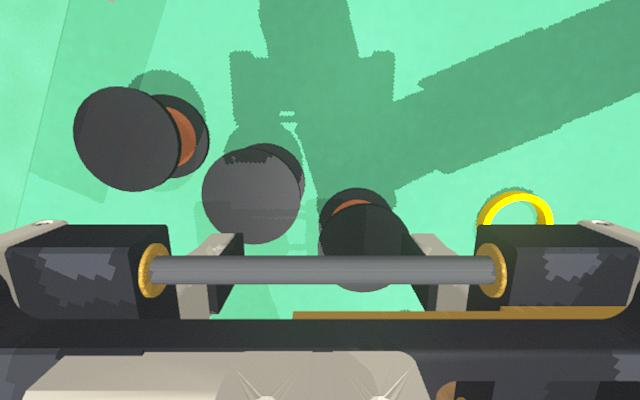

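Request:
{"fn": "carry_out", "kwargs": {
  "deltas": [
    {"tx": -0.732,"ty": 0.515,"tz": -0.098,"rx": 0,"ry": 0,"rz": 0.43},
    {"tx": -0.732,"ty": 0.515,"tz": -0.098,"rx": 0,"ry": 0,"rz": 0.43},
    {"tx": -0.732,"ty": 0.515,"tz": -0.098,"rx": 0,"ry": 0,"rz": 0.43},
    {"tx": -0.732,"ty": 0.515,"tz": -0.098,"rx": 0,"ry": 0,"rz": 0.43},
    {"tx": -0.732,"ty": 0.515,"tz": -0.098,"rx": 0,"ry": 0,"rz": 0.43},
    {"tx": -0.732,"ty": 0.515,"tz": -0.098,"rx": 0,"ry": 0,"rz": 0.43},
    {"tx": -0.732,"ty": 0.515,"tz": -0.098,"rx": 0,"ry": 0,"rz": 0.43},
    {"tx": -0.732,"ty": 0.515,"tz": -0.098,"rx": 0,"ry": 0,"rz": 0.43},
    {"tx": -0.732,"ty": 0.515,"tz": -0.098,"rx": 0,"ry": 0,"rz": 0.43},
    {"tx": -0.732,"ty": 0.515,"tz": -0.098,"rx": 0,"ry": 0,"rz": 0.43},
    {"tx": -0.732,"ty": 0.515,"tz": -0.098,"rx": 0,"ry": 0,"rz": 0.43},
    {"tx": -0.732,"ty": 0.515,"tz": -0.098,"rx": 0,"ry": 0,"rz": 0.43}
  ]
}}

```text
time: 1.7
tcp_pos: [0.6213, -0.0174, 0.2994]
ee_rot: [3.142, -0.001, -3.137]
force: [0.1, -1.5, -0.6]
opening: 0.0876
```

Run:
```python
from h import *
s=r.get_state();print(s["time"],s["tcp_pos"],s["ee_rot"],s["qvel"])
im,C=snap("wrist","w1")
s=r.get_state();print(s["time"],s["tcp_pos"],s["ee_rot"])
```

```text
1.7 [ 0.6213 -0.0174  0.2994] [ 3.1416 -0.0005 -3.1374] [-0.0463 -0.0259 -0.0407  0.0017 -0.0044  0.032 ]
1.75 [ 0.6204 -0.019   0.2993] [-3.1415 -0.0011 -3.1386]
```

View pics/w1.png

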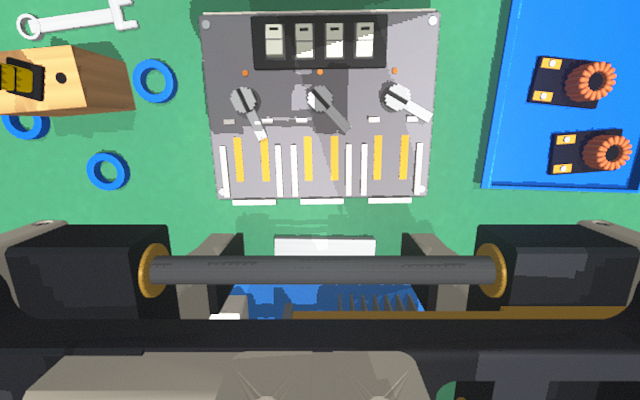

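Run:
```python
from h import *
im,C=snap("wrist","w2")
b=im[:,:,::-1].copy()
cv2.imwrite("pics/w2a.png",cv2.resize(b[0:210,195:445],None,fx=3.2,fy=2.85,interpolation=cv2.INTER_CUBIC))
cv2.imwrite("pics/w2b.png",cv2.resize(b[40:190,480:640],None,fx=4,fy=4,interpolation=cv2.INTER_CUBIC))
cv2.imwrite("pics/w2c.png",cv2.resize(b[0:200,0:190],None,fx=3,fy=3,interpolation=cv2.INTER_CUBIC))
s=r.get_state();print(s["time"],s["tcp_pos"],s["ee_rot"])
np.savez("w2.npz",K=C[0],W=C[1])
```

```text
1.8 [ 0.6198 -0.0201  0.2995] [-3.1414 -0.0011 -3.1398]
```

View pics/w2a.png

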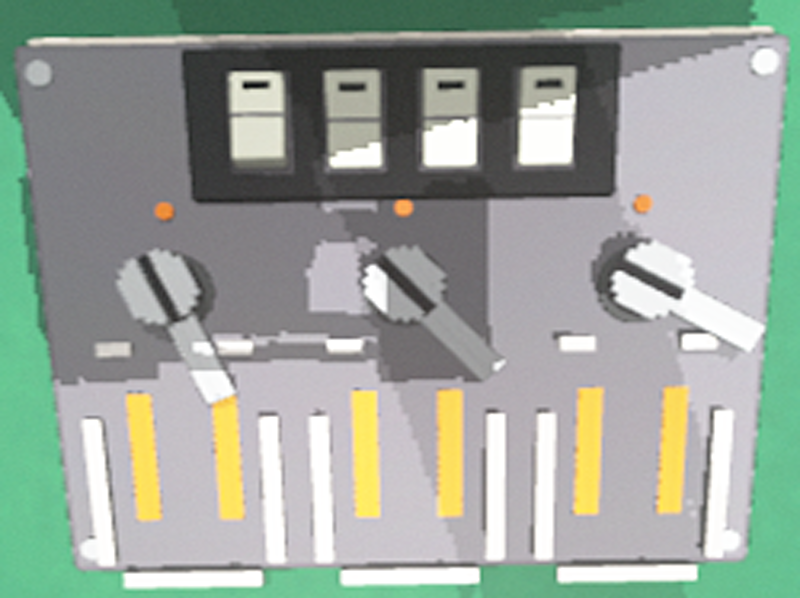

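View pics/w2b.png

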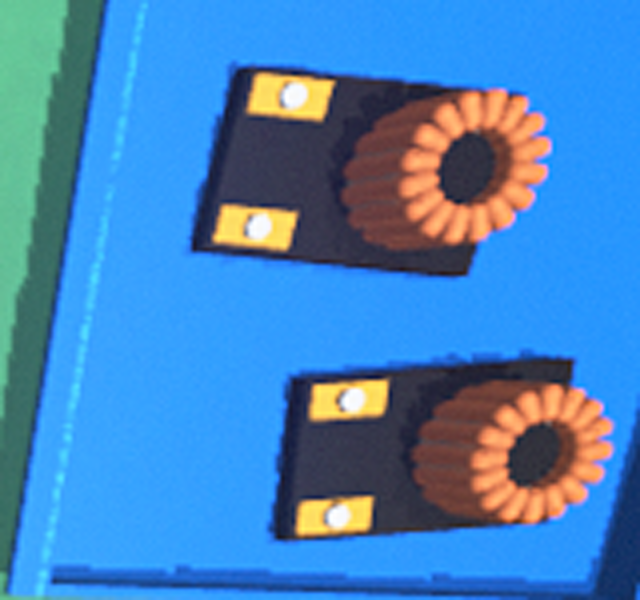

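View pics/w2c.png

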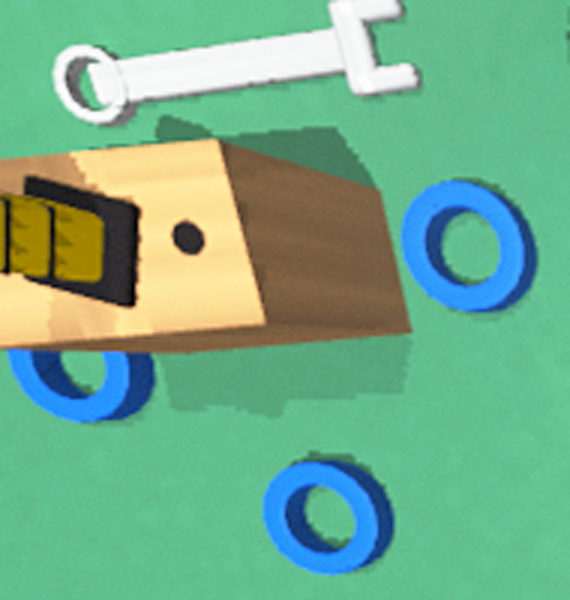

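Run:
```python
from h import *
z=np.load("w2.npz");C=(z["K"],z["W"])
f=lambda u,v:(195+u/3.2-.5+.5/3.2, v/2.85-.5+.5/2.85)
mod={"FR":(-147,-150),"FL":(-147,150),"BL":(88,150),"BR":(88,-150),"hR":(-45,-95),"hM":(-45,0),"hL":(-45,95)}
px={"FR":(17,47),"FL":(788,37),"BL":(745,560),"BR":(78,570),"hR":(160,287),"hM":(404,284),"hL":(651,280)}
A=[];B=[]
for k in mod:
    p=ray(C,f(*px[k]),.065 if k[0]=='h' else .04); A.append(np.array(mod[k])/1e3);B.append(p[:2]); print(k,p)
A=np.array(A);B=np.array(B)
def fit(A,B):
    a=A-A.mean(0);b=B-B.mean(0); th=np.arctan2((a[:,0]*b[:,1]-a[:,1]*b[:,0]).sum(),(a*b).sum())
    M=np.array([[np.cos(th),-np.sin(th)],[np.sin(th),np.cos(th)]]); t=B.mean(0)-M@A.mean(0); return th,t,B-(A@M.T+t)
th,t,res=fit(A,B);print(th,t);print(res*1e3)
for k,(a,b) in {"R":((145,260),(178,313)),"M":((382,257),(432,310)),"L":((615,262),(683,296))}.items():
    d=ray(C,f(*b),.065)-ray(C,f(*a),.065); print(k,"joint",np.pi/2-(np.arctan2(d[1],d[0])-th), "len",np.linalg.norm(d))
g=lambda u,v:(480+u/4-.375, 40+v/4-.375)
for n,q in {"A":dict(t=(292,96),t2=(258,227),c1=(237,72),c2=(203,243),tor=(476,167)),"B":dict(t=(352,399),t2=(338,516),c1=(292,376),c2=(280,530),tor=(542,454))}.items():
    for k,v in q.items(): print(n,k,ray(C,g(*v),.040 if k=='tor' else .014 if k[0]=='t' else .012))
w=lambda u,v:(u/3-1/3, v/3-1/3)
for k,v,zz in [("c1",(220,140),.095),("c2",(265,325),.095),("hole",(188,238),.095),("guard r",(136,207),.101),("guard b",(132,306),.101),("guard top l",(25,178),.101)]: print(k,ray(C,w(*v),zz))
```

```text
FR [ 0.4257 -0.1689  0.04  ]
FL [0.4212 0.1262 0.04  ]
BL [0.6519 0.1306 0.04  ]
BR [ 0.6577 -0.1649  0.04  ]
hR [ 0.5254 -0.1142  0.065 ]
hM [ 0.524  -0.0204  0.065 ]
hL [0.5221 0.0744 0.065 ]
0.017820743043682533 [ 0.5687 -0.019 ]
[[ 1.3358  2.6528]
 [ 2.1112 -2.2016]
 [-2.1269 -2.0213]
 [-1.6877  2.4728]
 [ 0.0211  0.5852]
 [ 0.2589 -0.6314]
 [ 0.0877 -0.8565]]
R joint 1.1069208411980795 len 0.024474345705601076
M joint 0.8616056549881033 len 0.02895861164232963
L joint 0.49080932327556215 len 0.03031809007568673
A t [0.4737 0.2923 0.014 ]
A t2 [0.5156 0.2887 0.014 ]
A c1 [0.4659 0.2737 0.012 ]
A c2 [0.5208 0.2719 0.012 ]
A tor [0.4993 0.3376 0.04  ]
B t [0.5739 0.3334 0.014 ]
B t2 [0.616 0.337 0.014]
B c1 [0.566  0.3118 0.012 ]
B c2 [0.6215 0.3181 0.012 ]
B tor [0.5909 0.3815 0.04  ]
c1 [ 0.472  -0.2904  0.095 ]
c2 [ 0.5362 -0.2864  0.095 ]
hole [ 0.5053 -0.3091  0.095 ]
guard r [ 0.4956 -0.3209  0.101 ]
guard b [ 0.5298 -0.3302  0.101 ]
guard top l [ 0.486  -0.3587  0.101 ]
```

Run:
```python
from h import *
print(delta([0.573,-0.364,0.30],[np.pi,0,-3.40]))
```

```text
(array([ 0.0632, -0.4584, -0.0006]), array([-0.0003, -0.0011,  0.2485]))
```

Request:
{"fn": "carry_out", "kwargs": {
  "deltas": [
    {"tx": 0.063,"ty": -0.458,"tz": 0,"rx": 0,"ry": 0,"rz": 0.248},
    {"tx": 0.063,"ty": -0.458,"tz": 0,"rx": 0,"ry": 0,"rz": 0.248},
    {"tx": 0.063,"ty": -0.458,"tz": 0,"rx": 0,"ry": 0,"rz": 0.248},
    {"tx": 0.063,"ty": -0.458,"tz": 0,"rx": 0,"ry": 0,"rz": 0.248},
    {"tx": 0.063,"ty": -0.458,"tz": 0,"rx": 0,"ry": 0,"rz": 0.248},
    {"tx": 0.063,"ty": -0.458,"tz": 0,"rx": 0,"ry": 0,"rz": 0.248},
    {"tx": 0.063,"ty": -0.458,"tz": 0,"rx": 0,"ry": 0,"rz": 0.248},
    {"tx": 0.063,"ty": -0.458,"tz": 0,"rx": 0,"ry": 0,"rz": 0.248},
    {"tx": 0.063,"ty": -0.458,"tz": 0,"rx": 0,"ry": 0,"rz": 0.248}
  ]
}}

```text
time: 2.92
tcp_pos: [0.5728, -0.3635, 0.3004]
ee_rot: [3.142, 0.0, 2.883]
force: [0.6, 0.1, -0.1]
opening: 0.0877
```

Run:
```python
from h import *
im,C=snap("wrist","w3")
s=r.get_state();print(s["time"],s["tcp_pos"],s["ee_rot"])
np.savez("w3.npz",K=C[0],W=C[1])
b=im[:,:,::-1]
print(proj(C,[.507,-.346,.19]))
cv2.imwrite("pics/w3a.png",cv2.resize(b[0:230,200:440],None,fx=3,fy=2.6,interpolation=cv2.INTER_CUBIC))
```

```text
2.975 [ 0.5729 -0.3634  0.3004] [3.1415 0.0004 2.8835]
[321.8546 122.9301]
```

View pics/w3a.png

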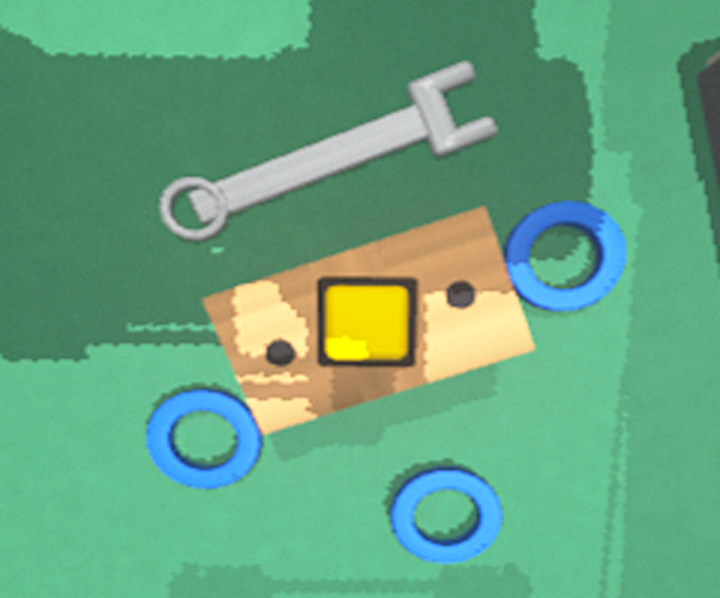

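Run:
```python
from h import *
z=np.load("w3.npz");C=(z["K"],z["W"])
f=lambda u,v:(200+u/3-1/3, v/2.6-.3)
im=cv2.imread("pics/w3.png"); hsv=cv2.cvtColor(im,cv2.COLOR_BGR2HSV)
m=cv2.inRange(hsv,(22,150,120),(35,255,255)); m[:, :300]=0; m[:,350:]=0; m[160:]=0
ct=max(cv2.findContours(m,0,1)[0],key=cv2.contourArea); rc=cv2.minAreaRect(ct);print(rc)
b=cv2.boxPoints(rc); P=np.array([ray(C,p,.191)[:2] for p in b]); print(P,P.mean(0)); d=P-np.roll(P,1,0); print(np.degrees(np.arctan2(d[:,1],d[:,0])),np.linalg.norm(d,axis=1))
G=np.array([ray(C,f(*p),.101)[:2] for p in [(318,281),(414,279),(416,364),(320,366)]]);d=G-np.roll(G,1,0); print(G.mean(0),np.degrees(np.arctan2(d[:,1],d[:,0])),np.linalg.norm(d,axis=1))
S=np.array([ray(C,f(*p),.095)[:2] for p in [(203,298),(486,206),(535,350),(264,436)]]);d=S-np.roll(S,1,0); print(S.mean(0),np.degrees(np.arctan2(d[:,1],d[:,0])),np.linalg.norm(d,axis=1))
```

```text
((321.5, 123.5), (29.0, 27.0), 90.0)
[[ 0.493  -0.3544]
 [ 0.4988 -0.3324]
 [ 0.5221 -0.3382]
 [ 0.5161 -0.3608]] [ 0.5075 -0.3464]
[ 164.4726   75.1503  -14.2318 -104.8529] [0.024  0.0228 0.024  0.0233]
[ 0.5081 -0.3461] [ 165.5836   76.4657  -12.8808 -103.5027] [0.0361 0.0361 0.0361 0.037 ]
[ 0.5092 -0.3449] [-175.4079   94.6649    4.3878  -84.8791] [0.065  0.1139 0.0641 0.1137]
```

Request:
{"fn": "carry_out", "kwargs": {
  "deltas": [
    {"tx": 0.0896,"ty": 0,"tz": 0,"rx": 0,"ry": 0,"rz": -0.013},
    {"tx": 0.0896,"ty": 0,"tz": 0,"rx": 0,"ry": 0,"rz": -0.013},
    {"tx": 0.0896,"ty": 0,"tz": 0.1,"rx": 0,"ry": 0,"rz": -0.013},
    {"tx": 0.0896,"ty": 0,"tz": 0.2045,"rx": 0,"ry": 0,"rz": -0.013},
    {"tx": 0.0896,"ty": 0,"tz": 0.2045,"rx": 0,"ry": 0,"rz": -0.013},
    {"tx": 0.0896,"ty": 0,"tz": 0.2045,"rx": 0,"ry": 0,"rz": -0.013}
  ]
}}

```text
time: 3.72
tcp_pos: [0.5072, -0.346, 0.1448]
ee_rot: [3.141, -0.004, 2.897]
force: [-1.1, 0.6, 0.9]
opening: 0.0879
```

Request:
{"fn": "carry_out", "kwargs": {
  "deltas": [
    {"tx": 0,"ty": 0,"tz": 0,"rx": 0,"ry": 0,"rz": 0},
    {"tx": 0,"ty": 0,"tz": 0,"rx": 0,"ry": 0,"rz": 0},
    {"tx": 0,"ty": 0,"tz": 0,"rx": 0,"ry": 0,"rz": 0},
    {"tx": 0,"ty": 0,"tz": 0,"rx": 0,"ry": 0,"rz": 0},
    {"tx": 0,"ty": 0,"tz": 0,"rx": 0,"ry": 0,"rz": 0},
    {"tx": 0,"ty": 0,"tz": 0,"rx": 0,"ry": 0,"rz": 0}
  ],
  "claw": 0,
  "squeeze": 50
}}

```text
time: 4.47
tcp_pos: [0.5078, -0.347, 0.1467]
ee_rot: [-3.142, -0.0, 2.896]
force: [-0.5, 0.6, -0.2]
opening: 0.0331
```

Request:
{"fn": "carry_out", "kwargs": {
  "deltas": [
    {"tx": 0,"ty": 0,"tz": 0,"rx": 0,"ry": 0,"rz": 0},
    {"tx": 0,"ty": 0,"tz": 0,"rx": 0,"ry": 0,"rz": 0},
    {"tx": 0,"ty": 0,"tz": 0,"rx": 0,"ry": 0,"rz": 0},
    {"tx": 0,"ty": 0,"tz": -0.07,"rx": 0,"ry": 0,"rz": 0},
    {"tx": 0,"ty": 0,"tz": -0.14,"rx": 0,"ry": 0,"rz": 0},
    {"tx": 0,"ty": 0,"tz": -0.22,"rx": 0,"ry": 0,"rz": 0},
    {"tx": 0,"ty": 0,"tz": -0.22,"rx": 0,"ry": 0,"rz": 0},
    {"tx": 0,"ty": 0,"tz": -0.22,"rx": 0,"ry": 0,"rz": 0}
  ]
}}

```text
time: 5.48
tcp_pos: [0.5076, -0.3466, 0.3111]
ee_rot: [3.141, -0.0, 2.896]
force: [-0.1, -0.9, -2.5]
opening: 0.0238
```

Run:
```python
from h import *
im,C=snap("wrist","w4")
im2,_=snap("top","t4"); im3,_=snap("scene","s4")
s=r.get_state();print(s["time"],s["tcp_pos"],s["ee_rot"],s["opening"])
print(proj(C,np.r_[s["tcp_pos"]-[0,0,.137]]))
cv2.imwrite("pics/m4.png",np.hstack([cv2.resize(im2[130:290,420:580],(400,400)),cv2.resize(im3[130:290,100:260],(400,400))])[:,:,::-1])
```

```text
5.625 [ 0.5073 -0.3467  0.3099] [ 3.1411 -0.0029  2.8959] 0.023637335253114518
[321.5284 192.929 ]
```

View pics/w4.png

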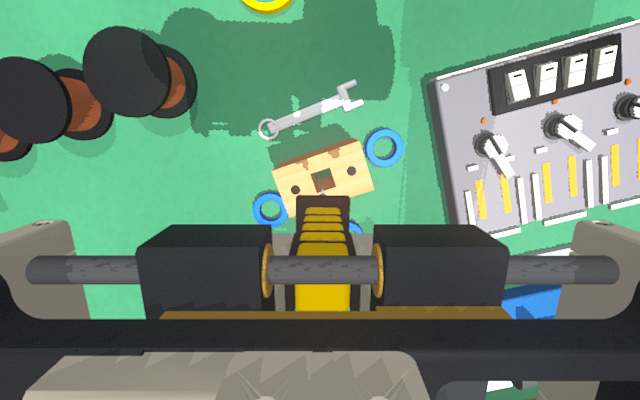

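View pics/m4.png

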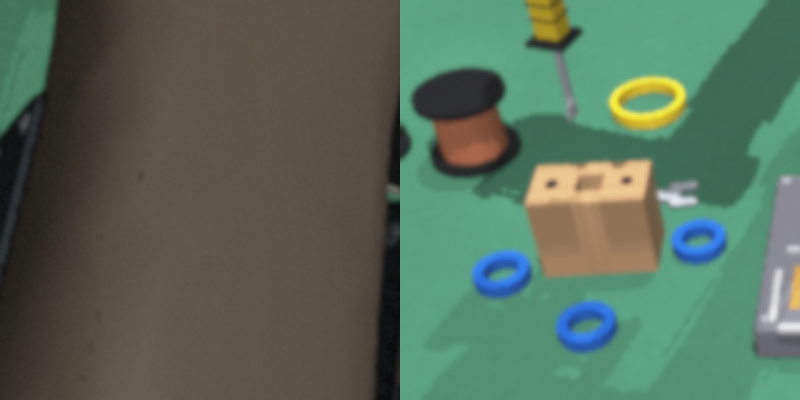

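Run:
```python
from h import *
s=r.get_state();C=cam("wrist",s); M=np.linalg.inv(np.array(r.calibration("wrist")["mount"]))
for p in [(.019,-.019,.046),(.019,.019,.046),(.019,-.019,.052),(.019,.019,.052),(.012,-.012,-.0),(.012,.012,0),(.012,0,-.044)]:
    q=C[0]@(M@np.r_[p,1])[:3]; print(p,q[:2]/q[2])
im=cv2.imread("pics/w4.png"); cv2.imwrite("pics/w4a.png",cv2.resize(im[180:320,260:390],None,fx=5,fy=4,interpolation=cv2.INTER_CUBIC))
print(s["joint_positions"])
```

```text
(0.019, -0.019, 0.046) [294.3103 196.1305]
(0.019, 0.019, 0.046) [349.1266 196.0892]
(0.019, -0.019, 0.052) [295.0512 194.1719]
(0.019, 0.019, 0.052) [348.3965 194.1318]
(0.012, -0.012, -0.0) [299.9596 227.8049]
(0.012, 0.012, 0) [343.3961 227.7706]
(0.012, 0, -0.044) [321.5965 263.3605]
[-0.2823  0.2208  0.0082 -0.0004 -1.3612 -1.5341]
```

View pics/w4a.png

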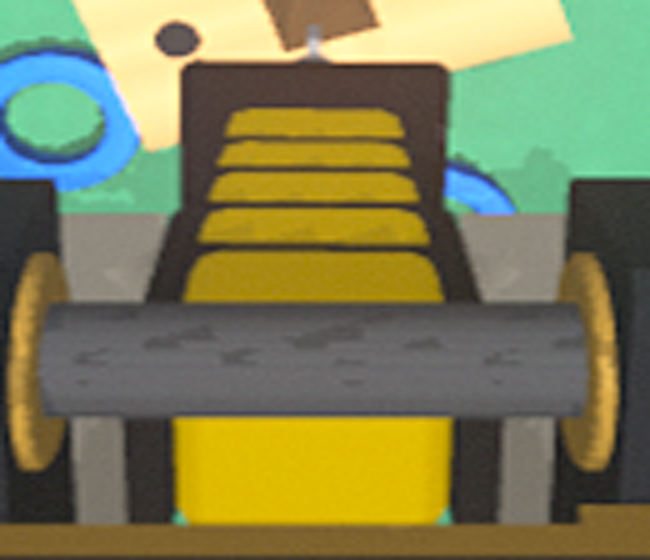

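Run:
```python
from h import *
print(delta([0.522,0.0745,0.26],[np.pi,0,-3.387+1.0472]))
```

```text
(array([0.1174, 0.5495, 0.0671]), array([ 0.0019, -0.0023, -1.0003]))
```

Request:
{"fn": "carry_out", "kwargs": {
  "deltas": [
    {"tx": 0.117,"ty": 0.549,"tz": 0.067,"rx": 0,"ry": 0,"rz": -1},
    {"tx": 0.117,"ty": 0.549,"tz": 0.067,"rx": 0,"ry": 0,"rz": -1},
    {"tx": 0.117,"ty": 0.549,"tz": 0.067,"rx": 0,"ry": 0,"rz": -1},
    {"tx": 0.117,"ty": 0.549,"tz": 0.067,"rx": 0,"ry": 0,"rz": -1},
    {"tx": 0.117,"ty": 0.549,"tz": 0.067,"rx": 0,"ry": 0,"rz": -1},
    {"tx": 0.117,"ty": 0.549,"tz": 0.067,"rx": 0,"ry": 0,"rz": -1},
    {"tx": 0.117,"ty": 0.549,"tz": 0.067,"rx": 0,"ry": 0,"rz": -1},
    {"tx": 0.117,"ty": 0.549,"tz": 0.067,"rx": 0,"ry": 0,"rz": -1},
    {"tx": 0.117,"ty": 0.549,"tz": 0.067,"rx": 0,"ry": 0,"rz": -1}
  ]
}}

```text
time: 6.75
tcp_pos: [0.5225, 0.0736, 0.2606]
ee_rot: [3.141, -0.002, -2.339]
force: [0.1, -0.6, 0.1]
opening: 0.0241
```

Run:
```python
from h import *
s=r.get_state();print(s["time"],s["tcp_pos"],s["ee_rot"],s["joint_positions"])
print(delta([0.522,0.0745,0.225],[np.pi,0,-2.044]))
```

```text
6.75 [0.5225 0.0736 0.2606] [ 3.1411 -0.0017 -2.3392] [ 0.512   0.0945 -0.2557  0.0001 -1.2224 -1.2804]
(array([-0.0005,  0.0013,  0.0475]), array([ 0.0007, -0.0016, -0.2819]))
```

Request:
{"fn": "carry_out", "kwargs": {
  "deltas": [
    {"tx": 0,"ty": 0.001,"tz": 0.047,"rx": 0,"ry": 0,"rz": -0.282},
    {"tx": 0,"ty": 0.001,"tz": 0.047,"rx": 0,"ry": 0,"rz": -0.282},
    {"tx": 0,"ty": 0.001,"tz": 0.047,"rx": 0,"ry": 0,"rz": -0.282},
    {"tx": 0,"ty": 0.001,"tz": 0.047,"rx": 0,"ry": 0,"rz": -0.282}
  ]
}}

```text
time: 7.25
tcp_pos: [0.5226, 0.0735, 0.2266]
ee_rot: [-3.141, 0.0, -2.048]
force: [0.8, 0.2, -1.2]
opening: 0.0238
```

```bash
cat >> h.py <<'E'
def crop(im,f,x0,y0,x1,y1,s):
    cv2.imwrite(f"pics/{f}.png",cv2.resize(im[y0:y1,x0:x1,::-1],None,fx=s,fy=s,interpolation=cv2.INTER_CUBIC))
def tip(C,s,dx=0,dz=.1365,dy=0):
    Rm=R.from_euler('xyz',s["ee_rot"]).as_matrix(); return s["tcp_pos"]+Rm@np.array([dx,dy,dz])
E
python3 - <<'E'
from h import *
s=r.get_state();print(s["time"],s["tcp_pos"],s["ee_rot"])
im,C=snap("wrist","w5"); crop(im,"w5a",250,120,400,240,5)
print(proj(C,tip(C,s)),proj(C,tip(C,s,.0075)),proj(C,[.522,.0745,.065]))
im,C=snap("scene","s5"); crop(im,"s5a",200,120,400,270,4)
E
```

```text
7.25 [0.5226 0.0735 0.2266] [-3.1411  0.0004 -2.0483]
[322.2037 193.326 ] [322.1995 185.948 ] [323.2172 188.5728]
```

View pics/w5a.png

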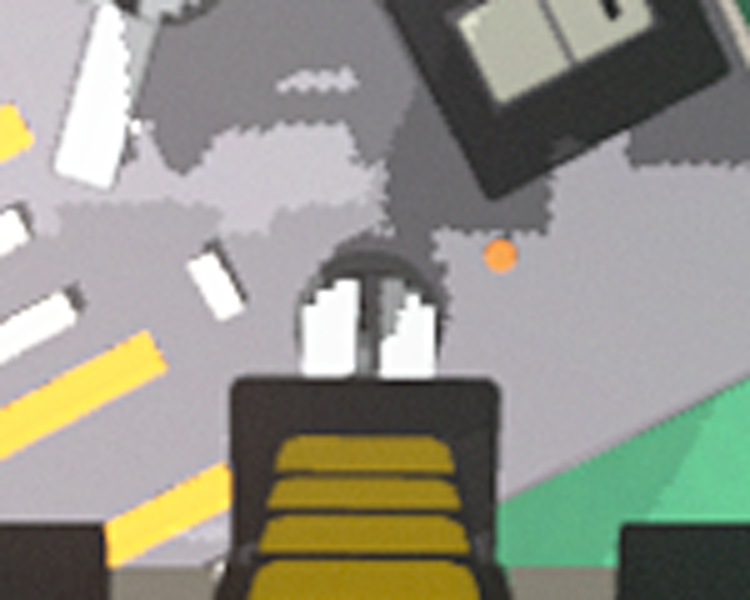

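View pics/s5a.png

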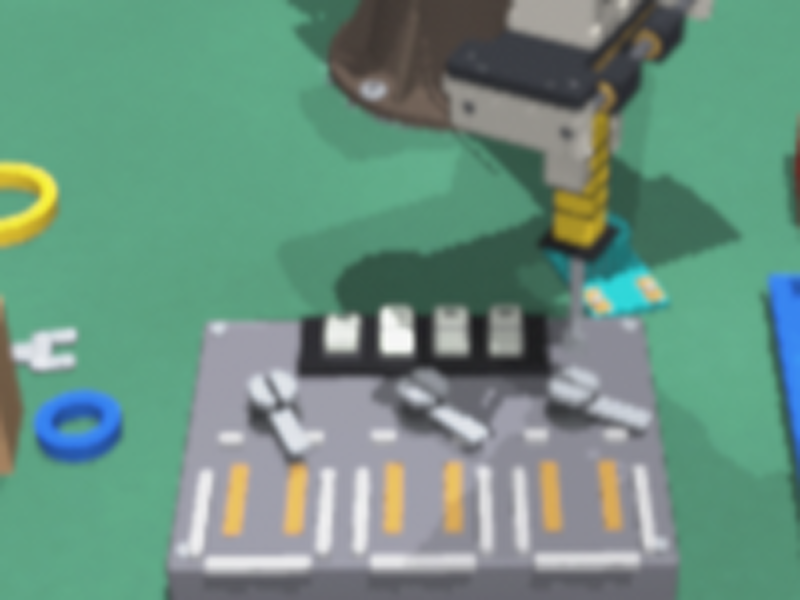

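Request:
{"fn": "carry_out", "kwargs": {
  "deltas": [
    {"tx": 0,"ty": 0,"tz": 0.02,"rx": 0,"ry": 0,"rz": 0},
    {"tx": 0,"ty": 0,"tz": 0.03,"rx": 0,"ry": 0,"rz": 0},
    {"tx": 0,"ty": 0,"tz": 0.036,"rx": 0,"ry": 0,"rz": 0},
    {"tx": 0,"ty": 0,"tz": 0.036,"rx": 0,"ry": 0,"rz": 0}
  ]
}}

```text
time: 7.85
tcp_pos: [0.5222, 0.0742, 0.1987]
ee_rot: [3.141, -0.001, -2.045]
force: [0.2, 0.2, -1.6]
opening: 0.0239
```

Run:
```python
from h import *
s=r.get_state();print(s["time"],s["tcp_pos"],s["ee_rot"],s["force"],s["torque"])
im,C=snap("wrist","w6"); crop(im,"w6a",250,120,400,240,5)
im,C=snap("scene","s6"); crop(im,"s6a",260,160,400,260,5.7)
```

```text
7.85 [0.5222 0.0742 0.1987] [ 3.1411 -0.0009 -2.0447] [ 0.1979  0.1975 -1.6098] [-0.005   0.0331  0.0071]
```

View pics/w6a.png

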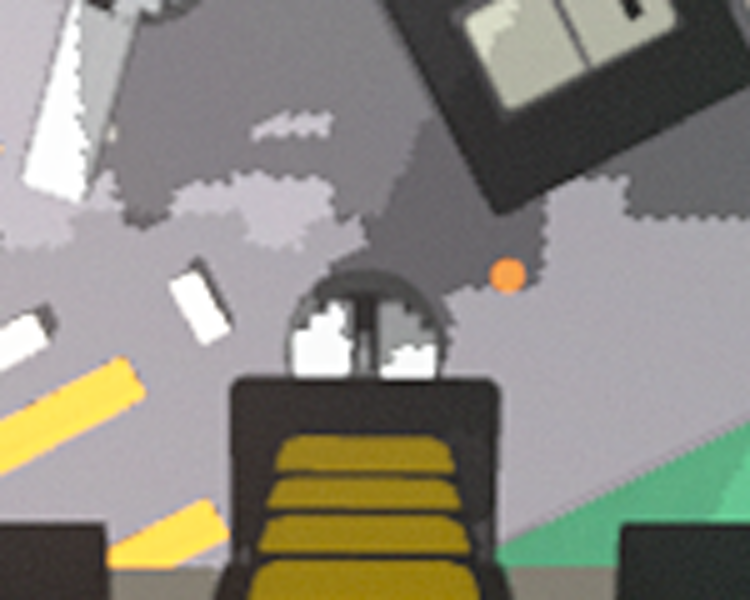

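View pics/s6a.png

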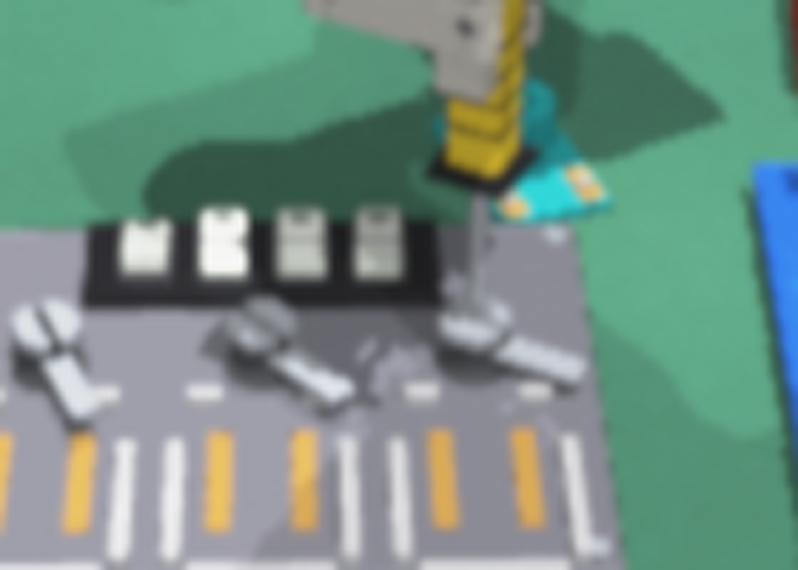

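Request:
{"fn": "carry_out", "kwargs": {
  "deltas": [
    {"tx": 0,"ty": 0,"tz": 0.001,"rx": 0,"ry": 0,"rz": -0.1},
    {"tx": 0,"ty": 0,"tz": 0.001,"rx": 0,"ry": 0,"rz": -0.2},
    {"tx": 0,"ty": 0,"tz": 0.001,"rx": 0,"ry": 0,"rz": -0.3},
    {"tx": 0,"ty": 0,"tz": 0.001,"rx": 0,"ry": 0,"rz": -0.4},
    {"tx": 0,"ty": 0,"tz": 0.001,"rx": 0,"ry": 0,"rz": -0.5},
    {"tx": 0,"ty": 0,"tz": 0.001,"rx": 0,"ry": 0,"rz": -0.6},
    {"tx": 0,"ty": 0,"tz": 0.001,"rx": 0,"ry": 0,"rz": -0.69},
    {"tx": 0,"ty": 0,"tz": 0.001,"rx": 0,"ry": 0,"rz": -0.69},
    {"tx": 0,"ty": 0,"tz": 0.001,"rx": 0,"ry": 0,"rz": -0.69}
  ]
}}

```text
time: 9.07
tcp_pos: [0.5222, 0.0743, 0.1986]
ee_rot: [3.142, 0.0, -1.324]
force: [-2.3, 0.3, 0.4]
opening: 0.024
```

Run:
```python
from h import *
s=r.get_state();print(s["time"],s["tcp_pos"],s["ee_rot"],s["force"],s["torque"])
im,C=snap("wrist","w7"); crop(im,"w7a",250,120,400,240,5)
im,C=snap("scene","s7"); crop(im,"s7a",260,160,400,260,5.7)
```

```text
9.075 [0.5222 0.0743 0.1986] [ 3.1416  0.0001 -1.3241] [-2.3314  0.3348  0.4396] [ 0.2113  1.0146 -0.0605]
```

View pics/w7a.png

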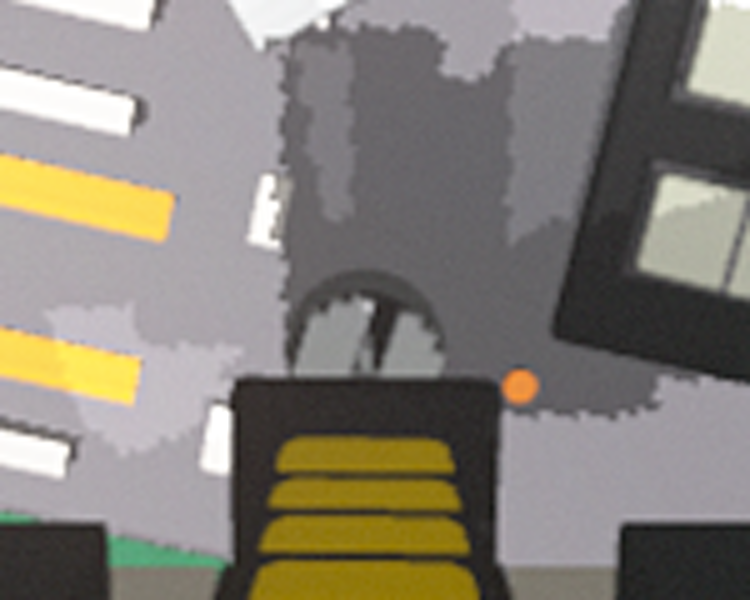

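View pics/s7a.png

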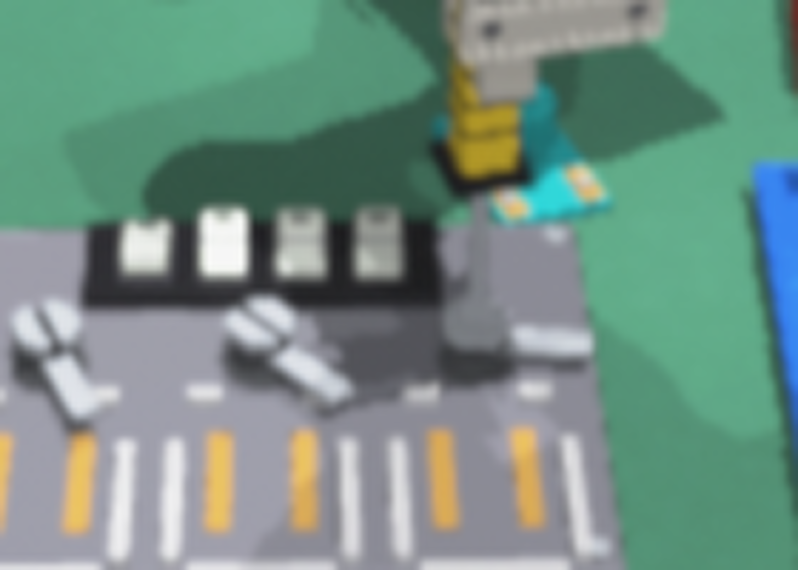

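Request:
{"fn": "carry_out", "kwargs": {
  "deltas": [
    {"tx": 0,"ty": 0,"tz": 0,"rx": 0,"ry": 0,"rz": 0.1},
    {"tx": 0,"ty": 0,"tz": 0,"rx": 0,"ry": 0,"rz": 0.18},
    {"tx": 0,"ty": 0,"tz": -0.02,"rx": 0,"ry": 0,"rz": 0.18},
    {"tx": 0,"ty": 0,"tz": -0.045,"rx": 0,"ry": 0,"rz": 0.18},
    {"tx": 0,"ty": 0,"tz": -0.045,"rx": 0,"ry": 0,"rz": 0.18}
  ]
}}

```text
time: 9.8
tcp_pos: [0.5237, 0.0747, 0.2345]
ee_rot: [-3.137, 0.001, -1.509]
force: [0.1, 0.6, -0.7]
opening: 0.024
```

Run:
```python
from h import *
s=r.get_state();print(s["time"],s["tcp_pos"],s["ee_rot"])
print(delta([0.5239,-0.0205,0.225],[np.pi,0,-2.415]))
```

```text
9.8 [0.5237 0.0747 0.2345] [-3.1374  0.0012 -1.509 ]
(array([0.1267, 0.0077, 0.0125]), array([-0.0032,  0.0029,  0.8651]))
```

Request:
{"fn": "carry_out", "kwargs": {
  "deltas": [
    {"tx": 0.1267,"ty": 0.009,"tz": 0.01,"rx": 0,"ry": 0,"rz": 0.865},
    {"tx": 0.1267,"ty": 0.009,"tz": 0.01,"rx": 0,"ry": 0,"rz": 0.865},
    {"tx": 0.1267,"ty": 0.009,"tz": 0.01,"rx": 0,"ry": 0,"rz": 0.865},
    {"tx": 0.1267,"ty": 0.009,"tz": 0.01,"rx": 0,"ry": 0,"rz": 0.865},
    {"tx": 0.1267,"ty": 0.009,"tz": 0.01,"rx": 0,"ry": 0,"rz": 0.865},
    {"tx": 0.1267,"ty": 0.009,"tz": 0.01,"rx": 0,"ry": 0,"rz": 0.865},
    {"tx": 0.1267,"ty": 0.009,"tz": 0.01,"rx": 0,"ry": 0,"rz": 0.865}
  ]
}}

```text
time: 10.68
tcp_pos: [0.5213, -0.021, 0.2245]
ee_rot: [3.142, -0.0, -2.413]
force: [-0.3, -0.5, -1.2]
opening: 0.0239
```

Run:
```python
from h import *
s=r.get_state();print(s["time"],s["tcp_pos"],s["ee_rot"],s["force"],s["torque"])
im,C=snap("wrist","w8"); crop(im,"w8a",250,120,400,240,5)
im,C=snap("scene","s8"); crop(im,"s8a",260,160,400,260,5.7)
```

```text
10.675 [ 0.5213 -0.021   0.2245] [ 3.1415 -0.0001 -2.4126] [-0.2805 -0.4908 -1.2205] [0.0368 0.0714 0.0204]
```

View pics/w8a.png

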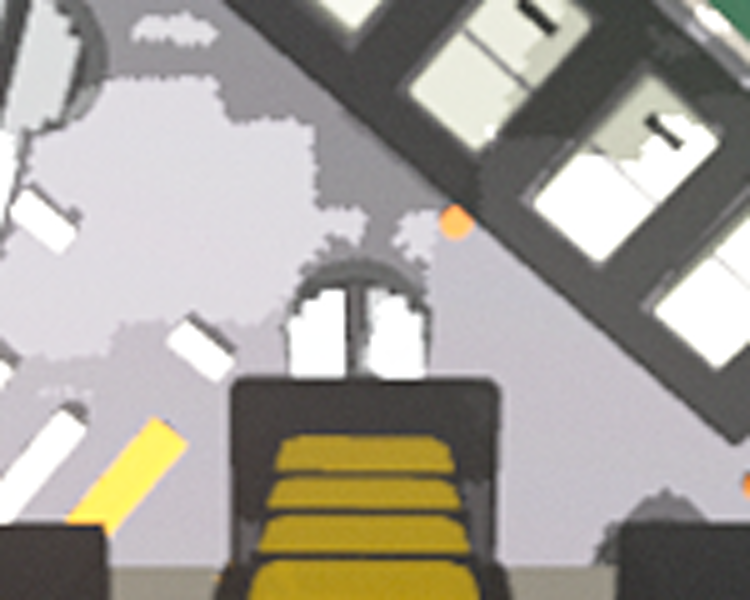

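View pics/s8a.png

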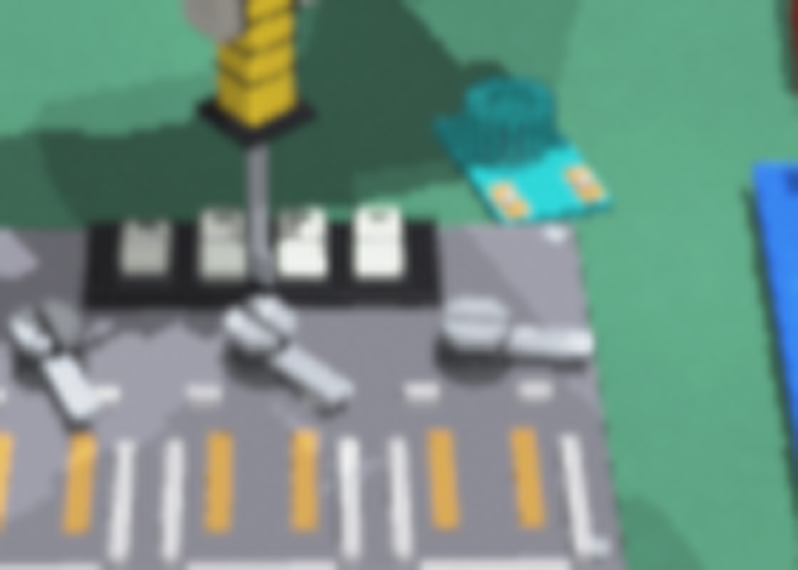

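Request:
{"fn": "carry_out", "kwargs": {
  "deltas": [
    {"tx": -0.003,"ty": -0.0021,"tz": 0,"rx": 0,"ry": 0,"rz": 0},
    {"tx": -0.003,"ty": -0.0021,"tz": 0.01,"rx": 0,"ry": 0,"rz": 0},
    {"tx": -0.003,"ty": -0.0021,"tz": 0.025,"rx": 0,"ry": 0,"rz": 0},
    {"tx": -0.003,"ty": -0.0021,"tz": 0.035,"rx": 0,"ry": 0,"rz": 0},
    {"tx": -0.003,"ty": -0.0021,"tz": 0.035,"rx": 0,"ry": 0,"rz": 0}
  ]
}}

```text
time: 11.4
tcp_pos: [0.5235, -0.0208, 0.1974]
ee_rot: [3.141, -0.002, -2.416]
force: [-0.8, -0.4, -1.4]
opening: 0.0235
```

Run:
```python
from h import *
s=r.get_state();print(s["time"],s["tcp_pos"],s["ee_rot"],s["force"],s["torque"])
im,C=snap("wrist","w9"); crop(im,"w9a",250,120,400,240,5)
```

```text
11.4 [ 0.5235 -0.0208  0.1974] [ 3.1408 -0.0016 -2.4164] [-0.8347 -0.4275 -1.4389] [0.0186 0.0459 0.0117]
```

View pics/w9a.png

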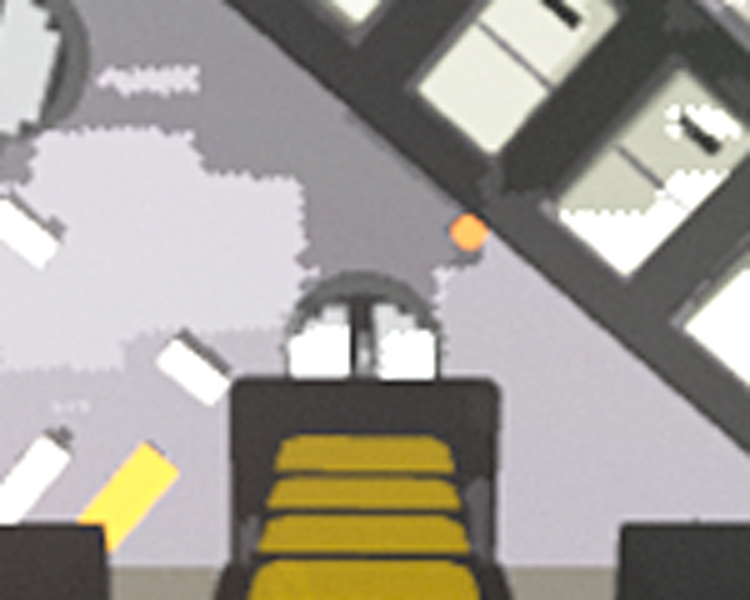

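Request:
{"fn": "carry_out", "kwargs": {
  "deltas": [
    {"tx": 0,"ty": 0,"tz": 0,"rx": 0,"ry": 0,"rz": -0.12},
    {"tx": 0,"ty": 0,"tz": 0,"rx": 0,"ry": 0,"rz": -0.24},
    {"tx": 0,"ty": 0,"tz": 0,"rx": 0,"ry": 0,"rz": -0.36},
    {"tx": 0,"ty": 0,"tz": 0,"rx": 0,"ry": 0,"rz": -0.48},
    {"tx": 0,"ty": 0,"tz": 0,"rx": 0,"ry": 0,"rz": -0.6},
    {"tx": 0,"ty": 0,"tz": 0,"rx": 0,"ry": 0,"rz": -0.7},
    {"tx": 0,"ty": 0,"tz": 0,"rx": 0,"ry": 0,"rz": -0.8},
    {"tx": 0,"ty": 0,"tz": 0,"rx": 0,"ry": 0,"rz": -0.9},
    {"tx": 0,"ty": 0,"tz": 0,"rx": 0,"ry": 0,"rz": -1},
    {"tx": 0,"ty": 0,"tz": 0,"rx": 0,"ry": 0,"rz": -1},
    {"tx": 0,"ty": 0,"tz": 0,"rx": 0,"ry": 0,"rz": -1}
  ]
}}

```text
time: 12.82
tcp_pos: [0.524, -0.0207, 0.1987]
ee_rot: [-3.141, 0.0, -1.372]
force: [-1.8, 0.9, 0.5]
opening: 0.0235
```

Request:
{"fn": "carry_out", "kwargs": {
  "deltas": [
    {"tx": 0,"ty": 0,"tz": 0,"rx": 0,"ry": 0,"rz": 0.1},
    {"tx": 0,"ty": 0,"tz": 0,"rx": 0,"ry": 0,"rz": 0.18},
    {"tx": 0,"ty": 0,"tz": -0.02,"rx": 0,"ry": 0,"rz": 0.18},
    {"tx": 0,"ty": 0,"tz": -0.08,"rx": 0,"ry": 0,"rz": 0.18},
    {"tx": 0,"ty": 0,"tz": -0.14,"rx": 0,"ry": 0,"rz": 0.18},
    {"tx": 0,"ty": 0,"tz": -0.14,"rx": 0,"ry": 0,"rz": 0.18}
  ]
}}

```text
time: 13.58
tcp_pos: [0.5263, -0.0206, 0.3087]
ee_rot: [-3.133, 0.001, -1.556]
force: [-0.3, 0.0, -3.5]
opening: 0.0234
```

Run:
```python
from h import *
s=r.get_state();print(s["time"],s["tcp_pos"],s["ee_rot"],s["joint_positions"])
im,C=snap("scene","s10"); crop(im,"s10a",220,160,420,280,4)
im,C=snap("wrist","w10"); 
print(delta([0.5075,-0.3462,0.30],[np.pi,0,-3.387]))
```

```text
13.575 [ 0.5263 -0.0206  0.3087] [-3.133   0.0011 -1.5561] [ 0.3348  0.0621 -0.1838  0.0017 -1.3164 -0.3206]
(array([0.4338, 0.0282, 0.0054]), array([-0.0005,  0.002 ,  1.7476]))
```

View pics/s10a.png

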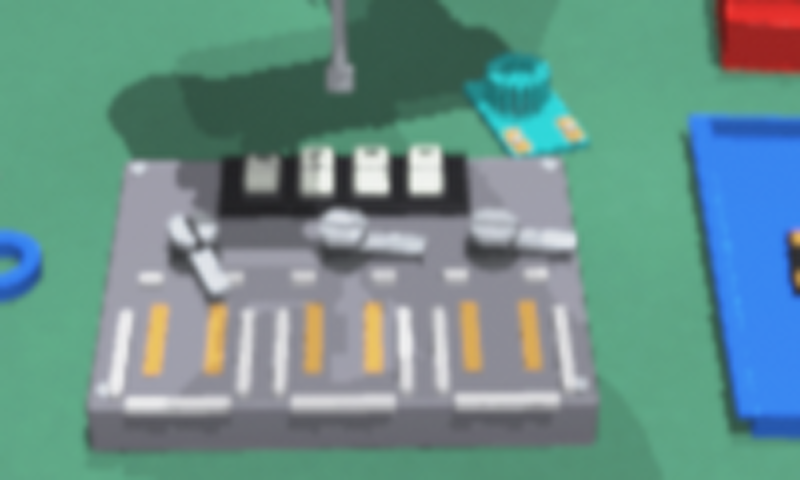

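View pics/w10.png

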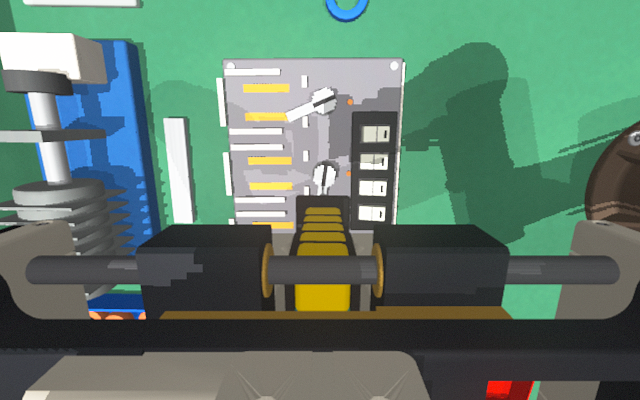

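Request:
{"fn": "carry_out", "kwargs": {
  "deltas": [
    {"tx": 0.432,"ty": 0.026,"tz": 0,"rx": 0,"ry": 0,"rz": -0.06},
    {"tx": 0.432,"ty": 0.026,"tz": 0,"rx": 0,"ry": 0,"rz": -0.06},
    {"tx": 0.432,"ty": 0.026,"tz": 0,"rx": 0,"ry": 0,"rz": -0.06},
    {"tx": 0.432,"ty": 0.026,"tz": 0,"rx": 0,"ry": 0,"rz": -0.06},
    {"tx": 0.432,"ty": 0.026,"tz": 0,"rx": 0,"ry": 0,"rz": -0.06},
    {"tx": 0.432,"ty": 0.026,"tz": 0,"rx": 0,"ry": 0,"rz": -0.06},
    {"tx": 0.432,"ty": 0.026,"tz": 0,"rx": 0,"ry": 0,"rz": -0.06},
    {"tx": 0.432,"ty": 0.026,"tz": 0,"rx": 0,"ry": 0,"rz": -0.06}
  ]
}}

```text
time: 14.68
tcp_pos: [0.5088, -0.344, 0.303]
ee_rot: [3.141, 0.001, -1.494]
force: [-0.6, 0.7, -1.7]
opening: 0.0238
```

Run:
```python
from h import *
s=r.get_state();print(s["time"],s["tcp_pos"],s["ee_rot"])
im,C=snap("wrist","w11"); crop(im,"w11a",250,120,400,240,5)
```

```text
14.675 [ 0.5088 -0.344   0.303 ] [ 3.1409  0.0006 -1.494 ]
```

View pics/w11a.png

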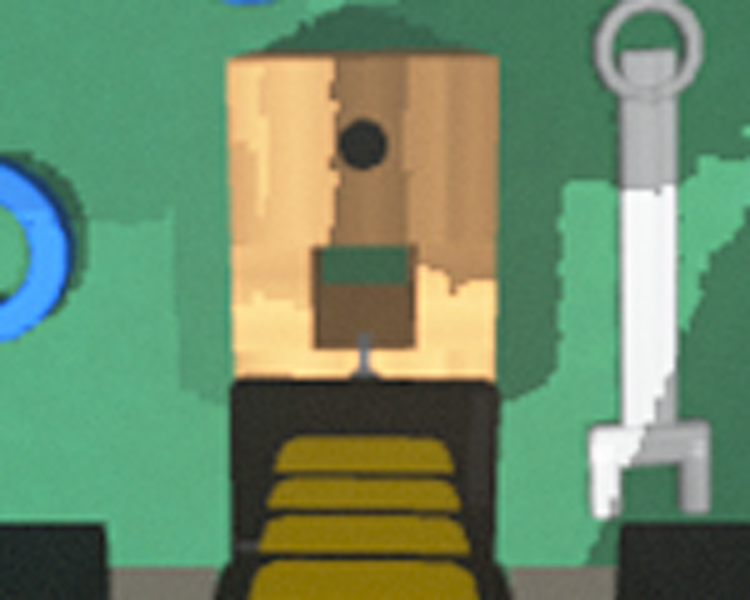

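Request:
{"fn": "carry_out", "kwargs": {
  "deltas": [
    {"tx": 0,"ty": 0,"tz": 0.04,"rx": 0,"ry": 0,"rz": 0},
    {"tx": 0,"ty": 0,"tz": 0.09,"rx": 0,"ry": 0,"rz": 0},
    {"tx": 0,"ty": 0,"tz": 0.14,"rx": 0,"ry": 0,"rz": 0},
    {"tx": 0,"ty": 0,"tz": 0.18,"rx": 0,"ry": 0,"rz": 0},
    {"tx": 0,"ty": 0,"tz": 0.2,"rx": 0,"ry": 0,"rz": 0},
    {"tx": 0,"ty": 0,"tz": 0.2075,"rx": 0,"ry": 0,"rz": 0},
    {"tx": 0,"ty": 0,"tz": 0.2075,"rx": 0,"ry": 0,"rz": 0}
  ]
}}

```text
time: 15.6
tcp_pos: [0.5094, -0.3448, 0.1486]
ee_rot: [-3.141, -0.001, -1.494]
force: [0.7, -0.4, -0.8]
opening: 0.0239
```

Request:
{"fn": "carry_out", "kwargs": {
  "deltas": [
    {"tx": 0,"ty": 0,"tz": 0,"rx": 0,"ry": 0,"rz": 0},
    {"tx": 0,"ty": 0,"tz": 0,"rx": 0,"ry": 0,"rz": 0},
    {"tx": 0,"ty": 0,"tz": 0,"rx": 0,"ry": 0,"rz": 0},
    {"tx": 0,"ty": 0,"tz": 0,"rx": 0,"ry": 0,"rz": 0}
  ],
  "claw": 0.75
}}

```text
time: 16.1
tcp_pos: [0.5088, -0.345, 0.1481]
ee_rot: [-3.141, -0.0, -1.495]
force: [0.3, -0.4, 0.2]
opening: 0.0584
```

Request:
{"fn": "carry_out", "kwargs": {
  "deltas": [
    {"tx": 0,"ty": 0,"tz": -0.05,"rx": 0,"ry": 0,"rz": 0},
    {"tx": 0,"ty": 0,"tz": -0.12,"rx": 0,"ry": 0,"rz": 0},
    {"tx": 0,"ty": 0,"tz": -0.2,"rx": 0,"ry": 0,"rz": 0},
    {"tx": 0,"ty": 0,"tz": -0.2,"rx": 0,"ry": 0,"rz": 0}
  ]
}}

```text
time: 16.6
tcp_pos: [0.5108, -0.3462, 0.3038]
ee_rot: [-3.133, -0.005, -1.495]
force: [0.5, -0.3, -1.4]
opening: 0.0658
```

Run:
```python
from h import *
im,C=snap("scene","s12")
im2,C2=snap("wrist","w12");crop(im2,"w12a",200,0,440,240,3)
s=r.get_state();print(s["time"],s["tcp_pos"],s["ee_rot"],s["opening"],s["joint_positions"])
crop(im,"s12a",120,130,560,290,1.8)
```

```text
16.7 [ 0.5089 -0.3448  0.2984] [-3.14   -0.0002 -1.495 ] 0.06572049250114427 [-0.2785  0.2227 -0.0146 -0.0004 -1.3318  0.3543]
```

View pics/s12a.png

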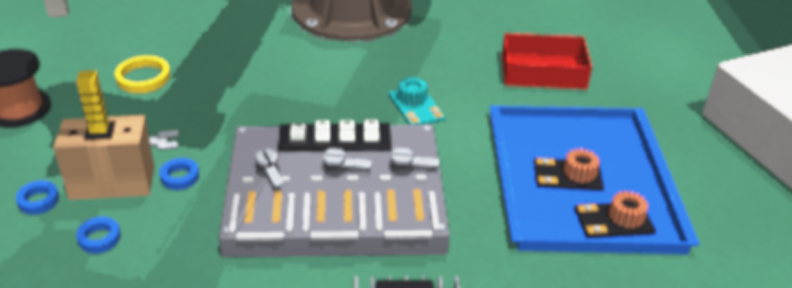

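View pics/w12a.png

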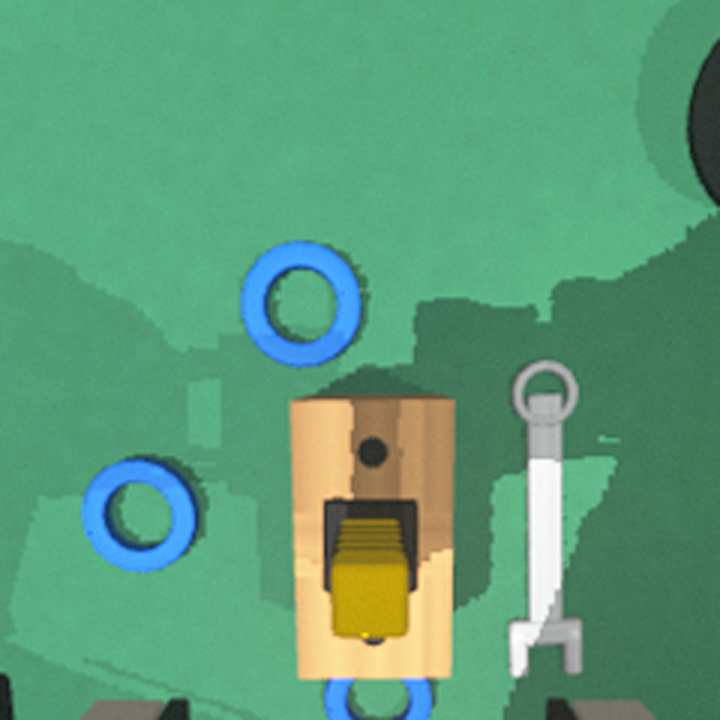

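Request:
{"fn": "carry_out", "kwargs": {
  "deltas": [
    {"tx": -0.987,"ty": -0.123,"tz": 0.037,"rx": 0,"ry": 0,"rz": 0.1},
    {"tx": -0.987,"ty": -0.123,"tz": 0.037,"rx": 0,"ry": 0,"rz": 0.1},
    {"tx": -0.987,"ty": -0.123,"tz": 0.037,"rx": 0,"ry": 0,"rz": 0.1},
    {"tx": -0.987,"ty": -0.123,"tz": 0.037,"rx": 0,"ry": 0,"rz": 0.1},
    {"tx": -0.987,"ty": -0.123,"tz": 0.037,"rx": 0,"ry": 0,"rz": 0.1},
    {"tx": -0.987,"ty": -0.123,"tz": 0.037,"rx": 0,"ry": 0,"rz": 0.1},
    {"tx": -0.987,"ty": -0.123,"tz": 0.037,"rx": 0,"ry": 0,"rz": 0.1},
    {"tx": -0.987,"ty": -0.123,"tz": 0.037,"rx": 0,"ry": 0,"rz": 0.1},
    {"tx": -0.987,"ty": -0.123,"tz": 0.037,"rx": 0,"ry": 0,"rz": 0.1},
    {"tx": -0.987,"ty": -0.123,"tz": 0.037,"rx": 0,"ry": 0,"rz": 0.1},
    {"tx": -0.987,"ty": -0.123,"tz": 0.037,"rx": 0,"ry": 0,"rz": 0.1},
    {"tx": -0.987,"ty": -0.123,"tz": 0.037,"rx": 0,"ry": 0,"rz": 0.1}
  ]
}}

```text
time: 18.2
tcp_pos: [0.5439, 0.4019, 0.268]
ee_rot: [3.14, -0.002, -1.599]
force: [0.8, 0.7, 0.7]
opening: 0.0658
```

Request:
{"fn": "carry_out", "kwargs": {
  "deltas": [
    {"tx": 0,"ty": 0,"tz": 0,"rx": 0,"ry": 0,"rz": 0},
    {"tx": 0,"ty": 0,"tz": 0,"rx": 0,"ry": 0,"rz": 0}
  ]
}}

```text
time: 18.45
tcp_pos: [0.5441, 0.3999, 0.2681]
ee_rot: [3.14, -0.003, -1.599]
force: [0.2, -0.1, 0.2]
opening: 0.0657
```

Run:
```python
from h import *
s=r.get_state();print(s["time"],s["tcp_pos"],s["ee_rot"],s["joint_positions"])
im,C=snap("wrist","w13");crop(im,"w13a",220,10,420,210,3);np.savez("w13.npz",K=C[0],W=C[1])
```

```text
18.45 [0.5441 0.3999 0.2681] [ 3.1396 -0.0026 -1.599 ] [ 0.9218  0.3403  0.0791 -0.0002 -1.3128 -0.95  ]
```

View pics/w13a.png

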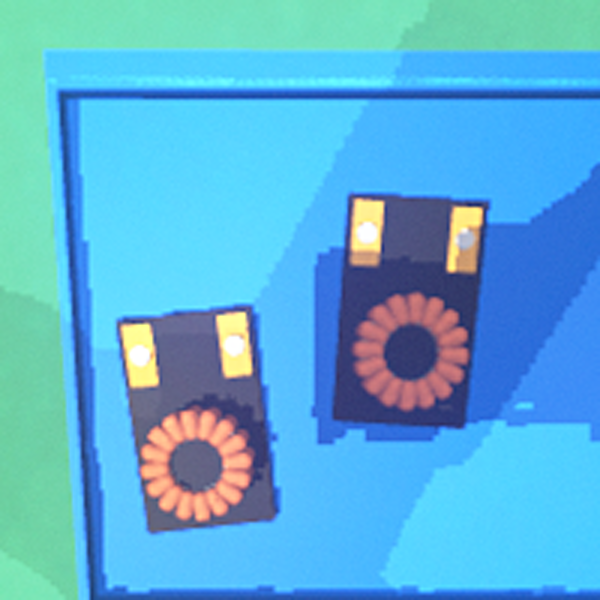

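Run:
```python
from h import *
z=np.load("w13.npz");C=(z["K"],z["W"])
im=cv2.imread("pics/w13.png"); hsv=cv2.cvtColor(im,cv2.COLOR_BGR2HSV)
m=cv2.inRange(hsv,(2,90,60),(15,255,255)); m[205:]=0
for c in cv2.findContours(m,0,1)[0]:
    if cv2.contourArea(cv2.convexHull(c))>300:
        (x,y),rad=cv2.minEnclosingCircle(c); print("tor",x,y,rad,ray(C,(x,y),.036),ray(C,(x+rad,y),.036)-ray(C,(x,y),.036))
f=lambda u,v:(220+u/3-1/3,10+v/3-1/3)
for n,cs,ts in [("A",[(351,194),(487,201),(466,427),(334,420)],[(368,232),(464,239)]),("B",[(119,318),(251,306),(275,521),(150,531)],[(140,355),(234,346)])]:
    P=np.array([ray(C,f(*p),.012)[:2] for p in cs]); x=(P[2]+P[3]-P[0]-P[1])/2; y=(P[0]+P[3]-P[1]-P[2])/2
    print(n,P.mean(0),np.linalg.norm(x),np.linalg.norm(y),np.degrees(np.arctan2(x[1],x[0])),np.degrees(np.arctan2(y[1],y[0])), "tor exp",P.mean(0)+.016*x/np.linalg.norm(x))
    T=np.array([ray(C,f(*p),.0135)[:2] for p in ts]);d=T[1]-T[0];print(T.mean(0),np.linalg.norm(d),np.degrees(np.arctan2(d[1],d[0])))
```

```text
tor 122.13043212890625 174.13043212890625 16.463214874267578 [0.803  0.3881 0.036 ] [-0.0213  0.0006  0.    ]
tor 284.5106506347656 164.7127685546875 18.366994857788086 [0.5918 0.3821 0.036 ] [-0.0237  0.0007  0.    ]
tor 44.5 136.0 18.768423080444336 [0.8909 0.3372 0.036 ] [-0.0235  0.0007  0.    ]
tor 77.00980377197266 134.0294189453125 18.41260528564453 [0.8496 0.336  0.036 ] [-0.0231  0.0007  0.    ]
tor 74.8149642944336 94.25984191894531 18.040498733520508 [0.8413 0.2891 0.036 ] [-0.0219  0.0006  0.    ]
tor 26.75438690185547 95.34429931640625 19.428529739379883 [0.8999 0.2886 0.036 ] [-0.0236  0.0007  0.    ]
tor 107.5 91.0 18.607892990112305 [0.8009 0.2865 0.036 ] [-0.0225  0.0006  0.    ]
tor 586.0 116.0 77.833251953125 [0.2143 0.3326 0.036 ] [-0.0968  0.0028  0.    ]
tor 26.208589553833008 50.56441879272461 20.31570816040039 [0.8869 0.2392 0.036 ] [-0.0238  0.0007  0.    ]
tor 57.5 47.47058868408203 19.9353084564209 [0.8494 0.237  0.036 ] [-0.0233  0.0007  0.    ]
A [0.4969 0.3217] 0.09508732965980575 0.0587980687288136 84.9535090413443 -4.5218837239990695 tor exp [0.4983 0.3376]
[0.4941 0.2896] 0.04120412234042262 174.44433036276584
B [0.5916 0.3658] 0.09572275086518581 0.058175009839123985 94.05763893764684 3.1451731102374607 tor exp [0.5904 0.3818]
[0.5949 0.3344] 0.041671392759665894 -176.36482340675073
```

Request:
{"fn": "carry_out", "kwargs": {
  "deltas": [
    {"tx": 0.0848,"ty": 0.0585,"tz": 0.05,"rx": 0,"ry": 0,"rz": 0.058},
    {"tx": 0.0848,"ty": 0.0585,"tz": 0.12,"rx": 0,"ry": 0,"rz": 0.058},
    {"tx": 0.0848,"ty": 0.0585,"tz": 0.19,"rx": 0,"ry": 0,"rz": 0.058},
    {"tx": 0.0848,"ty": 0.0585,"tz": 0.26,"rx": 0,"ry": 0,"rz": 0.058},
    {"tx": 0.0848,"ty": 0.0585,"tz": 0.31,"rx": 0,"ry": 0,"rz": 0.058},
    {"tx": 0.0848,"ty": 0.0585,"tz": 0.337,"rx": 0,"ry": 0,"rz": 0.058},
    {"tx": 0.0848,"ty": 0.0585,"tz": 0.337,"rx": 0,"ry": 0,"rz": 0.058},
    {"tx": 0.0848,"ty": 0.0585,"tz": 0.337,"rx": 0,"ry": 0,"rz": 0.058}
  ]
}}

```text
time: 19.5
tcp_pos: [0.4997, 0.3378, 0.0186]
ee_rot: [-3.14, 0.001, -1.661]
force: [-0.9, 0.7, 0.2]
opening: 0.0655
```

Run:
```python
from h import *
s=r.get_state();print(s["time"],s["tcp_pos"],s["ee_rot"],s["force"])
im,C=snap("wrist","w14");crop(im,"w14a",160,0,480,400,1.5)
im,C=snap("scene","s14");crop(im,"s14a",370,160,530,290,4)
```

```text
19.5 [0.4997 0.3378 0.0186] [-3.1405  0.0013 -1.6609] [-0.8982  0.6606  0.1633]
```

View pics/w14a.png

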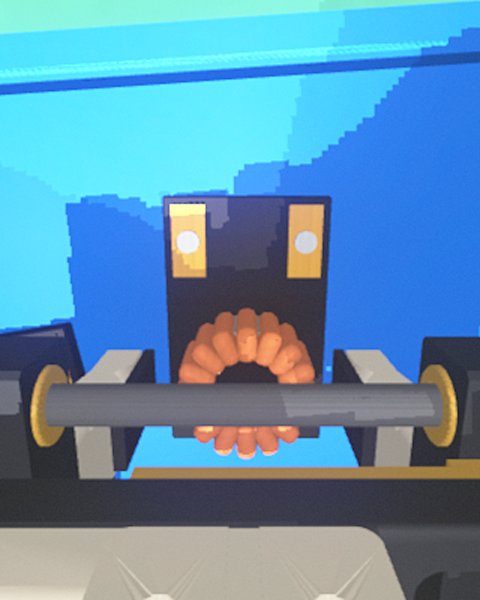

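View pics/s14a.png

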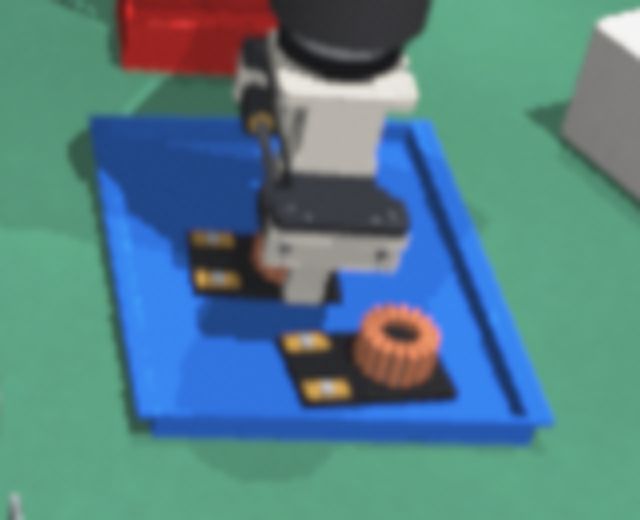

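Request:
{"fn": "carry_out", "kwargs": {
  "deltas": [
    {"tx": 0,"ty": 0,"tz": 0.004,"rx": 0,"ry": 0,"rz": 0},
    {"tx": 0,"ty": 0,"tz": 0.004,"rx": 0,"ry": 0,"rz": 0},
    {"tx": 0,"ty": 0,"tz": 0.004,"rx": 0,"ry": 0,"rz": 0},
    {"tx": 0,"ty": 0,"tz": 0.004,"rx": 0,"ry": 0,"rz": 0},
    {"tx": 0,"ty": 0,"tz": 0.004,"rx": 0,"ry": 0,"rz": 0},
    {"tx": 0,"ty": 0,"tz": 0.004,"rx": 0,"ry": 0,"rz": 0}
  ],
  "claw": 0,
  "squeeze": 35
}}

```text
time: 20.35
tcp_pos: [0.4989, 0.338, 0.0145]
ee_rot: [-3.142, 0.0, -1.66]
force: [-2.7, 0.7, 5.0]
opening: 0.0474
```

Request:
{"fn": "carry_out", "kwargs": {
  "deltas": [
    {"tx": 0,"ty": 0,"tz": -0.03,"rx": 0,"ry": 0,"rz": 0},
    {"tx": 0,"ty": 0,"tz": -0.08,"rx": 0,"ry": 0,"rz": 0},
    {"tx": 0,"ty": 0,"tz": -0.15,"rx": 0,"ry": 0,"rz": 0},
    {"tx": 0,"ty": 0,"tz": -0.2,"rx": 0,"ry": 0,"rz": 0},
    {"tx": 0,"ty": 0,"tz": -0.2,"rx": 0,"ry": 0,"rz": 0}
  ]
}}

```text
time: 20.98
tcp_pos: [0.5002, 0.3392, 0.1674]
ee_rot: [-3.138, 0.005, -1.66]
force: [-0.0, 0.8, -2.9]
opening: 0.0476
```

Run:
```python
from h import *
s=r.get_state();print(s["time"],s["tcp_pos"],s["ee_rot"],s["force"],s["opening"])
im,C=snap("wrist","w15");crop(im,"w15a",220,80,420,330,3)
print(delta([0.6177,0.0772,0.16],[np.pi,0,0.0175-np.pi]))
```

```text
20.975 [0.5002 0.3392 0.1674] [-3.138   0.0047 -1.6601] [-0.0239  0.8063 -2.8621] 0.04760143858520611
(array([ 0.3325, -0.1887,  0.0062]), array([0.0008, 0.0022, 1.3976]))
```

View pics/w15a.png

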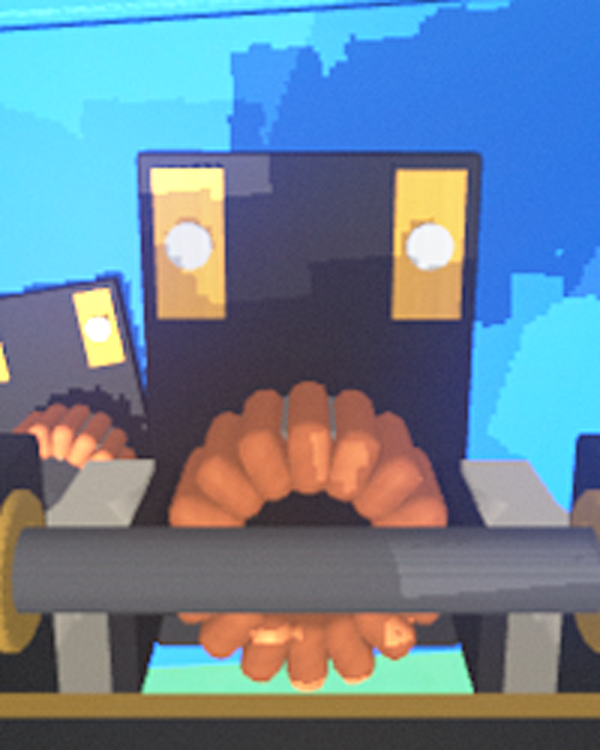

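Run:
```python
from h import *
M=np.array(r.calibration("wrist")["mount"]);K=np.array(r.calibration("wrist")["camera_matrix"])
def tool(px,z):
    d=M[:3,:3]@np.linalg.solve(K,[*px,1]);o=M[:3,3];return o+d*(z-o[2])/d[2]
f=lambda u,v:(220+u/3-1/3,80+v/3-1/3)
for p,z in [((138,153),-.0025),((482,153),-.0025),((188,246),-.004),((429,245),-.004)]: print(tool(f(*p),z))
s=r.get_state();print(s["tcp_pos"],s["ee_rot"])
```

```text
[ 0.0643 -0.0285 -0.0025]
[ 0.0642  0.0289 -0.0025]
[ 0.0489 -0.0205 -0.004 ]
[ 0.0491  0.0204 -0.004 ]
[0.4991 0.3383 0.1651] [-3.1407  0.002  -1.6605]
```

Request:
{"fn": "carry_out", "kwargs": {
  "deltas": [
    {"tx": 0.334,"ty": -0.189,"tz": 0,"rx": 0,"ry": 0,"rz": 0.9},
    {"tx": 0.334,"ty": -0.189,"tz": 0,"rx": 0,"ry": 0,"rz": 0.9},
    {"tx": 0.334,"ty": -0.189,"tz": 0,"rx": 0,"ry": 0,"rz": 0.9},
    {"tx": 0.334,"ty": -0.189,"tz": 0,"rx": 0,"ry": 0,"rz": 0.9},
    {"tx": 0.334,"ty": -0.189,"tz": 0,"rx": 0,"ry": 0,"rz": 0.9},
    {"tx": 0.334,"ty": -0.189,"tz": 0,"rx": 0,"ry": 0,"rz": 0.9},
    {"tx": 0.334,"ty": -0.189,"tz": 0,"rx": 0,"ry": 0,"rz": 0.9},
    {"tx": 0.334,"ty": -0.189,"tz": 0,"rx": 0,"ry": 0,"rz": 0.9}
  ]
}}

```text
time: 22.02
tcp_pos: [0.6172, 0.0765, 0.1636]
ee_rot: [3.141, -0.001, -2.601]
force: [0.2, -0.3, -2.2]
opening: 0.0473
```

Run:
```python
from h import *
s=r.get_state();print(s["time"],s["tcp_pos"],s["ee_rot"])
print(delta([0.618,0.0763,0.100],[np.pi,0,0.0175-np.pi]))
```

```text
22.025 [0.6172 0.0765 0.1636] [ 3.1412 -0.001  -2.6009]
(array([-0.0009, -0.0009,  0.0848]), array([ 0.0001, -0.0011,  0.4996]))
```

Rotate the rest, lower partway (underside ≈ 90 mm), and look.

Request:
{"fn": "carry_out", "kwargs": {
  "deltas": [
    {"tx": -0.001,"ty": -0.001,"tz": 0,"rx": 0,"ry": 0,"rz": 0.5},
    {"tx": -0.001,"ty": -0.001,"tz": 0,"rx": 0,"ry": 0,"rz": 0.5},
    {"tx": -0.001,"ty": -0.001,"tz": 0.04,"rx": 0,"ry": 0,"rz": 0.5},
    {"tx": -0.001,"ty": -0.001,"tz": 0.085,"rx": 0,"ry": 0,"rz": 0.5},
    {"tx": -0.001,"ty": -0.001,"tz": 0.085,"rx": 0,"ry": 0,"rz": 0.5},
    {"tx": -0.001,"ty": -0.001,"tz": 0.085,"rx": 0,"ry": 0,"rz": 0.5}
  ]
}}

```text
time: 22.78
tcp_pos: [0.6194, 0.0762, 0.1017]
ee_rot: [-3.142, 0.001, -3.125]
force: [-0.4, 0.6, -1.6]
opening: 0.0476
```

Run:
```python
from h import *
s=r.get_state();print(s["time"],s["tcp_pos"],s["ee_rot"])
im,C=snap("wrist","w16");crop(im,"w16a",200,40,440,280,3)
Fx=lambda x,y,z:np.r_[0.5687+(x*np.cos(.0178)-y*np.sin(.0178))/1e3,-.019+(x*np.sin(.0178)+y*np.cos(.0178))/1e3,z/1e3]
# rails' inner edges expected
for p in [(-45,95,65),(-13-3.5,95+33.5,46),(-16.5,95-33.5,46),(35,95+33.5,46),(35,61.5,46)]:
    q=proj(C,Fx(*p)); print(p,q,(q-[200,40]+.33)*3)
```

```text
22.775 [0.6194 0.0762 0.1017] [-3.1415  0.0012 -3.1246]
(-45, 95, 65) [322.734   71.9592] [369.1919  96.8676]
(-16.5, 128.5, 46) [371.8051 121.3807] [516.4054 245.132 ]
(-16.5, 61.5, 46) [273.5873 121.5235] [221.7519 245.5605]
(35, 128.5, 46) [368.9381 194.8791] [507.8044 465.6273]
(35, 61.5, 46) [276.582  195.0175] [230.7361 466.0424]
```

View pics/w16a.png

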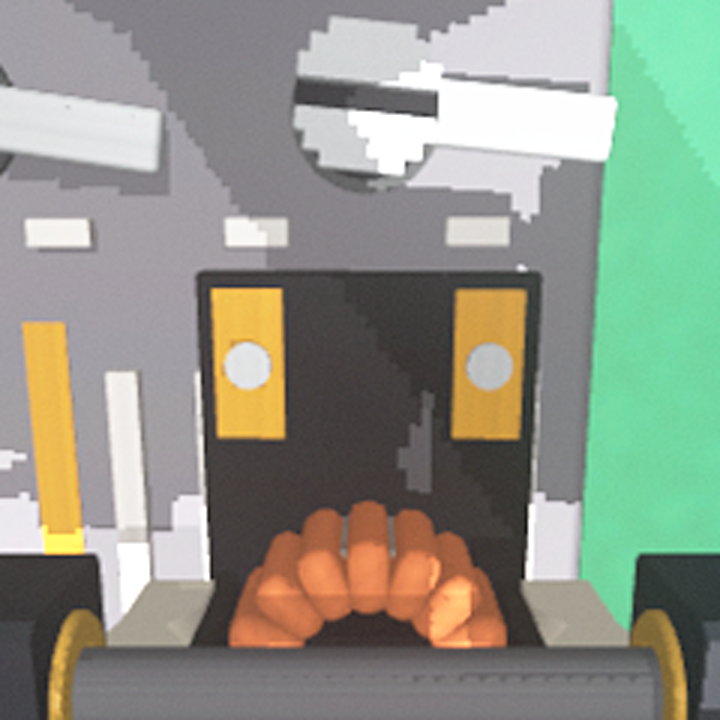

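Request:
{"fn": "carry_out", "kwargs": {
  "deltas": [
    {"tx": 0,"ty": 0,"tz": 0.02,"rx": 0,"ry": 0,"rz": 0},
    {"tx": 0,"ty": 0,"tz": 0.045,"rx": 0,"ry": 0,"rz": 0},
    {"tx": 0,"ty": 0,"tz": 0.057,"rx": 0,"ry": 0,"rz": 0},
    {"tx": 0,"ty": 0,"tz": 0.057,"rx": 0,"ry": 0,"rz": 0},
    {"tx": 0,"ty": 0,"tz": 0.057,"rx": 0,"ry": 0,"rz": 0}
  ]
}}

```text
time: 23.45
tcp_pos: [0.6193, 0.0756, 0.0584]
ee_rot: [3.141, 0.001, -3.126]
force: [-0.4, -0.1, -1.7]
opening: 0.0474
```

Run:
```python
from h import *
s=r.get_state();print(s["time"],s["tcp_pos"],s["ee_rot"],s["force"])
im,C=snap("wrist","w17");crop(im,"w17a",200,40,440,280,3)
```

```text
23.45 [0.6193 0.0756 0.0584] [ 3.1414  0.0009 -3.1263] [-0.3998 -0.1445 -1.6524]
```

View pics/w17a.png

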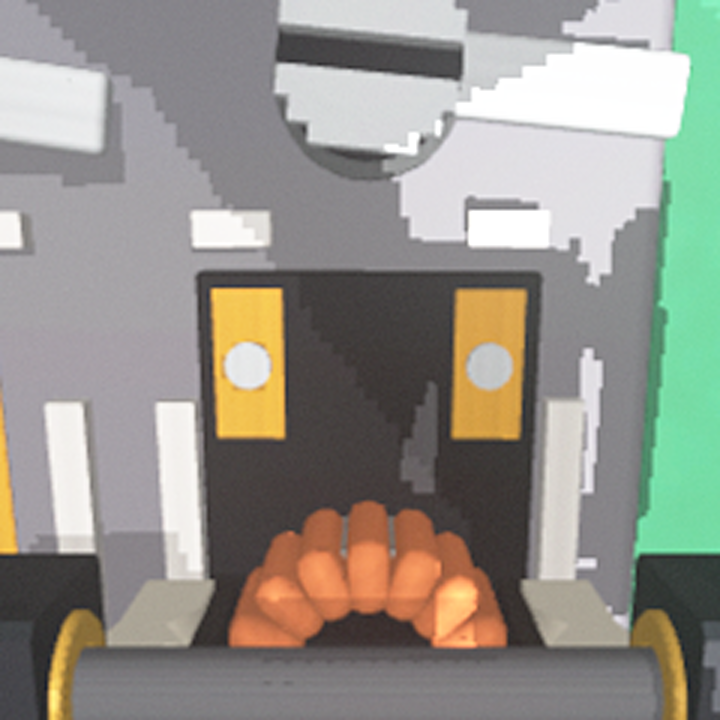

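Request:
{"fn": "carry_out", "kwargs": {
  "deltas": [
    {"tx": 0.0016,"ty": 0.0007,"tz": 0,"rx": 0,"ry": 0,"rz": 0},
    {"tx": 0.0016,"ty": 0.0007,"tz": 0.005,"rx": 0,"ry": 0,"rz": 0},
    {"tx": 0.0016,"ty": 0.0007,"tz": 0.0092,"rx": 0,"ry": 0,"rz": 0},
    {"tx": 0.0016,"ty": 0.0007,"tz": 0.0092,"rx": 0,"ry": 0,"rz": 0},
    {"tx": 0.0016,"ty": 0.0007,"tz": 0.0092,"rx": 0,"ry": 0,"rz": 0}
  ]
}}

```text
time: 24.12
tcp_pos: [0.6175, 0.0759, 0.0508]
ee_rot: [-3.142, -0.0, -3.126]
force: [0.3, 0.5, -1.6]
opening: 0.0472
```

Run:
```python
from h import *
s=r.get_state();print(s["time"],s["tcp_pos"],s["ee_rot"],s["force"])
im,C=snap("wrist","w18");crop(im,"w18a",200,40,440,280,3)
```

```text
24.125 [0.6175 0.0759 0.0508] [-3.1415 -0.0002 -3.1265] [ 0.2541  0.5475 -1.6158]
```

View pics/w18a.png

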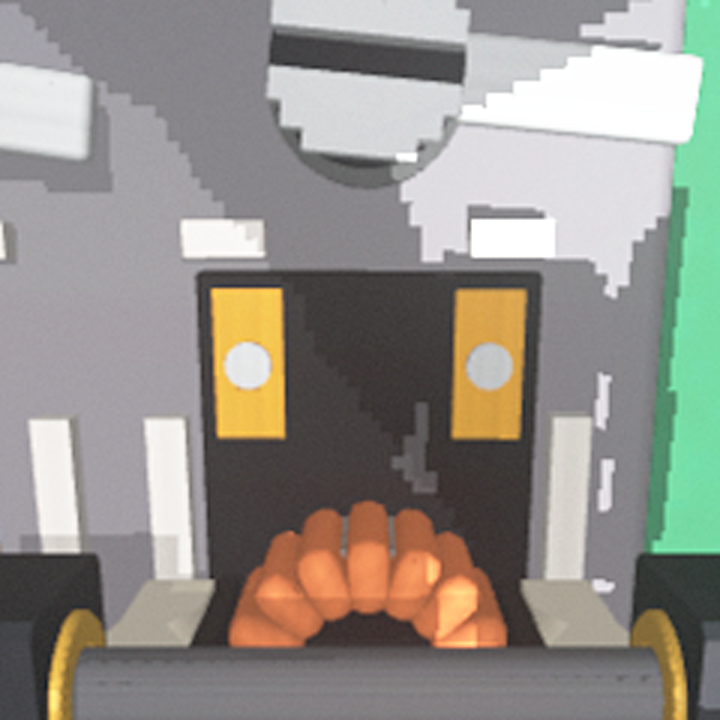

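Request:
{"fn": "carry_out", "kwargs": {
  "deltas": [
    {"tx": 0,"ty": 0,"tz": 0.0005,"rx": 0,"ry": 0,"rz": 0},
    {"tx": 0,"ty": 0,"tz": 0,"rx": 0,"ry": 0,"rz": 0},
    {"tx": 0,"ty": 0,"tz": 0,"rx": 0,"ry": 0,"rz": 0}
  ],
  "claw": 0.72
}}

```text
time: 24.55
tcp_pos: [0.6178, 0.076, 0.0512]
ee_rot: [3.141, 0.001, -3.126]
force: [-0.9, 1.0, -0.5]
opening: 0.0621
```

Request:
{"fn": "carry_out", "kwargs": {
  "deltas": [
    {"tx": 0,"ty": 0,"tz": -0.03,"rx": 0,"ry": 0,"rz": 0},
    {"tx": 0,"ty": 0,"tz": -0.1,"rx": 0,"ry": 0,"rz": 0},
    {"tx": 0,"ty": 0,"tz": -0.2,"rx": 0,"ry": 0,"rz": 0},
    {"tx": 0,"ty": 0,"tz": -0.28,"rx": 0,"ry": 0,"rz": 0},
    {"tx": 0,"ty": 0,"tz": -0.28,"rx": 0,"ry": 0,"rz": 0}
  ]
}}

```text
time: 25.18
tcp_pos: [0.6197, 0.0764, 0.2669]
ee_rot: [3.139, 0.009, -3.126]
force: [-0.3, 0.2, -0.8]
opening: 0.0631
```

Run:
```python
from h import *
s=r.get_state();print(s["time"],s["tcp_pos"],s["ee_rot"],s["force"],s["opening"])
im,C=snap("wrist","w19");crop(im,"w19a",180,40,640,260,1.7)
```

```text
25.175 [0.6197 0.0764 0.2669] [ 3.1391  0.0089 -3.1261] [-0.2591  0.1877 -0.8005] 0.06310819086134405
```

View pics/w19a.png

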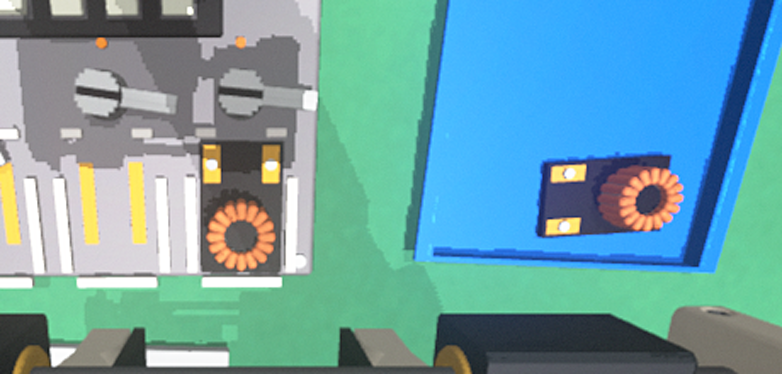

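Run:
```python
from h import *
z=cam("wrist",r.get_state()); 
f=lambda u,v:(180+u/1.7,40+v/1.7)
for a,b in [((80,90),(122,97)),((220,91),(263,95))]:
    d=ray(z,f(*b),.065)-ray(z,f(*a),.065); print("joint",np.pi/2+.0178-np.arctan2(d[1],d[0]))
print(delta([0.592,0.43,0.22],[np.pi,0,-1.501]))
```

```text
joint 0.16092928243597915
joint 0.0905103972587149
(array([0.0291, 0.472 , 0.0613]), array([-0.0035,  0.0064, -1.5519]))
```

Run:
```python
from h import *
im,C=snap("wrist","w20"); crop(im,"w20a",210,60,380,130,4.7); np.savez("w20.npz",K=C[0],W=C[1])
```

```text
(no output)
```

View pics/w20a.png

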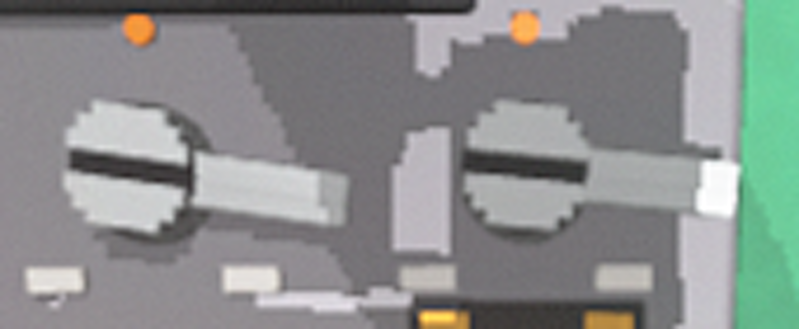

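Request:
{"fn": "carry_out", "kwargs": {
  "deltas": [
    {"tx": 0.029,"ty": 0.472,"tz": 0,"rx": 0,"ry": 0,"rz": -0.95},
    {"tx": 0.029,"ty": 0.472,"tz": 0,"rx": 0,"ry": 0,"rz": -0.95},
    {"tx": 0.029,"ty": 0.472,"tz": 0.05,"rx": 0,"ry": 0,"rz": -0.95},
    {"tx": 0.029,"ty": 0.472,"tz": 0.05,"rx": 0,"ry": 0,"rz": -0.95},
    {"tx": 0.029,"ty": 0.472,"tz": 0.05,"rx": 0,"ry": 0,"rz": -0.95},
    {"tx": 0.029,"ty": 0.472,"tz": 0.05,"rx": 0,"ry": 0,"rz": -0.95},
    {"tx": 0.029,"ty": 0.472,"tz": 0.05,"rx": 0,"ry": 0,"rz": -0.95},
    {"tx": 0.029,"ty": 0.472,"tz": 0.05,"rx": 0,"ry": 0,"rz": -0.95}
  ]
}}

```text
time: 26.28
tcp_pos: [0.5898, 0.4292, 0.2211]
ee_rot: [3.141, -0.003, -2.132]
force: [0.3, -0.4, -0.4]
opening: 0.0632
```

Request:
{"fn": "carry_out", "kwargs": {
  "deltas": [
    {"tx": 0,"ty": 0,"tz": 0,"rx": 0,"ry": 0,"rz": -0.3},
    {"tx": 0,"ty": 0,"tz": 0,"rx": 0,"ry": 0,"rz": -0.6},
    {"tx": 0,"ty": 0,"tz": 0,"rx": 0,"ry": 0,"rz": -0.6},
    {"tx": 0,"ty": 0,"tz": 0,"rx": 0,"ry": 0,"rz": -0.6},
    {"tx": 0,"ty": 0,"tz": 0,"rx": 0,"ry": 0,"rz": -0.6},
    {"tx": 0,"ty": 0,"tz": 0,"rx": 0,"ry": 0,"rz": -0.6}
  ]
}}

```text
time: 27.02
tcp_pos: [0.5906, 0.4287, 0.2234]
ee_rot: [3.142, -0.0, -1.506]
force: [-0.1, 0.6, 0.4]
opening: 0.0631
```

Run:
```python
from h import *
s=r.get_state();print(s["time"],s["tcp_pos"],s["ee_rot"],s["joint_positions"])
im,C=snap("wrist","w21");crop(im,"w21a",220,10,420,210,3);np.savez("w21.npz",K=C[0],W=C[1])
m=cv2.inRange(cv2.cvtColor(im,cv2.COLOR_RGB2HSV),(2,90,60),(15,255,255)); m[220:]=0
for c in cv2.findContours(m,0,1)[0]:
    if cv2.contourArea(cv2.convexHull(c))>500:
        (x,y),rad=cv2.minEnclosingCircle(c); print("tor",x,y,rad,ray(C,(x,y),.036))
```

```text
27.025 [0.5906 0.4287 0.2234] [ 3.1415 -0.     -1.5059] [ 0.8938  0.4505  0.1462 -0.     -1.2666 -0.8289]
tor 133.0 136.0 20.518383026123047 [0.8047 0.3885 0.036 ]
tor 634.14306640625 141.55007934570312 43.720638275146484 [0.2452 0.3586 0.036 ]
tor 136.0 89.5 20.155742645263672 [0.7968 0.3391 0.036 ]
tor 84.5 85.0 21.708393096923828 [0.8514 0.3381 0.036 ]
tor 49.963844299316406 82.85330200195312 22.063684463500977 [0.8879 0.3383 0.036 ]
tor 89.09395599365234 36.751678466796875 22.274398803710938 [0.8404 0.2906 0.036 ]
tor 126.9723129272461 36.54560089111328 22.358131408691406 [0.8014 0.2879 0.036 ]
tor 31.5 28.5 25.387104034423828 [0.8982 0.2867 0.036 ]
```

View pics/w21a.png

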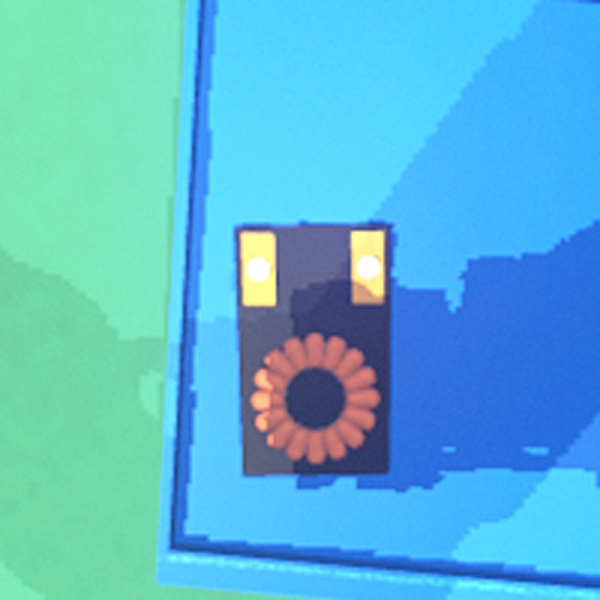

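Run:
```python
from h import *
z=np.load("w21.npz");C=(z["K"],z["W"])
f=lambda u,v:(220+u/3-1/3,10+v/3-1/3)
print(ray(C,f(316,398),.036))
cs=[(237,226),(392,222),(388,473),(245,474)]
P=np.array([ray(C,f(*p),.012)[:2] for p in cs]); x=(P[2]+P[3]-P[0]-P[1])/2
print(P.mean(0),np.linalg.norm(x),np.degrees(np.arctan2(x[1],x[0])),P.mean(0)+.016*x/np.linalg.norm(x))
T=np.array([ray(C,f(*p),.0135)[:2] for p in [(259,269),(369,266)]]);d=T[0]-T[1];print(T.mean(0),np.degrees(np.arctan2(d[1],d[0]))+90)
p=ray(C,f(316,398),.036)
print(delta([.5908,.3818,.0145],[np.pi,0,-1.505]))
```

```text
[0.5907 0.3817 0.036 ]
[0.5917 0.3657] 0.09541312541945143 94.29402069677954 [0.5905 0.3817]
[0.5944 0.334 ] 95.16450387092452
(array([0.0628, 0.0038, 0.2786]), array([ 0.    ,  0.    , -0.0003]))
```

Run:
```python
from h import *
z=np.load("w21.npz");C=(z["K"],z["W"])
f=lambda u,v:(220+u/3-1/3,10+v/3-1/3)
for p,zz in [((178,360),.02),((176,420),.02),((190,360),.004),((187,420),.004)]: print(ray(C,f(*p),zz))
```

```text
[0.6447 0.3717 0.02  ]
[0.6448 0.3947 0.02  ]
[0.642  0.3718 0.004 ]
[0.6425 0.3959 0.004 ]
```

Request:
{"fn": "carry_out", "kwargs": {
  "deltas": [
    {"tx": 0.0628,"ty": 0.0035,"tz": 0,"rx": 0,"ry": 0,"rz": -0.012},
    {"tx": 0.0628,"ty": 0.0035,"tz": 0.07,"rx": 0,"ry": 0,"rz": -0.012},
    {"tx": 0.0628,"ty": 0.0035,"tz": 0.14,"rx": 0,"ry": 0,"rz": -0.012},
    {"tx": 0.0628,"ty": 0.0035,"tz": 0.2,"rx": 0,"ry": 0,"rz": -0.012},
    {"tx": 0.0628,"ty": 0.0035,"tz": 0.2,"rx": 0,"ry": 0,"rz": -0.012},
    {"tx": 0.0628,"ty": 0.0035,"tz": 0.2,"rx": 0,"ry": 0,"rz": -0.012}
  ],
  "claw": 0.64
}}

```text
time: 27.82
tcp_pos: [0.5921, 0.3831, 0.0754]
ee_rot: [-3.14, 0.001, -1.491]
force: [-0.3, 0.9, 0.2]
opening: 0.0558
```

Run:
```python
from h import *
s=r.get_state();print(s["time"],s["tcp_pos"],s["ee_rot"],s["opening"])
im,C=snap("wrist","w22");crop(im,"w22a",200,60,440,340,2.5)
```

```text
27.825 [0.5921 0.3831 0.0754] [-3.1396  0.0008 -1.4905] 0.05575219739298204
```

View pics/w22a.png

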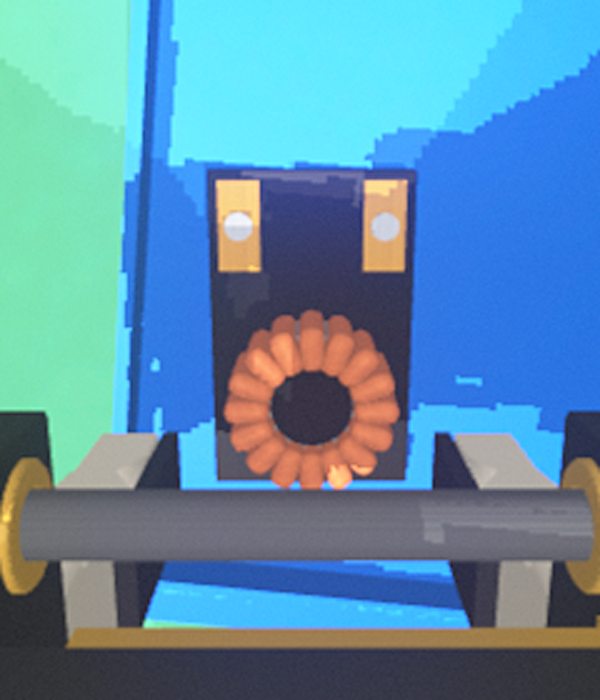

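Request:
{"fn": "carry_out", "kwargs": {
  "deltas": [
    {"tx": 0.0015,"ty": 0.0016,"tz": 0.03,"rx": 0,"ry": 0,"rz": 0},
    {"tx": 0.0015,"ty": 0.0016,"tz": 0.06,"rx": 0,"ry": 0,"rz": 0},
    {"tx": 0.0015,"ty": 0.0016,"tz": 0.078,"rx": 0,"ry": 0,"rz": 0},
    {"tx": 0.0015,"ty": 0.0016,"tz": 0.078,"rx": 0,"ry": 0,"rz": 0},
    {"tx": 0.0015,"ty": 0.0016,"tz": 0.078,"rx": 0,"ry": 0,"rz": 0}
  ]
}}

```text
time: 28.5
tcp_pos: [0.5906, 0.3818, 0.0163]
ee_rot: [-3.14, 0.001, -1.49]
force: [0.4, 0.0, 0.8]
opening: 0.056
```

Request:
{"fn": "carry_out", "kwargs": {
  "deltas": [
    {"tx": 0,"ty": 0,"tz": 0.001,"rx": 0,"ry": 0,"rz": 0},
    {"tx": 0,"ty": 0,"tz": 0.001,"rx": 0,"ry": 0,"rz": 0},
    {"tx": 0,"ty": 0,"tz": 0.001,"rx": 0,"ry": 0,"rz": 0},
    {"tx": 0,"ty": 0,"tz": 0.001,"rx": 0,"ry": 0,"rz": 0},
    {"tx": 0,"ty": 0,"tz": 0.001,"rx": 0,"ry": 0,"rz": 0}
  ],
  "claw": 0,
  "squeeze": 35
}}

```text
time: 29.12
tcp_pos: [0.5905, 0.3817, 0.0151]
ee_rot: [-3.14, 0.001, -1.49]
force: [-0.6, -0.2, 5.7]
opening: 0.0475
```

Request:
{"fn": "carry_out", "kwargs": {
  "deltas": [
    {"tx": 0,"ty": 0,"tz": -0.03,"rx": 0,"ry": 0,"rz": 0},
    {"tx": 0,"ty": 0,"tz": -0.08,"rx": 0,"ry": 0,"rz": 0},
    {"tx": 0,"ty": 0,"tz": -0.15,"rx": 0,"ry": 0,"rz": 0},
    {"tx": 0,"ty": 0,"tz": -0.2,"rx": 0,"ry": 0,"rz": 0},
    {"tx": 0,"ty": 0,"tz": -0.2,"rx": 0,"ry": 0,"rz": 0},
    {"tx": 0,"ty": 0,"tz": -0.2,"rx": 0,"ry": 0,"rz": 0}
  ]
}}

```text
time: 29.88
tcp_pos: [0.5889, 0.3806, 0.1626]
ee_rot: [3.139, -0.001, -1.491]
force: [-0.1, -0.0, -4.0]
opening: 0.0473
```

Run:
```python
from h import *
s=r.get_state();print(s["time"],s["tcp_pos"],s["ee_rot"],s["opening"])
im,C=snap("wrist","w23");crop(im,"w23a",220,80,420,330,3)
print(delta([0.6198,-0.0186,0.17],[np.pi,0,0.0175-np.pi]))
```

```text
29.875 [0.5889 0.3806 0.1626] [ 3.1392 -0.001  -1.4912] 0.047303343441116724
(array([ 0.5336,  0.0011, -0.0097]), array([ 0.0009, -0.0037,  1.5593]))
```

View pics/w23a.png

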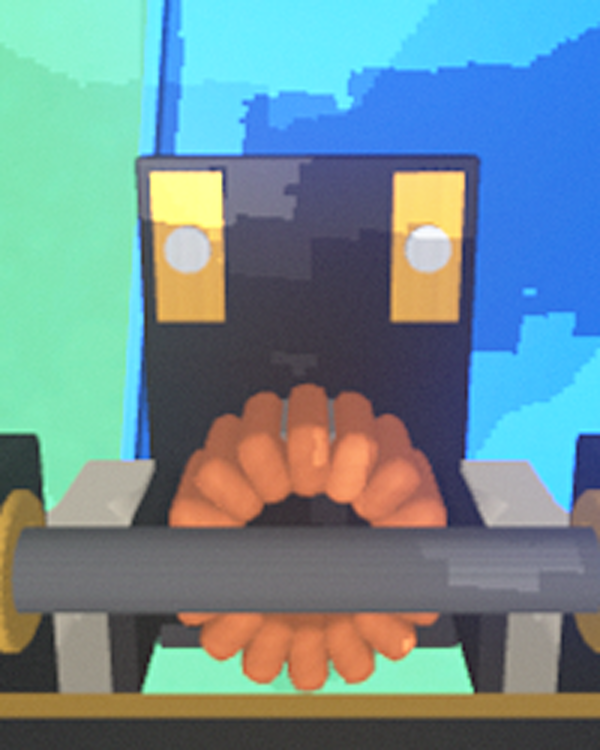

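Request:
{"fn": "carry_out", "kwargs": {
  "deltas": [
    {"tx": 0.533,"ty": 0.001,"tz": 0,"rx": 0,"ry": 0,"rz": 0.9},
    {"tx": 0.533,"ty": 0.001,"tz": 0,"rx": 0,"ry": 0,"rz": 0.9},
    {"tx": 0.533,"ty": 0.001,"tz": 0,"rx": 0,"ry": 0,"rz": 0.9},
    {"tx": 0.533,"ty": 0.001,"tz": 0,"rx": 0,"ry": 0,"rz": 0.9},
    {"tx": 0.533,"ty": 0.001,"tz": 0,"rx": 0,"ry": 0,"rz": 0.9},
    {"tx": 0.533,"ty": 0.001,"tz": 0,"rx": 0,"ry": 0,"rz": 0.9},
    {"tx": 0.533,"ty": 0.001,"tz": 0,"rx": 0,"ry": 0,"rz": 0.9},
    {"tx": 0.533,"ty": 0.001,"tz": 0,"rx": 0,"ry": 0,"rz": 0.9},
    {"tx": 0.533,"ty": 0.001,"tz": 0,"rx": 0,"ry": 0,"rz": 0.9}
  ]
}}

```text
time: 31.05
tcp_pos: [0.6205, -0.0172, 0.1629]
ee_rot: [3.14, -0.002, -2.434]
force: [0.2, -0.1, -3.1]
opening: 0.0473
```

Run:
```python
from h import *
s=r.get_state();print(s["time"],s["tcp_pos"],s["ee_rot"])
print(delta([0.6193,-0.019,0.102],[np.pi,0,0.0175-np.pi]))
```

```text
31.05 [ 0.6205 -0.0172  0.1629] [ 3.1404 -0.0017 -2.4336]
(array([ 0.0027, -0.0009,  0.0812]), array([ 0.0005, -0.002 ,  0.6594]))
```

Request:
{"fn": "carry_out", "kwargs": {
  "deltas": [
    {"tx": 0.002,"ty": 0,"tz": 0,"rx": 0,"ry": 0,"rz": 0.66},
    {"tx": 0.002,"ty": 0,"tz": 0,"rx": 0,"ry": 0,"rz": 0.66},
    {"tx": 0.002,"ty": 0,"tz": 0,"rx": 0,"ry": 0,"rz": 0.66},
    {"tx": 0.002,"ty": 0,"tz": 0.05,"rx": 0,"ry": 0,"rz": 0.66},
    {"tx": 0.002,"ty": 0,"tz": 0.1,"rx": 0,"ry": 0,"rz": 0.66},
    {"tx": 0.002,"ty": 0,"tz": 0.137,"rx": 0,"ry": 0,"rz": 0.66},
    {"tx": 0.002,"ty": 0,"tz": 0.137,"rx": 0,"ry": 0,"rz": 0.66},
    {"tx": 0.002,"ty": 0,"tz": 0.137,"rx": 0,"ry": 0,"rz": 0.66}
  ]
}}

```text
time: 32.05
tcp_pos: [0.6208, -0.0175, 0.0623]
ee_rot: [-3.141, 0.001, -3.123]
force: [0.5, -0.1, -2.5]
opening: 0.0471
```

Run:
```python
from h import *
s=r.get_state();print(s["time"],s["tcp_pos"],s["ee_rot"])
im,C=snap("wrist","w24");crop(im,"w24a",200,40,440,280,3)
```

```text
32.05 [ 0.6208 -0.0175  0.0623] [-3.1414  0.001  -3.1229]
```

View pics/w24a.png

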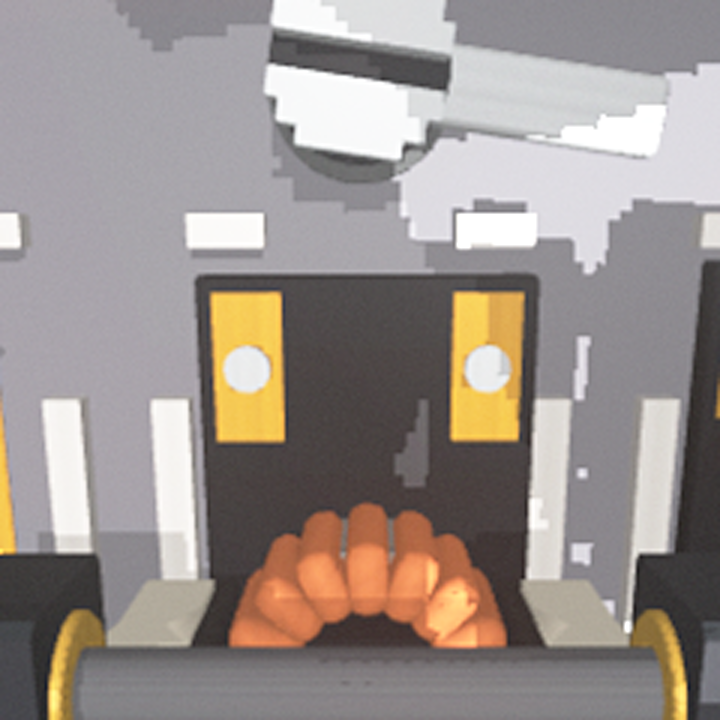

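Request:
{"fn": "carry_out", "kwargs": {
  "deltas": [
    {"tx": 0.002,"ty": -0.0018,"tz": 0,"rx": 0,"ry": 0,"rz": 0},
    {"tx": 0.002,"ty": -0.0018,"tz": 0,"rx": 0,"ry": 0,"rz": 0},
    {"tx": 0.002,"ty": -0.0018,"tz": 0.007,"rx": 0,"ry": 0,"rz": 0},
    {"tx": 0.002,"ty": -0.0018,"tz": 0.0138,"rx": 0,"ry": 0,"rz": 0},
    {"tx": 0.002,"ty": -0.0018,"tz": 0.0138,"rx": 0,"ry": 0,"rz": 0},
    {"tx": 0.002,"ty": -0.0018,"tz": 0.0138,"rx": 0,"ry": 0,"rz": 0}
  ]
}}

```text
time: 32.85
tcp_pos: [0.6185, -0.0197, 0.0511]
ee_rot: [-3.142, -0.0, -3.124]
force: [-1.2, 0.2, -0.2]
opening: 0.0471
```

Run:
```python
from h import *
s=r.get_state();print(s["time"],s["tcp_pos"],s["ee_rot"],s["force"])
im,C=snap("wrist","w25");crop(im,"w25a",200,40,440,280,3)
```

```text
32.85 [ 0.6185 -0.0197  0.0511] [-3.1415 -0.     -3.1243] [-1.2149  0.1814 -0.2252]
```

View pics/w25a.png

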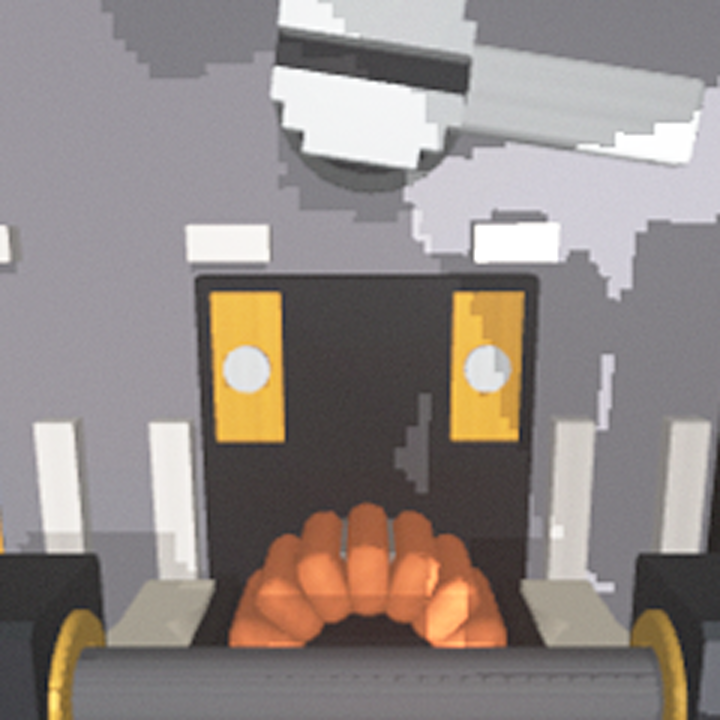

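Request:
{"fn": "carry_out", "kwargs": {
  "deltas": [
    {"tx": 0,"ty": 0.0006,"tz": 0,"rx": 0,"ry": 0,"rz": 0},
    {"tx": 0,"ty": 0.0006,"tz": 0,"rx": 0,"ry": 0,"rz": 0},
    {"tx": 0,"ty": 0.0006,"tz": 0,"rx": 0,"ry": 0,"rz": 0}
  ],
  "claw": 0.7
}}

```text
time: 33.28
tcp_pos: [0.6186, -0.0192, 0.0511]
ee_rot: [-3.142, 0.0, -3.124]
force: [-0.4, -0.4, 0.3]
opening: 0.0608
```

Request:
{"fn": "carry_out", "kwargs": {
  "deltas": [
    {"tx": 0,"ty": 0,"tz": -0.03,"rx": 0,"ry": 0,"rz": 0},
    {"tx": 0,"ty": 0,"tz": -0.1,"rx": 0,"ry": 0,"rz": 0},
    {"tx": 0,"ty": 0,"tz": -0.2,"rx": 0,"ry": 0,"rz": 0},
    {"tx": 0,"ty": 0,"tz": -0.3,"rx": 0,"ry": 0,"rz": 0},
    {"tx": 0,"ty": 0,"tz": -0.32,"rx": 0,"ry": 0,"rz": 0},
    {"tx": 0,"ty": 0,"tz": -0.32,"rx": 0,"ry": 0,"rz": 0}
  ]
}}

```text
time: 34.02
tcp_pos: [0.6201, -0.0192, 0.2955]
ee_rot: [3.141, 0.007, -3.124]
force: [-0.0, -0.6, -0.8]
opening: 0.0612
```

Run:
```python
from h import *
s=r.get_state();print(s["time"],s["tcp_pos"],s["ee_rot"],s["force"],s["opening"])
im,C=snap("wrist","w26");crop(im,"w26a",180,20,480,240,2.6); np.savez("w26.npz",K=C[0],W=C[1])
print(delta([0.5095,-0.345,0.26],[np.pi,0,-1.494]))
```

```text
34.025 [ 0.6201 -0.0192  0.2955] [ 3.1406  0.0073 -3.1242] [-0.0373 -0.6409 -0.8171] 0.061188540509221415
(array([ 0.1537, -0.4321,  0.0428]), array([-0.002 ,  0.0033, -1.5568]))
```

View pics/w26a.png

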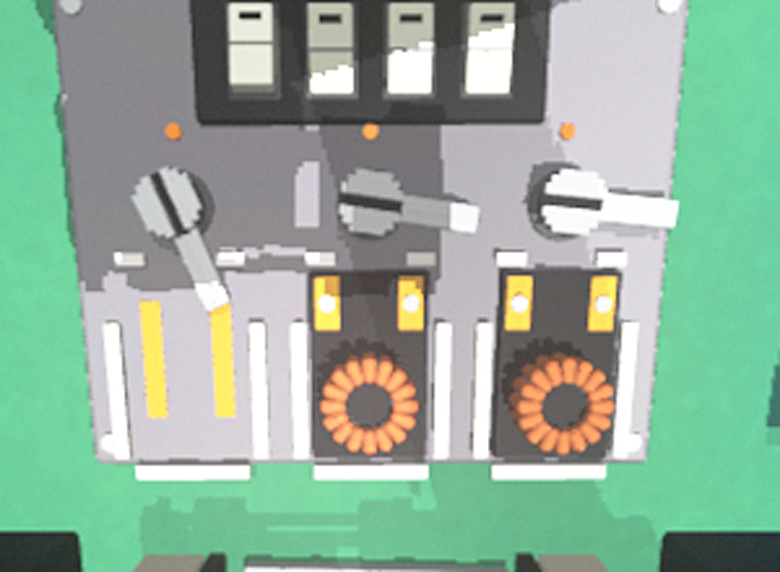

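Request:
{"fn": "carry_out", "kwargs": {
  "deltas": [
    {"tx": 0.152,"ty": -0.432,"tz": 0,"rx": 0,"ry": 0,"rz": -0.9},
    {"tx": 0.152,"ty": -0.432,"tz": 0,"rx": 0,"ry": 0,"rz": -0.9},
    {"tx": 0.152,"ty": -0.432,"tz": 0,"rx": 0,"ry": 0,"rz": -0.9},
    {"tx": 0.152,"ty": -0.432,"tz": 0,"rx": 0,"ry": 0,"rz": -0.9},
    {"tx": 0.152,"ty": -0.432,"tz": 0,"rx": 0,"ry": 0,"rz": -0.9},
    {"tx": 0.152,"ty": -0.432,"tz": 0,"rx": 0,"ry": 0,"rz": -0.9},
    {"tx": 0.152,"ty": -0.432,"tz": 0,"rx": 0,"ry": 0,"rz": -0.9},
    {"tx": 0.152,"ty": -0.432,"tz": 0,"rx": 0,"ry": 0,"rz": -0.9}
  ]
}}

```text
time: 35.08
tcp_pos: [0.5096, -0.345, 0.2898]
ee_rot: [3.14, -0.0, -2.183]
force: [-0.2, -0.1, 0.6]
opening: 0.0613
```

Request:
{"fn": "carry_out", "kwargs": {
  "deltas": [
    {"tx": 0,"ty": 0,"tz": 0,"rx": 0,"ry": 0,"rz": -0.3},
    {"tx": 0,"ty": 0,"tz": 0,"rx": 0,"ry": 0,"rz": -0.657},
    {"tx": 0,"ty": 0,"tz": 0,"rx": 0,"ry": 0,"rz": -0.657},
    {"tx": 0,"ty": 0,"tz": 0,"rx": 0,"ry": 0,"rz": -0.657},
    {"tx": 0,"ty": 0,"tz": 0,"rx": 0,"ry": 0,"rz": -0.657},
    {"tx": 0,"ty": 0,"tz": 0,"rx": 0,"ry": 0,"rz": -0.657},
    {"tx": 0,"ty": 0,"tz": 0,"rx": 0,"ry": 0,"rz": -0.657}
  ]
}}

```text
time: 35.95
tcp_pos: [0.5103, -0.3448, 0.291]
ee_rot: [3.142, 0.0, -1.495]
force: [-0.3, -0.4, 0.1]
opening: 0.0615
```

Run:
```python
from h import *
s=r.get_state();print(s["time"],s["tcp_pos"],s["ee_rot"],s["force"],s["opening"])
im,C=snap("wrist","w27");crop(im,"w27a",220,60,420,280,2.6)
m=cv2.inRange(cv2.cvtColor(im,cv2.COLOR_RGB2HSV),(22,150,90),(35,255,255)); m[:, :280]=0; m[:,370:]=0
g=np.argwhere(m)[:,::-1]; print(g.min(0),g.max(0))
print(proj(C,[.509,-.345,.191]))
print(delta([0.509,-0.345,0.147],[np.pi,0,-1.494]))
```

```text
35.95 [ 0.5103 -0.3448  0.291 ] [ 3.1415  0.0001 -1.495 ] [-0.2908 -0.3663  0.1381] 0.061530302586034716
[310 173] [336 214]
[323.8548 202.6207]
(array([0.    , 0.0016, 0.192 ]), array([ 0.0001,  0.0001, -0.0008]))
```

View pics/w27a.png

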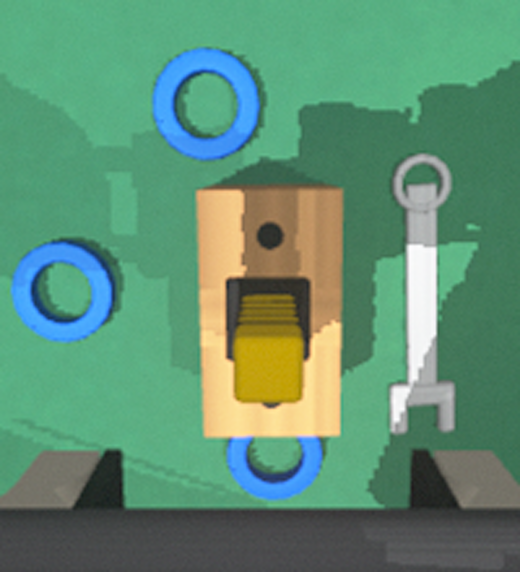

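Request:
{"fn": "carry_out", "kwargs": {
  "deltas": [
    {"tx": 0,"ty": 0.0014,"tz": 0.06,"rx": 0,"ry": 0,"rz": 0},
    {"tx": 0,"ty": 0.0014,"tz": 0.13,"rx": 0,"ry": 0,"rz": 0},
    {"tx": 0,"ty": 0.0014,"tz": 0.18,"rx": 0,"ry": 0,"rz": 0},
    {"tx": 0,"ty": 0.0014,"tz": 0.192,"rx": 0,"ry": 0,"rz": 0},
    {"tx": 0,"ty": 0.0014,"tz": 0.192,"rx": 0,"ry": 0,"rz": 0}
  ]
}}

```text
time: 36.62
tcp_pos: [0.5094, -0.3455, 0.1476]
ee_rot: [3.142, -0.0, -1.494]
force: [0.2, -1.0, 1.2]
opening: 0.0614
```

Request:
{"fn": "carry_out", "kwargs": {
  "deltas": [
    {"tx": 0,"ty": 0,"tz": 0,"rx": 0,"ry": 0,"rz": 0},
    {"tx": 0,"ty": 0,"tz": 0,"rx": 0,"ry": 0,"rz": 0},
    {"tx": 0,"ty": 0,"tz": 0,"rx": 0,"ry": 0,"rz": 0},
    {"tx": 0,"ty": 0,"tz": 0,"rx": 0,"ry": 0,"rz": 0},
    {"tx": 0,"ty": 0,"tz": 0,"rx": 0,"ry": 0,"rz": 0},
    {"tx": 0,"ty": 0,"tz": 0,"rx": 0,"ry": 0,"rz": 0},
    {"tx": 0,"ty": 0,"tz": 0,"rx": 0,"ry": 0,"rz": 0}
  ],
  "claw": 0,
  "squeeze": 50
}}

```text
time: 37.5
tcp_pos: [0.5092, -0.3453, 0.1473]
ee_rot: [-3.141, -0.0, -1.494]
force: [-0.1, -0.3, 2.9]
opening: 0.0236
```

Request:
{"fn": "carry_out", "kwargs": {
  "deltas": [
    {"tx": 0,"ty": 0,"tz": -0.07,"rx": 0,"ry": 0,"rz": 0},
    {"tx": 0,"ty": 0,"tz": -0.14,"rx": 0,"ry": 0,"rz": 0},
    {"tx": 0,"ty": 0,"tz": -0.21,"rx": 0,"ry": 0,"rz": 0},
    {"tx": 0,"ty": 0,"tz": -0.21,"rx": 0,"ry": 0,"rz": 0},
    {"tx": 0,"ty": 0,"tz": -0.21,"rx": 0,"ry": 0,"rz": 0}
  ]
}}

```text
time: 38.12
tcp_pos: [0.5086, -0.3448, 0.3036]
ee_rot: [3.141, 0.001, -1.494]
force: [0.1, -0.1, -1.0]
opening: 0.0238
```

Run:
```python
from h import *
s=r.get_state();print(s["time"],s["tcp_pos"],s["ee_rot"],s["opening"])
print(delta([0.5222,0.0743,0.227],[np.pi,0,-1.67]))
```

```text
38.125 [ 0.5086 -0.3448  0.3036] [ 3.1409  0.0011 -1.4941] 0.023799122516110376
(array([-0.5557, -0.0609,  0.1027]), array([0.0008, 0.001 , 0.168 ]))
```

Request:
{"fn": "carry_out", "kwargs": {
  "deltas": [
    {"tx": -0.556,"ty": -0.061,"tz": 0,"rx": 0,"ry": 0,"rz": 0.163},
    {"tx": -0.556,"ty": -0.061,"tz": 0,"rx": 0,"ry": 0,"rz": 0.163},
    {"tx": -0.556,"ty": -0.061,"tz": 0,"rx": 0,"ry": 0,"rz": 0.163},
    {"tx": -0.556,"ty": -0.061,"tz": 0,"rx": 0,"ry": 0,"rz": 0.163},
    {"tx": -0.556,"ty": -0.061,"tz": 0,"rx": 0,"ry": 0,"rz": 0.163},
    {"tx": -0.556,"ty": -0.061,"tz": 0,"rx": 0,"ry": 0,"rz": 0.163},
    {"tx": -0.556,"ty": -0.061,"tz": 0.05,"rx": 0,"ry": 0,"rz": 0.163},
    {"tx": -0.556,"ty": -0.061,"tz": 0.1,"rx": 0,"ry": 0,"rz": 0.163},
    {"tx": -0.556,"ty": -0.061,"tz": 0.1,"rx": 0,"ry": 0,"rz": 0.163},
    {"tx": -0.556,"ty": -0.061,"tz": 0.1,"rx": 0,"ry": 0,"rz": 0.163}
  ]
}}

```text
time: 39.38
tcp_pos: [0.523, 0.0736, 0.2301]
ee_rot: [-3.141, -0.001, -1.665]
force: [-0.2, -0.3, -0.4]
opening: 0.0239
```

Run:
```python
from h import *
s=r.get_state();print(s["time"],s["tcp_pos"],s["ee_rot"],s["joint_positions"])
im,C=snap("wrist","w28"); crop(im,"w28a",250,120,400,240,5)
```

```text
39.375 [0.523  0.0736 0.2301] [-3.1415 -0.0008 -1.6648] [ 0.512   0.1141 -0.3045  0.0007 -1.1526 -0.6062]
```

View pics/w28a.png

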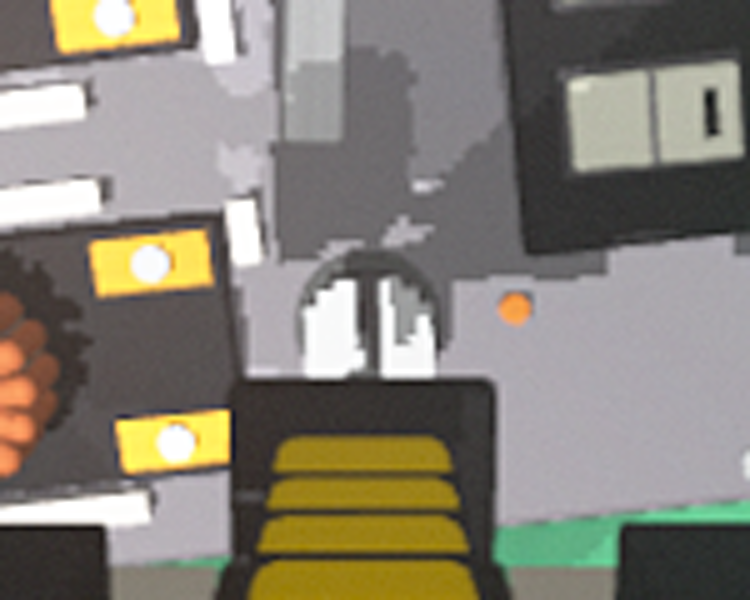

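Request:
{"fn": "carry_out", "kwargs": {
  "deltas": [
    {"tx": -0.001,"ty": 0.0011,"tz": 0,"rx": 0,"ry": 0,"rz": 0.04},
    {"tx": -0.001,"ty": 0.0011,"tz": 0.015,"rx": 0,"ry": 0,"rz": 0.04},
    {"tx": -0.001,"ty": 0.0011,"tz": 0.03,"rx": 0,"ry": 0,"rz": 0.04},
    {"tx": -0.001,"ty": 0.0011,"tz": 0.041,"rx": 0,"ry": 0,"rz": 0.04},
    {"tx": -0.001,"ty": 0.0011,"tz": 0.041,"rx": 0,"ry": 0,"rz": 0.04}
  ]
}}

```text
time: 40.05
tcp_pos: [0.5214, 0.0746, 0.1979]
ee_rot: [3.14, -0.001, -1.706]
force: [0.3, 0.4, -1.3]
opening: 0.0236
```

Run:
```python
from h import *
s=r.get_state();print(s["time"],s["tcp_pos"],s["ee_rot"],s["force"])
im,C=snap("wrist","w29"); crop(im,"w29a",280,150,370,220,8)
```

```text
40.05 [0.5214 0.0746 0.1979] [ 3.1402 -0.001  -1.7064] [ 0.3482  0.417  -1.3353]
```

View pics/w29a.png

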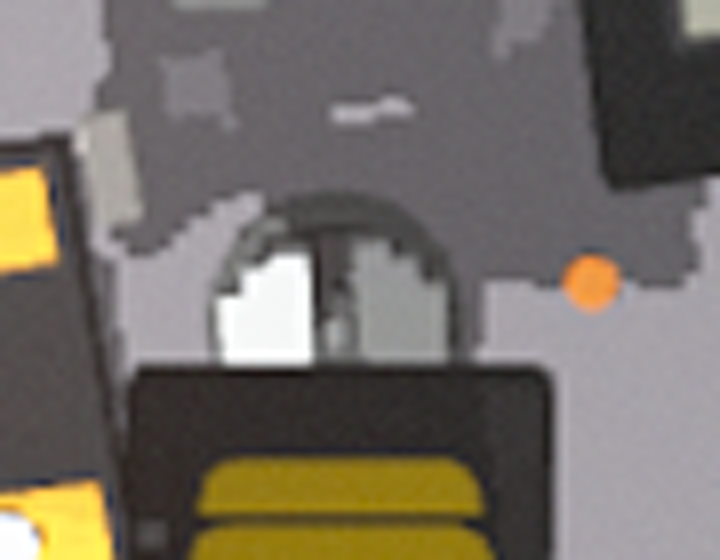

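Request:
{"fn": "carry_out", "kwargs": {
  "deltas": [
    {"tx": 0,"ty": -0.001,"tz": 0,"rx": 0,"ry": 0,"rz": 0.1},
    {"tx": 0,"ty": -0.001,"tz": 0,"rx": 0,"ry": 0,"rz": 0.2},
    {"tx": 0,"ty": -0.001,"tz": 0,"rx": 0,"ry": 0,"rz": 0.3},
    {"tx": 0,"ty": -0.001,"tz": 0,"rx": 0,"ry": 0,"rz": 0.4},
    {"tx": 0,"ty": -0.001,"tz": 0,"rx": 0,"ry": 0,"rz": 0.5},
    {"tx": 0,"ty": -0.001,"tz": 0,"rx": 0,"ry": 0,"rz": 0.6},
    {"tx": 0,"ty": -0.001,"tz": 0,"rx": 0,"ry": 0,"rz": 0.7},
    {"tx": 0,"ty": -0.001,"tz": 0,"rx": 0,"ry": 0,"rz": 0.8},
    {"tx": 0,"ty": -0.001,"tz": 0,"rx": 0,"ry": 0,"rz": 0.9},
    {"tx": 0,"ty": -0.001,"tz": 0,"rx": 0,"ry": 0,"rz": 0.95},
    {"tx": 0,"ty": -0.001,"tz": 0,"rx": 0,"ry": 0,"rz": 0.95}
  ]
}}

```text
time: 41.48
tcp_pos: [0.5225, 0.0749, 0.1989]
ee_rot: [3.141, -0.0, -2.701]
force: [-1.9, 0.5, -2.1]
opening: 0.0238
```

Request:
{"fn": "carry_out", "kwargs": {
  "deltas": [
    {"tx": 0,"ty": 0,"tz": 0,"rx": 0,"ry": 0,"rz": 0.1},
    {"tx": 0,"ty": 0,"tz": 0,"rx": 0,"ry": 0,"rz": 0.2},
    {"tx": 0,"ty": 0,"tz": 0,"rx": 0,"ry": 0,"rz": 0.3},
    {"tx": 0,"ty": 0,"tz": 0,"rx": 0,"ry": 0,"rz": 0.4},
    {"tx": 0,"ty": 0,"tz": 0,"rx": 0,"ry": 0,"rz": 0.5},
    {"tx": 0,"ty": 0,"tz": 0,"rx": 0,"ry": 0,"rz": 0.58},
    {"tx": 0,"ty": 0,"tz": 0,"rx": 0,"ry": 0,"rz": 0.58}
  ]
}}

```text
time: 42.35
tcp_pos: [0.5227, 0.0747, 0.199]
ee_rot: [-3.141, 0.0, 2.976]
force: [-0.0, -0.2, -2.2]
opening: 0.0236
```

Run:
```python
from h import *
s=r.get_state();print(s["time"],s["tcp_pos"],s["ee_rot"],s["force"],s["torque"])
im,C=snap("wrist","w30"); crop(im,"w30a",250,120,400,240,5)
im,C=snap("scene","s30"); crop(im,"s30a",260,160,400,260,5.7)
```

```text
42.35 [0.5227 0.0747 0.199 ] [-3.1415  0.0002  2.9764] [-0.0397 -0.2426 -2.1825] [-0.1927  0.0914  0.068 ]
```

View pics/w30a.png

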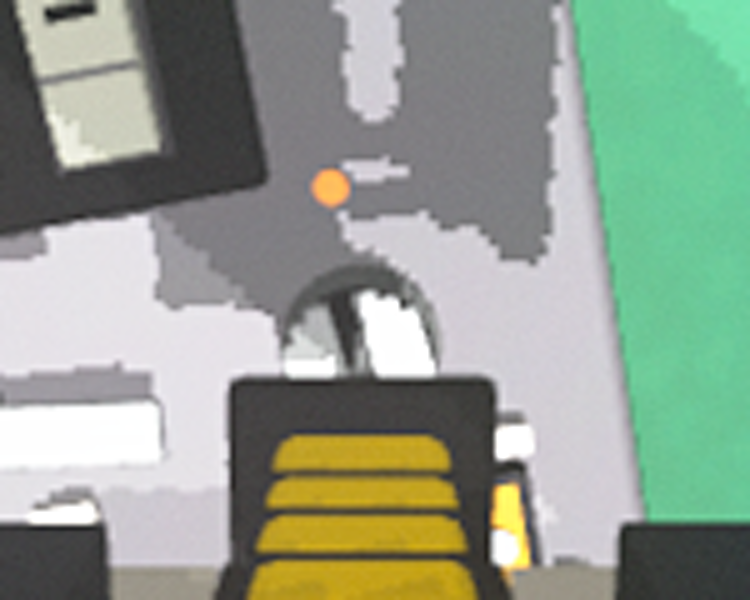

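View pics/s30a.png

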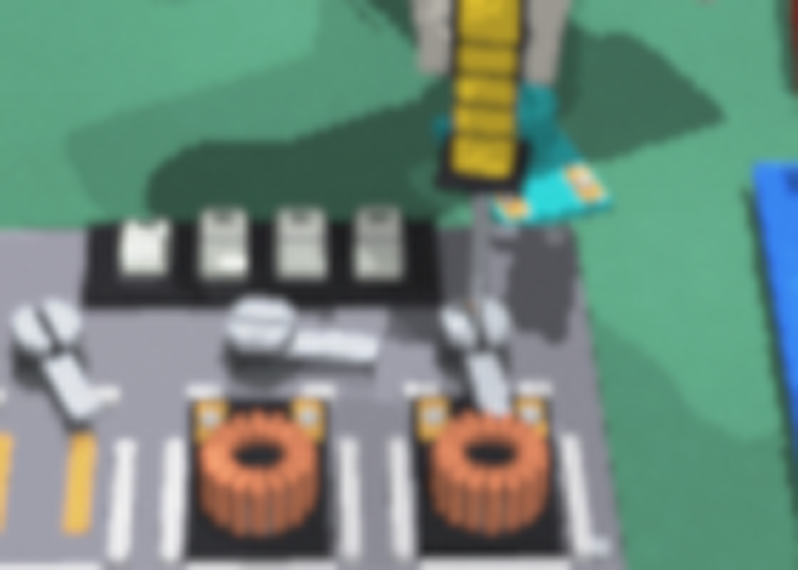

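Request:
{"fn": "carry_out", "kwargs": {
  "deltas": [
    {"tx": 0,"ty": 0,"tz": 0,"rx": 0,"ry": 0,"rz": 0.05},
    {"tx": 0,"ty": 0,"tz": 0,"rx": 0,"ry": 0,"rz": 0.1},
    {"tx": 0,"ty": 0,"tz": 0,"rx": 0,"ry": 0,"rz": 0.1}
  ]
}}

```text
time: 42.82
tcp_pos: [0.5227, 0.0747, 0.1989]
ee_rot: [-3.141, 0.0, 2.872]
force: [-0.3, -0.7, -1.5]
opening: 0.0234
```

Run:
```python
from h import *
s=r.get_state();print(s["time"],s["tcp_pos"],s["ee_rot"],s["force"],s["torque"],s["effort"])
im,C=snap("wrist","w31"); crop(im,"w31a",280,150,370,220,8)
```

```text
42.825 [0.5227 0.0747 0.1989] [-3.1414  0.0002  2.8718] [-0.3484 -0.662  -1.5147] [-0.3791  0.0774  0.084 ] [  0.3329 -39.4885  28.3619   6.4495   0.1711  -0.4907]
```

View pics/w31a.png

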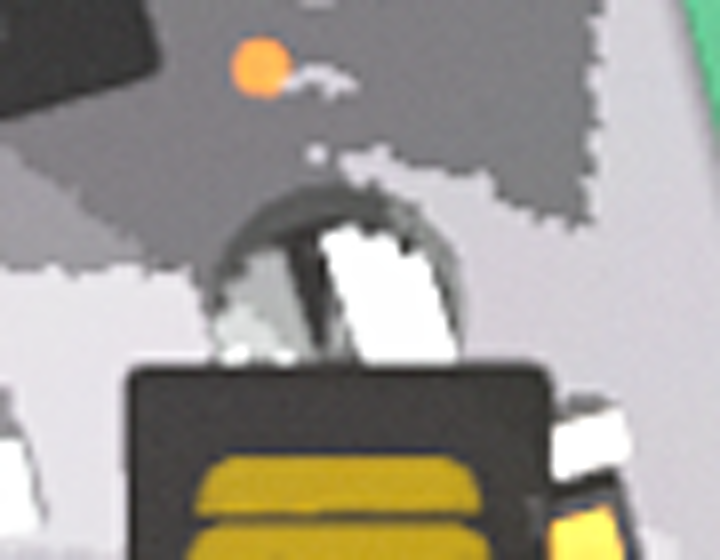

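Request:
{"fn": "carry_out", "kwargs": {
  "deltas": [
    {"tx": 0,"ty": 0,"tz": 0,"rx": 0,"ry": 0,"rz": 0.04},
    {"tx": 0,"ty": 0,"tz": 0,"rx": 0,"ry": 0,"rz": 0.07},
    {"tx": 0,"ty": 0,"tz": 0,"rx": 0,"ry": 0,"rz": 0.07}
  ]
}}

```text
time: 43.25
tcp_pos: [0.5227, 0.0747, 0.1989]
ee_rot: [-3.141, 0.0, 2.798]
force: [-0.0, -0.7, -0.8]
opening: 0.0239
```

Run:
```python
from h import *
s=r.get_state();print(s["time"],s["tcp_pos"],s["ee_rot"],s["force"],s["torque"],s["effort"])
im,C=snap("wrist","w32"); crop(im,"w32a",280,150,370,220,8)
```

```text
43.25 [0.5227 0.0747 0.1989] [-3.1414  0.0002  2.7975] [-0.0289 -0.7117 -0.8046] [-0.6634  0.0236  0.1439] [  0.5016 -39.2917  28.2884   6.1677   0.2486  -0.3665]
```

View pics/w32a.png

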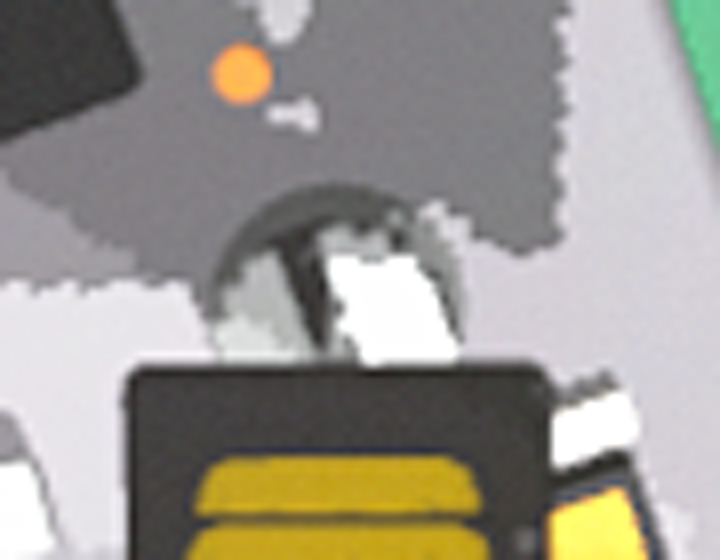

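Request:
{"fn": "carry_out", "kwargs": {
  "deltas": [
    {"tx": 0,"ty": 0,"tz": 0,"rx": 0,"ry": 0,"rz": -0.1},
    {"tx": 0,"ty": 0,"tz": 0,"rx": 0,"ry": 0,"rz": -0.22},
    {"tx": 0,"ty": 0,"tz": -0.02,"rx": 0,"ry": 0,"rz": -0.22},
    {"tx": 0,"ty": 0,"tz": -0.07,"rx": 0,"ry": 0,"rz": -0.22},
    {"tx": 0,"ty": 0,"tz": -0.1,"rx": 0,"ry": 0,"rz": -0.22},
    {"tx": 0,"ty": 0,"tz": -0.1,"rx": 0,"ry": 0,"rz": -0.22}
  ]
}}

```text
time: 44.05
tcp_pos: [0.5238, 0.0753, 0.2767]
ee_rot: [3.139, 0.004, 3.025]
force: [-1.2, -0.6, -1.3]
opening: 0.0239
```

Run:
```python
from h import *
s=r.get_state();print(s["time"],s["tcp_pos"],s["ee_rot"],s["force"],s["torque"],s["effort"])
im,C=snap("wrist","w33"); crop(im,"w33a",250,120,400,240,5)
print(delta([0.5239,-0.0207,0.228],[np.pi,0,-1.708]))
```

```text
44.05 [0.5238 0.0753 0.2767] [3.139  0.0043 3.0249] [-1.1712 -0.5935 -1.323 ] [ 0.0391  0.0557 -0.0141] [ -0.0336 -38.0183  31.185    7.5133  -0.486   -0.003 ]
(array([-0.016 , -0.1268,  0.0624]), array([-0.0001,  0.0026, -1.4802]))
```

View pics/w33a.png

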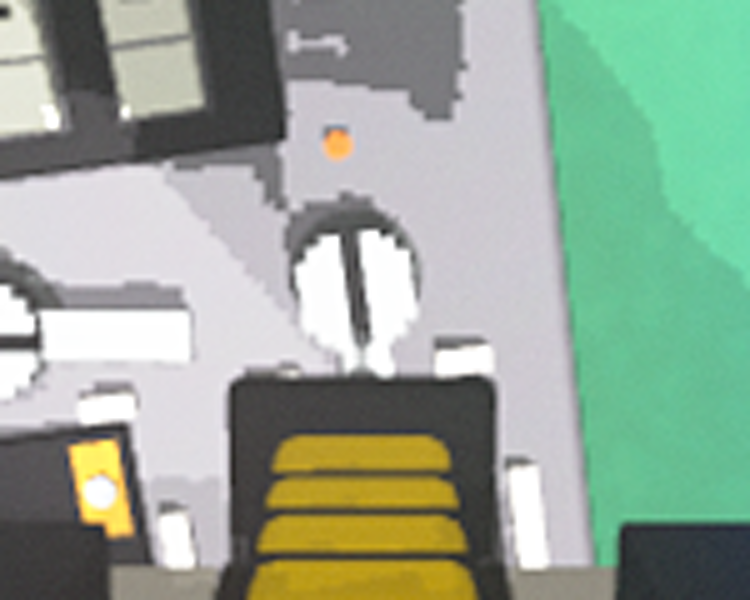

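Request:
{"fn": "carry_out", "kwargs": {
  "deltas": [
    {"tx": -0.015,"ty": -0.126,"tz": 0,"rx": 0,"ry": 0,"rz": -0.9},
    {"tx": -0.015,"ty": -0.126,"tz": 0,"rx": 0,"ry": 0,"rz": -0.9},
    {"tx": -0.015,"ty": -0.126,"tz": 0,"rx": 0,"ry": 0,"rz": -0.9},
    {"tx": -0.015,"ty": -0.126,"tz": 0,"rx": 0,"ry": 0,"rz": -0.9},
    {"tx": -0.015,"ty": -0.126,"tz": 0,"rx": 0,"ry": 0,"rz": -0.9},
    {"tx": -0.015,"ty": -0.126,"tz": 0,"rx": 0,"ry": 0,"rz": -0.9}
  ]
}}

```text
time: 44.85
tcp_pos: [0.5225, -0.0205, 0.2729]
ee_rot: [3.141, -0.001, -2.315]
force: [0.7, -0.8, -1.2]
opening: 0.0239
```

Request:
{"fn": "carry_out", "kwargs": {
  "deltas": [
    {"tx": 0,"ty": 0,"tz": 0.04,"rx": 0,"ry": 0,"rz": -0.3},
    {"tx": 0,"ty": 0,"tz": 0.057,"rx": 0,"ry": 0,"rz": -0.58},
    {"tx": 0,"ty": 0,"tz": 0.057,"rx": 0,"ry": 0,"rz": -0.58},
    {"tx": 0,"ty": 0,"tz": 0.057,"rx": 0,"ry": 0,"rz": -0.58},
    {"tx": 0,"ty": 0,"tz": 0.057,"rx": 0,"ry": 0,"rz": -0.58},
    {"tx": 0,"ty": 0,"tz": 0.057,"rx": 0,"ry": 0,"rz": -0.58}
  ]
}}

```text
time: 45.6
tcp_pos: [0.5228, -0.0204, 0.2308]
ee_rot: [3.141, -0.0, -1.709]
force: [-0.3, -0.2, -1.3]
opening: 0.0232
```

Run:
```python
from h import *
s=r.get_state();print(s["time"],s["tcp_pos"],s["ee_rot"],s["force"])
im,C=snap("wrist","w34"); crop(im,"w34a",250,120,400,240,5)
print(delta([0.5239,-0.0207,0.228],[np.pi,0,-1.708]))
```

```text
45.6 [ 0.5228 -0.0204  0.2308] [ 3.1412 -0.0001 -1.7095] [-0.3396 -0.2051 -1.321 ]
(array([ 0.0002, -0.0014,  0.0038]), array([ 0.0003, -0.    , -0.0008]))
```

View pics/w34a.png

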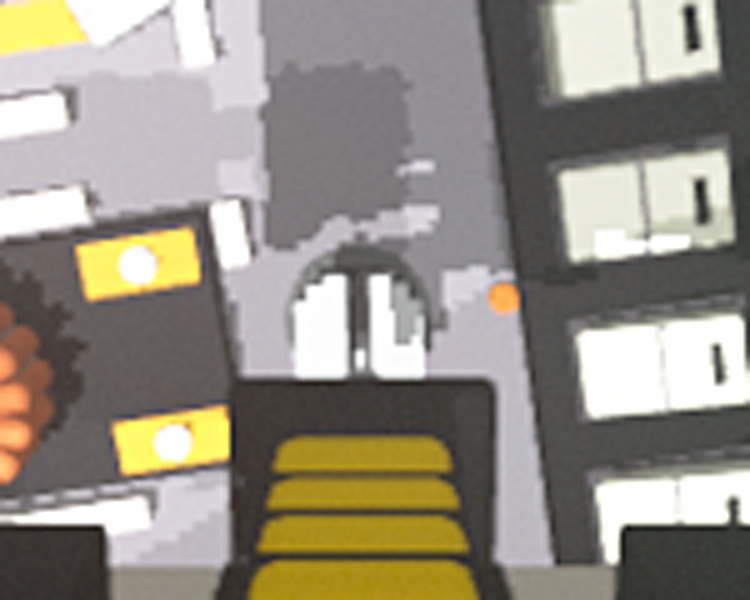

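Request:
{"fn": "carry_out", "kwargs": {
  "deltas": [
    {"tx": 0,"ty": -0.001,"tz": 0.01,"rx": 0,"ry": 0,"rz": 0},
    {"tx": 0,"ty": -0.001,"tz": 0.025,"rx": 0,"ry": 0,"rz": 0},
    {"tx": 0,"ty": -0.001,"tz": 0.042,"rx": 0,"ry": 0,"rz": 0},
    {"tx": 0,"ty": -0.001,"tz": 0.042,"rx": 0,"ry": 0,"rz": 0},
    {"tx": 0,"ty": -0.001,"tz": 0.042,"rx": 0,"ry": 0,"rz": 0}
  ]
}}

```text
time: 46.28
tcp_pos: [0.5239, -0.0205, 0.1996]
ee_rot: [3.142, -0.0, -1.706]
force: [0.3, -0.1, -0.8]
opening: 0.0238
```

Run:
```python
from h import *
s=r.get_state();print(s["time"],s["tcp_pos"],s["ee_rot"],s["force"])
im,C=snap("wrist","w35"); crop(im,"w35a",280,150,370,220,8)
```

```text
46.275 [ 0.5239 -0.0205  0.1996] [ 3.1415 -0.0003 -1.7064] [ 0.318  -0.1016 -0.7544]
```

View pics/w35a.png

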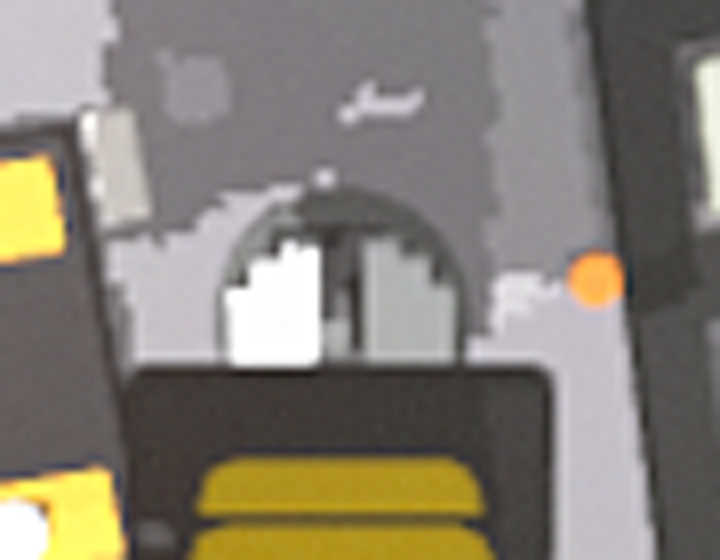

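Request:
{"fn": "carry_out", "kwargs": {
  "deltas": [
    {"tx": 0,"ty": 0,"tz": 0.001,"rx": 0,"ry": 0,"rz": 0.1},
    {"tx": 0,"ty": 0,"tz": 0.001,"rx": 0,"ry": 0,"rz": 0.2},
    {"tx": 0,"ty": 0,"tz": 0.001,"rx": 0,"ry": 0,"rz": 0.3},
    {"tx": 0,"ty": 0,"tz": 0.001,"rx": 0,"ry": 0,"rz": 0.4},
    {"tx": 0,"ty": 0,"tz": 0.001,"rx": 0,"ry": 0,"rz": 0.5},
    {"tx": 0,"ty": 0,"tz": 0.001,"rx": 0,"ry": 0,"rz": 0.6},
    {"tx": 0,"ty": 0,"tz": 0.001,"rx": 0,"ry": 0,"rz": 0.7},
    {"tx": 0,"ty": 0,"tz": 0.001,"rx": 0,"ry": 0,"rz": 0.8},
    {"tx": 0,"ty": 0,"tz": 0.001,"rx": 0,"ry": 0,"rz": 0.9},
    {"tx": 0,"ty": 0,"tz": 0.001,"rx": 0,"ry": 0,"rz": 0.95},
    {"tx": 0,"ty": 0,"tz": 0.001,"rx": 0,"ry": 0,"rz": 0.95}
  ]
}}

```text
time: 47.7
tcp_pos: [0.524, -0.0203, 0.1992]
ee_rot: [3.142, 0.001, -2.701]
force: [-0.6, -0.2, -0.6]
opening: 0.0238
```

Request:
{"fn": "carry_out", "kwargs": {
  "deltas": [
    {"tx": 0,"ty": 0,"tz": 0,"rx": 0,"ry": 0,"rz": 0.1},
    {"tx": 0,"ty": 0,"tz": 0,"rx": 0,"ry": 0,"rz": 0.2},
    {"tx": 0,"ty": 0,"tz": 0,"rx": 0,"ry": 0,"rz": 0.3},
    {"tx": 0,"ty": 0,"tz": 0,"rx": 0,"ry": 0,"rz": 0.4},
    {"tx": 0,"ty": 0,"tz": 0,"rx": 0,"ry": 0,"rz": 0.5},
    {"tx": 0,"ty": 0,"tz": 0,"rx": 0,"ry": 0,"rz": 0.6},
    {"tx": 0,"ty": 0,"tz": 0,"rx": 0,"ry": 0,"rz": 0.66},
    {"tx": 0,"ty": 0,"tz": 0,"rx": 0,"ry": 0,"rz": 0.71},
    {"tx": 0,"ty": 0,"tz": 0,"rx": 0,"ry": 0,"rz": 0.71}
  ]
}}

```text
time: 48.82
tcp_pos: [0.5241, -0.0205, 0.1992]
ee_rot: [3.141, 0.001, 2.84]
force: [0.9, 0.7, -1.0]
opening: 0.0234
```

Run:
```python
from h import *
s=r.get_state();print(s["time"],s["tcp_pos"],s["ee_rot"],s["force"],s["torque"],s["effort"])
im,C=snap("wrist","w36"); crop(im,"w36a",280,150,370,220,8)
```

```text
48.825 [ 0.5241 -0.0205  0.1992] [3.1413 0.0008 2.84  ] [ 0.922   0.7003 -1.0339] [ 0.0279 -0.23    0.0918] [ -0.0926 -38.5304  27.4809   6.5128  -0.2774  -0.5061]
```

View pics/w36a.png

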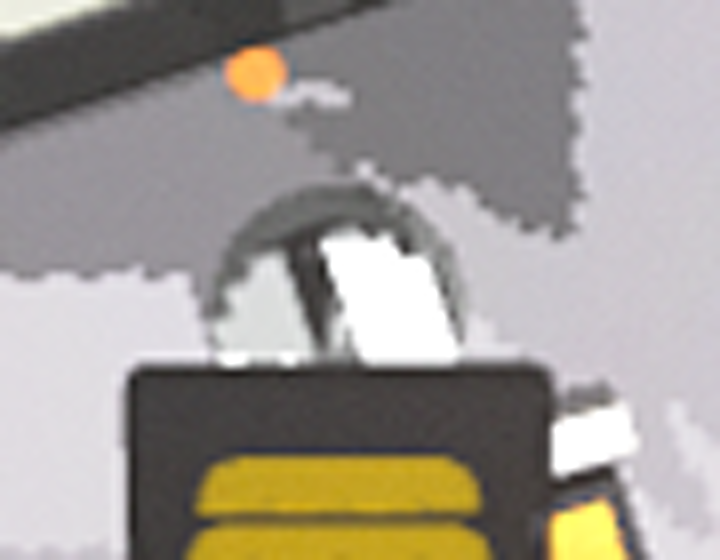

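Request:
{"fn": "carry_out", "kwargs": {
  "deltas": [
    {"tx": 0,"ty": 0,"tz": 0,"rx": 0,"ry": 0,"rz": 0.04},
    {"tx": 0,"ty": 0,"tz": 0,"rx": 0,"ry": 0,"rz": 0.07},
    {"tx": 0,"ty": 0,"tz": 0,"rx": 0,"ry": 0,"rz": 0.07}
  ]
}}

```text
time: 49.25
tcp_pos: [0.5241, -0.0205, 0.1991]
ee_rot: [3.141, 0.001, 2.766]
force: [0.4, -0.2, 1.6]
opening: 0.0237
```

Run:
```python
from h import *
s=r.get_state();print(s["time"],s["tcp_pos"],s["ee_rot"],s["force"],s["torque"],s["effort"])
im,C=snap("wrist","w37"); crop(im,"w37a",280,150,370,220,8)
```

```text
49.25 [ 0.5241 -0.0205  0.1991] [3.1413 0.0007 2.766 ] [ 0.3829 -0.2235  1.6218] [-0.0706 -0.338   0.1305] [ -0.1485 -37.8315  26.7446   6.1433  -0.3905  -0.3971]
```

View pics/w37a.png

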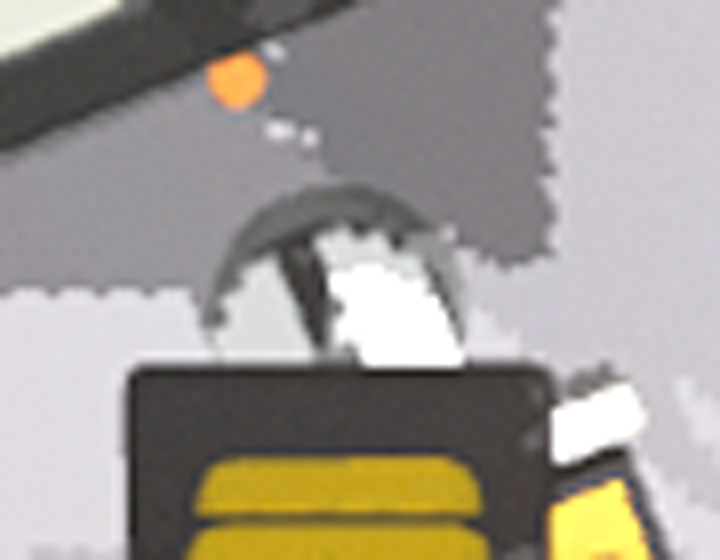

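Request:
{"fn": "carry_out", "kwargs": {
  "deltas": [
    {"tx": 0,"ty": 0,"tz": 0,"rx": 0,"ry": 0,"rz": 0.04},
    {"tx": 0,"ty": 0,"tz": 0,"rx": 0,"ry": 0,"rz": 0.04},
    {"tx": 0,"ty": 0,"tz": 0,"rx": 0,"ry": 0,"rz": -0.08},
    {"tx": 0,"ty": 0,"tz": 0,"rx": 0,"ry": 0,"rz": -0.2},
    {"tx": 0,"ty": 0,"tz": -0.03,"rx": 0,"ry": 0,"rz": -0.2},
    {"tx": 0,"ty": 0,"tz": -0.1,"rx": 0,"ry": 0,"rz": -0.25},
    {"tx": 0,"ty": 0,"tz": -0.14,"rx": 0,"ry": 0,"rz": -0.3},
    {"tx": 0,"ty": 0,"tz": -0.14,"rx": 0,"ry": 0,"rz": -0.36},
    {"tx": 0,"ty": 0,"tz": -0.14,"rx": 0,"ry": 0,"rz": -0.36}
  ]
}}

```text
time: 50.42
tcp_pos: [0.5232, -0.0205, 0.3035]
ee_rot: [3.141, -0.001, -3.141]
force: [0.3, 0.3, -1.9]
opening: 0.0239
```

Run:
```python
from h import *
s=r.get_state();print(s["time"],s["tcp_pos"],s["ee_rot"],s["force"])
im,C=snap("wrist","w38"); crop(im,"w38a",230,60,430,230,4); np.savez("w38.npz",K=C[0],W=C[1])
im,C=snap("scene","s38"); crop(im,"s38a",220,160,420,280,4)
```

```text
50.425 [ 0.5232 -0.0205  0.3035] [ 3.1413 -0.0008 -3.1407] [ 0.2793  0.2848 -1.9113]
```

View pics/w38a.png

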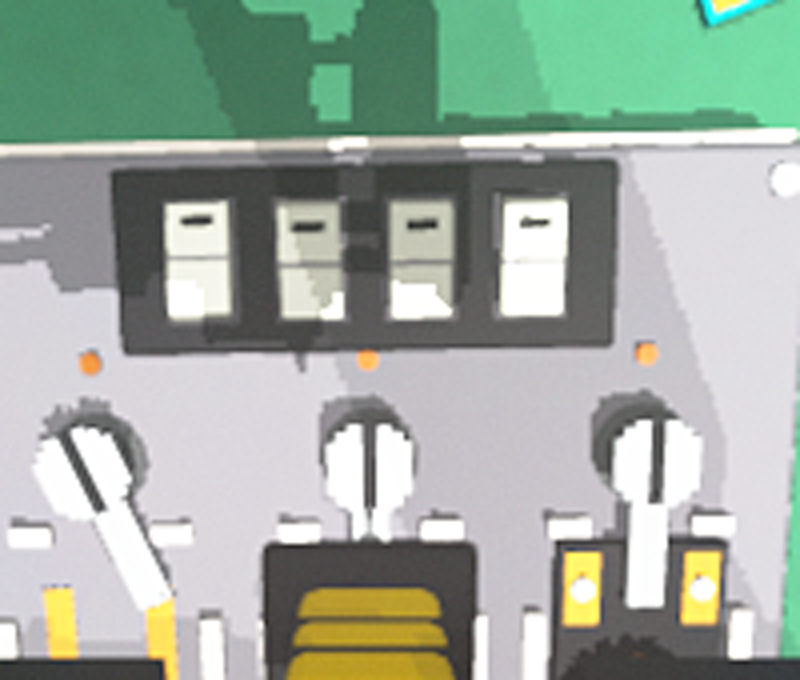

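View pics/s38a.png

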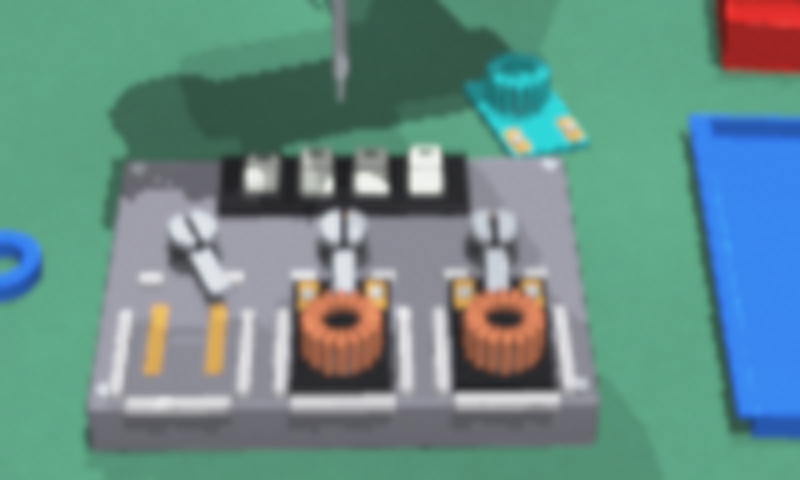

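Run:
```python
from h import *
z=np.load("w38.npz");C=(z["K"],z["W"])
f=lambda u,v:(230+u/4-.375,60+v/4-.375)
for n,p,zz in [("Ltop",(535,196),.063),("Lbot",(535,318),.057),("Lline",(534,260),.058),("Mline",(421,261),.058),("Rline",(311,261),.058),("mains",(199,257),.058),("headM",(369,462),.065),("headL",(657,462),.065)]: print(n,ray(C,f(*p),zz))
th=.0178
for y in (54,18): print([0.5687-.124*np.cos(th)-y/1e3*np.sin(th), -.019-.124*np.sin(th)+y/1e3*np.cos(th)])
print(delta([0.444,0.0325,0.235],[np.pi,0,.0178-np.pi]))
```

```text
Ltop [0.4375 0.0318 0.063 ]
Lbot [0.4754 0.0339 0.057 ]
Lline [0.4571 0.0328 0.058 ]
Mline [ 0.4574 -0.0036  0.058 ]
Rline [ 0.4574 -0.0391  0.058 ]
mains [ 0.4561 -0.0752  0.058 ]
headM [ 0.5217 -0.0204  0.065 ]
headL [0.5216 0.0748 0.065 ]
[np.float64(0.44375849431830017), np.float64(0.0327843620988979)]
[np.float64(0.44439926048032424), np.float64(-0.003209934931681889)]
(array([0.1055, 0.0707, 0.0909]), array([-0.0001, -0.0014, -0.0174]))
```

Request:
{"fn": "carry_out", "kwargs": {
  "deltas": [
    {"tx": 0.105,"ty": 0.071,"tz": 0,"rx": 0,"ry": 0,"rz": -0.9},
    {"tx": 0.105,"ty": 0.071,"tz": 0,"rx": 0,"ry": 0,"rz": -0.9},
    {"tx": 0.105,"ty": 0.071,"tz": 0,"rx": 0,"ry": 0,"rz": -0.9},
    {"tx": 0.105,"ty": 0.071,"tz": 0,"rx": 0,"ry": 0,"rz": -0.9},
    {"tx": 0.105,"ty": 0.071,"tz": 0,"rx": 0,"ry": 0,"rz": -0.9},
    {"tx": 0.105,"ty": 0.071,"tz": 0,"rx": 0,"ry": 0,"rz": -0.9}
  ]
}}

```text
time: 51.28
tcp_pos: [0.4447, 0.0326, 0.3033]
ee_rot: [3.141, -0.001, -2.2]
force: [0.1, -0.2, -2.0]
opening: 0.024
```

Request:
{"fn": "carry_out", "kwargs": {
  "deltas": [
    {"tx": 0,"ty": 0,"tz": 0.04,"rx": 0,"ry": 0,"rz": -0.3},
    {"tx": 0,"ty": 0,"tz": 0.092,"rx": 0,"ry": 0,"rz": -0.615},
    {"tx": 0,"ty": 0,"tz": 0.092,"rx": 0,"ry": 0,"rz": -0.615},
    {"tx": 0,"ty": 0,"tz": 0.092,"rx": 0,"ry": 0,"rz": -0.615},
    {"tx": 0,"ty": 0,"tz": 0.092,"rx": 0,"ry": 0,"rz": -0.615},
    {"tx": 0,"ty": 0,"tz": 0.092,"rx": 0,"ry": 0,"rz": -0.615}
  ]
}}

```text
time: 52.02
tcp_pos: [0.4449, 0.0327, 0.2347]
ee_rot: [3.141, -0.0, -1.559]
force: [-0.3, 0.5, -1.3]
opening: 0.0239
```

Run:
```python
from h import *
s=r.get_state();print(s["time"],s["tcp_pos"],s["ee_rot"],s["force"])
im,C=snap("wrist","w39"); crop(im,"w39a",250,120,400,240,5)
im,C=snap("scene","s39"); crop(im,"s39a",250,130,390,250,5)
print(delta([0.4442,0.0327,0.210],[np.pi,0,-1.553]))
```

```text
52.025 [0.4449 0.0327 0.2347] [ 3.1413 -0.0001 -1.5587] [-0.3435  0.4859 -1.2923]
(array([0.    , 0.001 , 0.0331]), array([ 0.    ,  0.    , -0.0039]))
```

View pics/w39a.png

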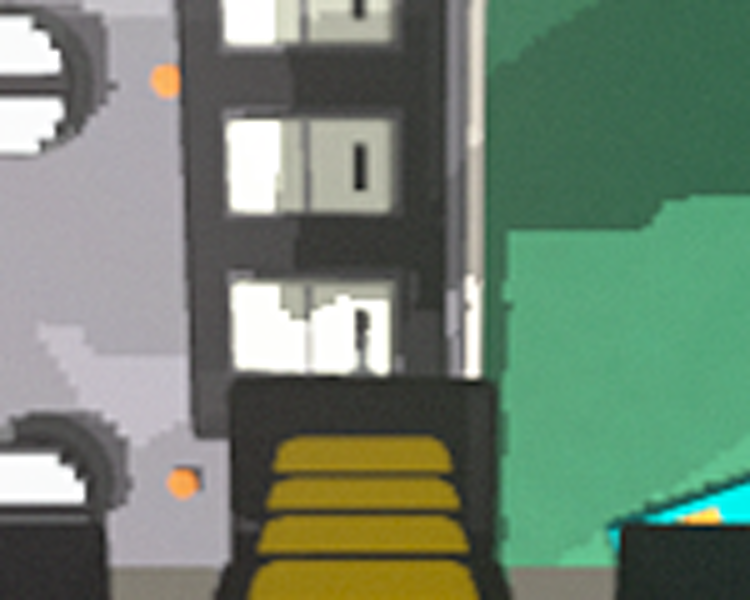

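View pics/s39a.png

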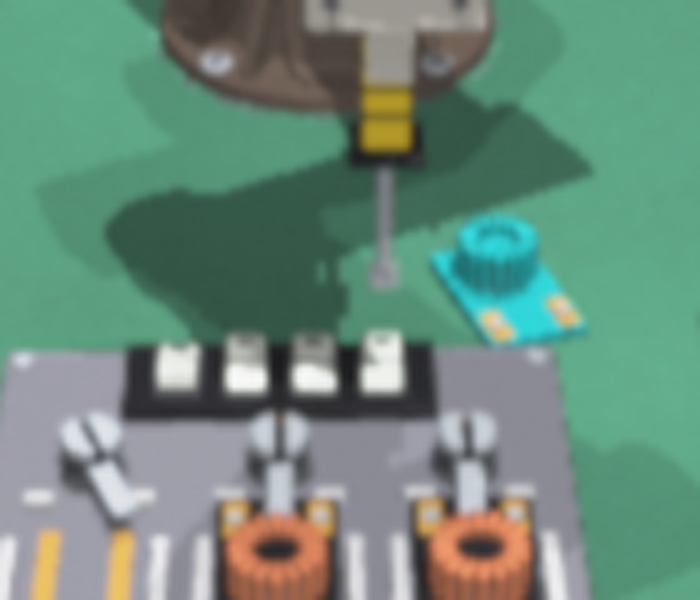

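Request:
{"fn": "carry_out", "kwargs": {
  "deltas": [
    {"tx": 0,"ty": 0.0005,"tz": 0.025,"rx": 0,"ry": 0,"rz": 0},
    {"tx": 0,"ty": 0.0005,"tz": 0.04,"rx": 0,"ry": 0,"rz": 0},
    {"tx": 0,"ty": 0.0005,"tz": 0.047,"rx": 0,"ry": 0,"rz": 0},
    {"tx": 0,"ty": 0.0005,"tz": 0.052,"rx": 0,"ry": 0,"rz": 0},
    {"tx": 0,"ty": 0.0005,"tz": 0.0545,"rx": 0,"ry": 0,"rz": 0},
    {"tx": 0,"ty": 0.0005,"tz": 0.0545,"rx": 0,"ry": 0,"rz": 0}
  ]
}}

```text
time: 52.88
tcp_pos: [0.4438, 0.0324, 0.194]
ee_rot: [3.14, -0.0, -1.555]
force: [-5.6, 0.2, 5.4]
opening: 0.024
```

Run:
```python
from h import *
s=r.get_state();print(s["time"],s["tcp_pos"],s["ee_rot"],s["force"],s["torque"])
im,C=snap("wrist","w40"); crop(im,"w40a",250,120,400,240,5)
im,C=snap("scene","s40"); crop(im,"s40a",290,180,350,230,12)
```

```text
52.875 [0.4438 0.0324 0.194 ] [ 3.1401 -0.0004 -1.5549] [-5.6489  0.204   5.3822] [-0.015   2.6994  0.0001]
```

View pics/w40a.png

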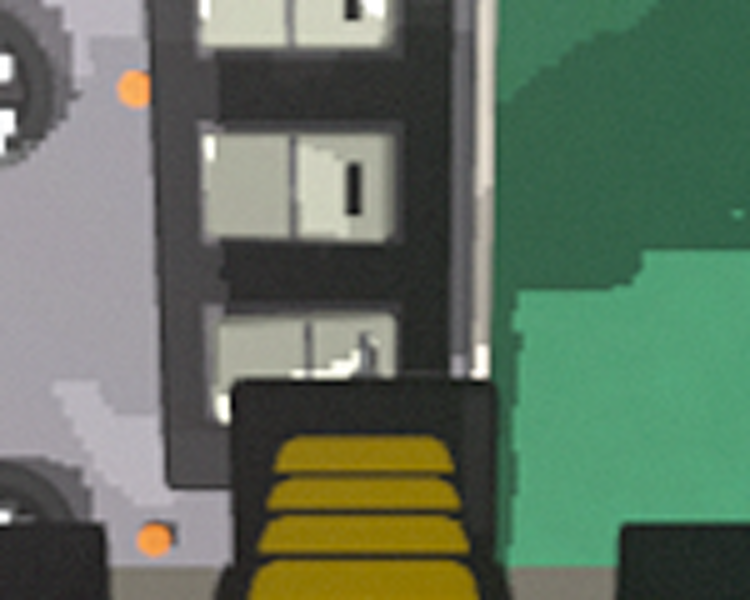

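View pics/s40a.png

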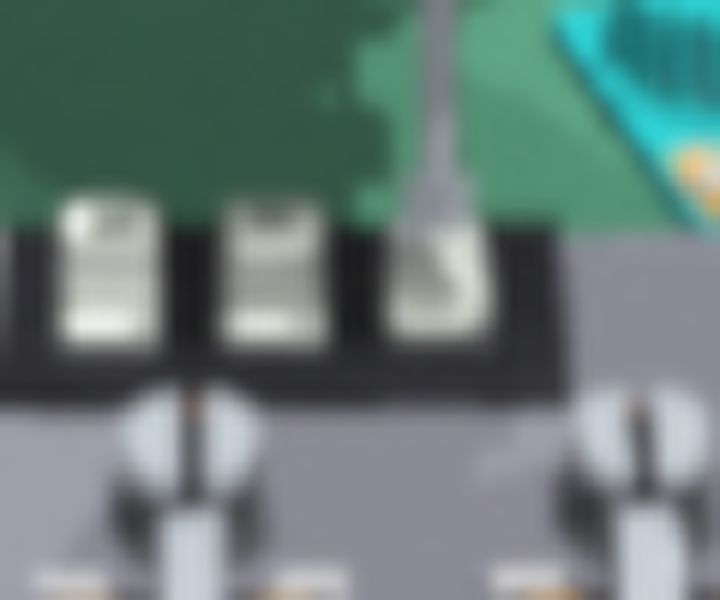

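Request:
{"fn": "carry_out", "kwargs": {
  "deltas": [
    {"tx": 0,"ty": 0,"tz": 0.0013,"rx": 0,"ry": 0,"rz": 0},
    {"tx": 0,"ty": 0,"tz": 0.0013,"rx": 0,"ry": 0,"rz": 0}
  ]
}}

```text
time: 53.22
tcp_pos: [0.4439, 0.0324, 0.1938]
ee_rot: [3.141, -0.0, -1.555]
force: [-8.1, -0.1, 11.1]
opening: 0.0238
```

Run:
```python
from h import *
s=r.get_state();print(s["time"],s["tcp_pos"],s["ee_rot"],s["force"],s["torque"])
```

```text
53.225 [0.4439 0.0324 0.1938] [ 3.1406 -0.0005 -1.5546] [-8.061  -0.1074 11.081 ] [ 0.1939  3.9555 -0.0006]
```

Request:
{"fn": "carry_out", "kwargs": {
  "deltas": [
    {"tx": 0,"ty": 0,"tz": -0.03,"rx": 0,"ry": 0,"rz": 0},
    {"tx": 0,"ty": 0,"tz": -0.055,"rx": 0,"ry": 0,"rz": 0},
    {"tx": 0.048,"ty": 0,"tz": -0.055,"rx": 0,"ry": 0,"rz": 0},
    {"tx": 0.048,"ty": 0,"tz": -0.055,"rx": 0,"ry": 0,"rz": 0},
    {"tx": 0.048,"ty": 0,"tz": -0.055,"rx": 0,"ry": 0,"rz": 0},
    {"tx": 0.048,"ty": 0,"tz": -0.055,"rx": 0,"ry": 0,"rz": 0}
  ]
}}

```text
time: 53.98
tcp_pos: [0.4453, -0.0029, 0.2342]
ee_rot: [-3.141, 0.0, -1.554]
force: [0.1, 0.3, -1.7]
opening: 0.0238
```

Run:
```python
from h import *
s=r.get_state();print(s["time"],s["tcp_pos"],s["ee_rot"],s["force"])
im,C=snap("wrist","w41"); crop(im,"w41a",250,120,400,240,5)
im,C=snap("scene","s41"); crop(im,"s41a",260,170,350,230,8)
```

```text
53.975 [ 0.4453 -0.0029  0.2342] [-3.1414  0.0001 -1.5542] [ 0.0617  0.2647 -1.7018]
```

View pics/w41a.png

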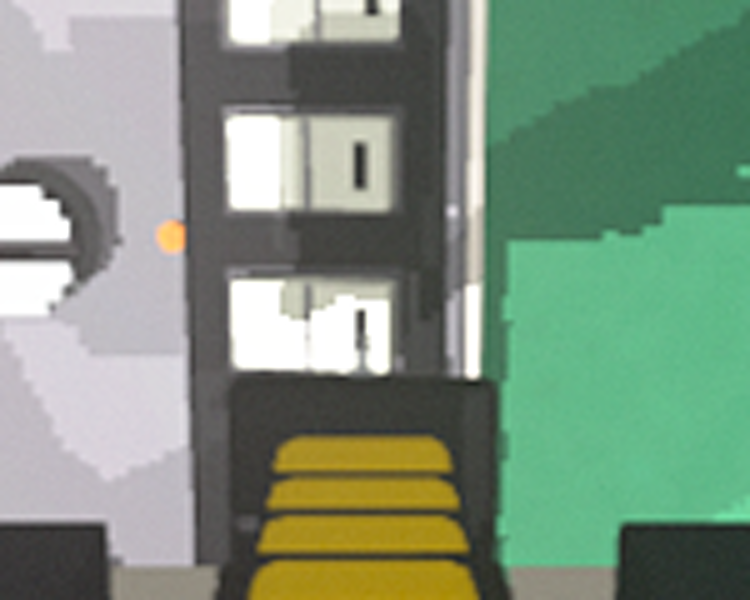

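View pics/s41a.png

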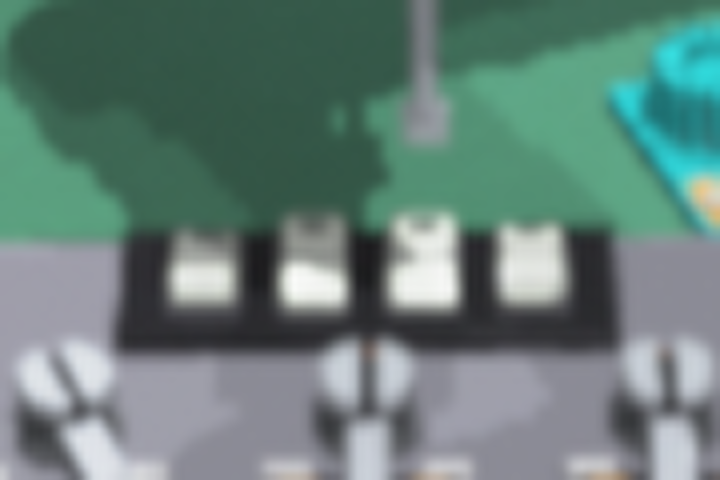

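Request:
{"fn": "carry_out", "kwargs": {
  "deltas": [
    {"tx": 0,"ty": 0.0005,"tz": 0.025,"rx": 0,"ry": 0,"rz": 0},
    {"tx": 0,"ty": 0.0005,"tz": 0.04,"rx": 0,"ry": 0,"rz": 0},
    {"tx": 0,"ty": 0.0005,"tz": 0.047,"rx": 0,"ry": 0,"rz": 0},
    {"tx": 0,"ty": 0.0005,"tz": 0.052,"rx": 0,"ry": 0,"rz": 0},
    {"tx": 0,"ty": 0.0005,"tz": 0.0545,"rx": 0,"ry": 0,"rz": 0},
    {"tx": 0,"ty": 0.0005,"tz": 0.0555,"rx": 0,"ry": 0,"rz": 0},
    {"tx": 0,"ty": 0.0005,"tz": 0.0555,"rx": 0,"ry": 0,"rz": 0}
  ]
}}

```text
time: 54.95
tcp_pos: [0.4441, -0.0036, 0.1936]
ee_rot: [3.141, -0.001, -1.554]
force: [-8.1, 0.6, 13.3]
opening: 0.0238
```

Request:
{"fn": "carry_out", "kwargs": {
  "deltas": [
    {"tx": 0,"ty": 0,"tz": -0.03,"rx": 0,"ry": 0,"rz": 0},
    {"tx": 0,"ty": 0,"tz": -0.08,"rx": 0,"ry": 0,"rz": 0},
    {"tx": 0,"ty": 0,"tz": -0.145,"rx": 0,"ry": 0,"rz": 0},
    {"tx": 0,"ty": 0,"tz": -0.145,"rx": 0,"ry": 0,"rz": 0},
    {"tx": 0,"ty": 0,"tz": -0.145,"rx": 0,"ry": 0,"rz": 0}
  ]
}}

```text
time: 55.58
tcp_pos: [0.4448, -0.0031, 0.3011]
ee_rot: [-3.141, 0.001, -1.555]
force: [0.1, -0.1, -1.3]
opening: 0.0237
```

Run:
```python
from h import *
s=r.get_state();print(s["time"],s["tcp_pos"],s["ee_rot"],s["force"])
im,C=snap("scene","s42"); crop(im,"s42a",240,170,410,280,4.7)
print(delta([0.509,-0.345,0.303],[np.pi,0,-1.494]))
```

```text
55.575 [ 0.4448 -0.0031  0.3011] [-3.1409  0.0008 -1.5548] [ 0.149  -0.1411 -1.2624]
(array([ 0.4569, -0.0787, -0.0035]), array([ 0.0007,  0.0001, -0.058 ]))
```

View pics/s42a.png

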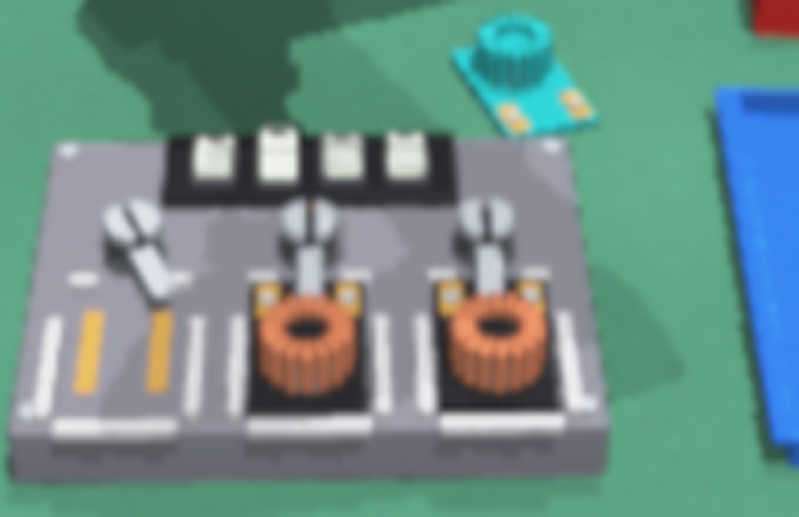

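Left, mid and mains rockers are on and the right one is off. Next the driver goes back.

Request:
{"fn": "carry_out", "kwargs": {
  "deltas": [
    {"tx": 0.457,"ty": -0.0787,"tz": -0.003,"rx": 0,"ry": 0,"rz": -0.058},
    {"tx": 0.457,"ty": -0.0787,"tz": -0.003,"rx": 0,"ry": 0,"rz": -0.058},
    {"tx": 0.457,"ty": -0.0787,"tz": -0.003,"rx": 0,"ry": 0,"rz": -0.058},
    {"tx": 0.457,"ty": -0.0787,"tz": -0.003,"rx": 0,"ry": 0,"rz": -0.058},
    {"tx": 0.457,"ty": -0.0787,"tz": -0.003,"rx": 0,"ry": 0,"rz": -0.058},
    {"tx": 0.457,"ty": -0.0787,"tz": -0.003,"rx": 0,"ry": 0,"rz": -0.058},
    {"tx": 0.457,"ty": -0.0787,"tz": -0.003,"rx": 0,"ry": 0,"rz": -0.058},
    {"tx": 0.457,"ty": -0.0787,"tz": -0.003,"rx": 0,"ry": 0,"rz": -0.058},
    {"tx": 0.457,"ty": -0.0787,"tz": -0.003,"rx": 0,"ry": 0,"rz": -0.058}
  ]
}}

```text
time: 56.75
tcp_pos: [0.5093, -0.3441, 0.3035]
ee_rot: [3.141, 0.0, -1.493]
force: [0.6, -0.1, -0.9]
opening: 0.0238
```

Run:
```python
from h import *
s=r.get_state();print(s["time"],s["tcp_pos"],s["ee_rot"])
im,C=snap("wrist","w43"); crop(im,"w43a",250,120,400,240,5)
print(delta([0.509,-0.345,0.148],[np.pi,0,-1.494]))
```

```text
56.75 [ 0.5093 -0.3441  0.3035] [ 3.1415  0.0002 -1.4927]
(array([0.0012, 0.0007, 0.2077]), array([-0.0003, -0.0001,  0.0014]))
```

View pics/w43a.png

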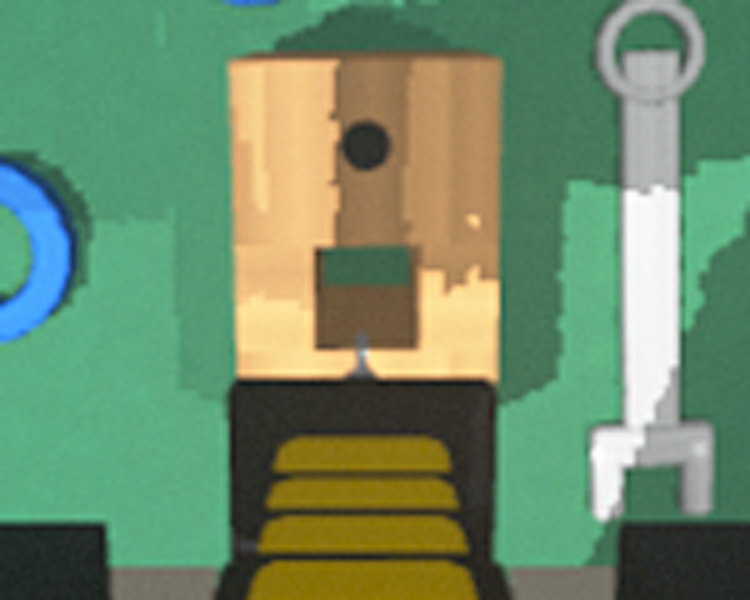

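Request:
{"fn": "carry_out", "kwargs": {
  "deltas": [
    {"tx": 0.001,"ty": 0.0005,"tz": 0.04,"rx": 0,"ry": 0,"rz": 0},
    {"tx": 0.001,"ty": 0.0005,"tz": 0.09,"rx": 0,"ry": 0,"rz": 0},
    {"tx": 0.001,"ty": 0.0005,"tz": 0.14,"rx": 0,"ry": 0,"rz": 0},
    {"tx": 0.001,"ty": 0.0005,"tz": 0.18,"rx": 0,"ry": 0,"rz": 0},
    {"tx": 0.001,"ty": 0.0005,"tz": 0.2,"rx": 0,"ry": 0,"rz": 0},
    {"tx": 0.001,"ty": 0.0005,"tz": 0.2075,"rx": 0,"ry": 0,"rz": 0},
    {"tx": 0.001,"ty": 0.0005,"tz": 0.2075,"rx": 0,"ry": 0,"rz": 0}
  ]
}}

```text
time: 57.68
tcp_pos: [0.5096, -0.3459, 0.1488]
ee_rot: [-3.141, -0.001, -1.493]
force: [-0.3, -0.1, -0.5]
opening: 0.0238
```

Request:
{"fn": "carry_out", "kwargs": {
  "deltas": [
    {"tx": 0,"ty": 0,"tz": 0,"rx": 0,"ry": 0,"rz": 0},
    {"tx": 0,"ty": 0,"tz": 0,"rx": 0,"ry": 0,"rz": 0},
    {"tx": 0,"ty": 0,"tz": 0,"rx": 0,"ry": 0,"rz": 0},
    {"tx": 0,"ty": 0,"tz": 0,"rx": 0,"ry": 0,"rz": 0}
  ],
  "claw": 0.75
}}

```text
time: 58.18
tcp_pos: [0.5091, -0.3459, 0.1482]
ee_rot: [-3.141, -0.0, -1.494]
force: [0.2, 0.3, 0.1]
opening: 0.0578
```

Request:
{"fn": "carry_out", "kwargs": {
  "deltas": [
    {"tx": 0,"ty": 0,"tz": -0.05,"rx": 0,"ry": 0,"rz": 0},
    {"tx": 0,"ty": 0,"tz": -0.12,"rx": 0,"ry": 0,"rz": 0},
    {"tx": 0,"ty": 0,"tz": -0.2,"rx": 0,"ry": 0,"rz": 0},
    {"tx": 0,"ty": 0,"tz": -0.22,"rx": 0,"ry": 0,"rz": 0},
    {"tx": 0,"ty": 0,"tz": -0.22,"rx": 0,"ry": 0,"rz": 0}
  ]
}}

```text
time: 58.8
tcp_pos: [0.5094, -0.3459, 0.314]
ee_rot: [-3.139, -0.001, -1.494]
force: [-0.2, 0.2, -0.2]
opening: 0.0658
```

Run:
```python
from h import *
s=r.get_state();print(s["time"],s["tcp_pos"],s["ee_rot"],s["opening"])
im,C=snap("wrist","w44"); crop(im,"w44a",200,40,440,240,3)
im,C=snap("scene","s44"); crop(im,"s44a",120,130,520,290,2)
print(delta([0.62,-0.02,0.30],[np.pi,0,-2.4]))
```

```text
58.8 [ 0.5094 -0.3459  0.314 ] [-3.1393 -0.0007 -1.4939] 0.06581337943322395
(array([-0.4211, -0.1816,  0.0153]), array([0.0022, 0.0005, 0.8652]))
```

View pics/w44a.png

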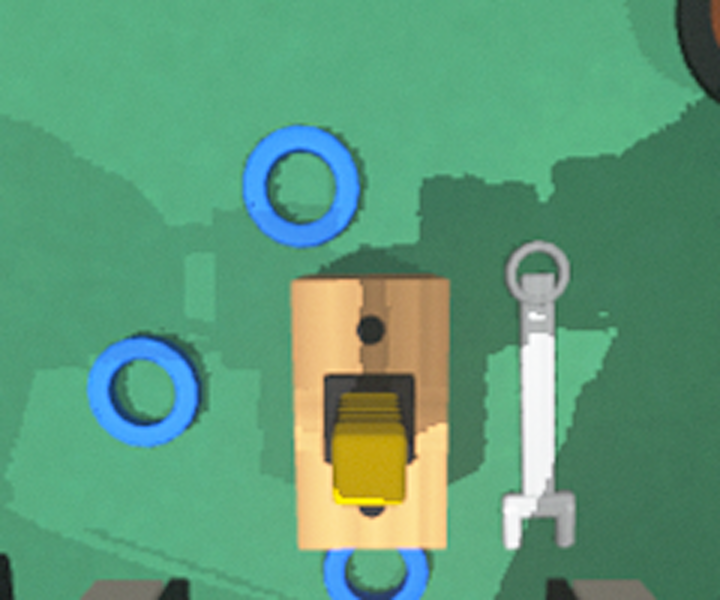

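View pics/s44a.png

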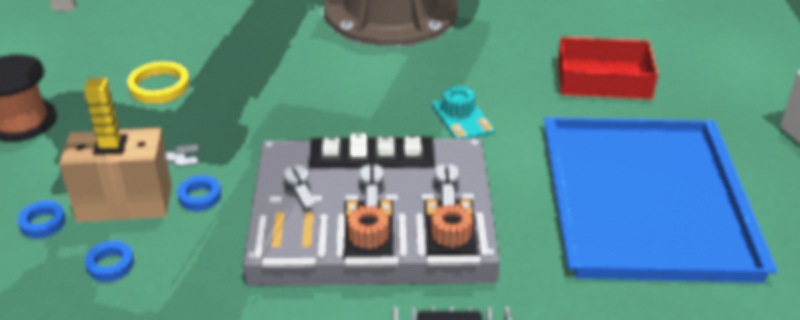

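Driver upright, tray empty. One last look at the fixture from above before handing in.

Request:
{"fn": "carry_out", "kwargs": {
  "deltas": [
    {"tx": -0.421,"ty": -0.182,"tz": 0,"rx": 0,"ry": 0,"rz": 0.865},
    {"tx": -0.421,"ty": -0.182,"tz": 0,"rx": 0,"ry": 0,"rz": 0.865},
    {"tx": -0.421,"ty": -0.182,"tz": 0,"rx": 0,"ry": 0,"rz": 0.865},
    {"tx": -0.421,"ty": -0.182,"tz": 0,"rx": 0,"ry": 0,"rz": 0.865},
    {"tx": -0.421,"ty": -0.182,"tz": 0,"rx": 0,"ry": 0,"rz": 0.865},
    {"tx": -0.421,"ty": -0.182,"tz": 0,"rx": 0,"ry": 0,"rz": 0.865},
    {"tx": -0.421,"ty": -0.182,"tz": 0,"rx": 0,"ry": 0,"rz": 0.865},
    {"tx": -0.421,"ty": -0.182,"tz": 0,"rx": 0,"ry": 0,"rz": 0.865}
  ]
}}

```text
time: 59.9
tcp_pos: [0.6203, -0.0204, 0.3111]
ee_rot: [3.14, -0.003, -2.399]
force: [0.3, -0.5, -0.4]
opening: 0.0655
```

Request:
{"fn": "carry_out", "kwargs": {
  "deltas": [
    {"tx": 0,"ty": 0,"tz": 0,"rx": 0,"ry": 0,"rz": 0.35},
    {"tx": 0,"ty": 0,"tz": 0,"rx": 0,"ry": 0,"rz": 0.7},
    {"tx": 0,"ty": 0,"tz": 0,"rx": 0,"ry": 0,"rz": 0.7},
    {"tx": 0,"ty": 0,"tz": 0,"rx": 0,"ry": 0,"rz": 0.7},
    {"tx": 0,"ty": 0,"tz": 0,"rx": 0,"ry": 0,"rz": 0.7},
    {"tx": 0,"ty": 0,"tz": 0,"rx": 0,"ry": 0,"rz": 0.7}
  ]
}}

```text
time: 60.65
tcp_pos: [0.6206, -0.0213, 0.3127]
ee_rot: [-3.141, -0.0, -3.13]
force: [-0.2, -0.7, 0.6]
opening: 0.066
```

Run:
```python
from h import *
s=r.get_state();print(s["time"],s["tcp_pos"],s["ee_rot"])
im,C=snap("wrist","w45"); crop(im,"w45a",190,0,450,210,3); np.savez("w45.npz",K=C[0],W=C[1])
```

```text
60.65 [ 0.6206 -0.0213  0.3127] [-3.1415 -0.0004 -3.1299]
```

View pics/w45a.png

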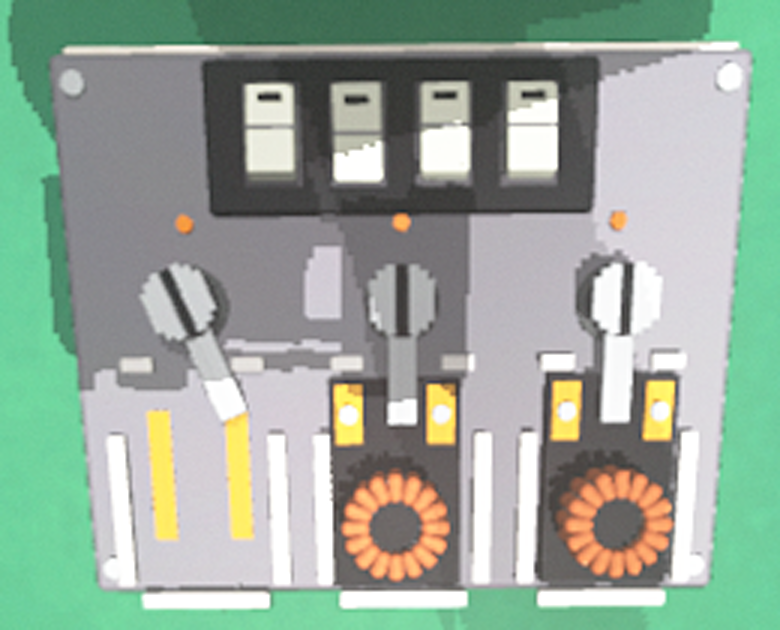

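Run:
```python
from h import *
z=np.load("w45.npz");C=(z["K"],z["W"]); f=lambda u,v:(190+u/3-1/3,v/3-1/3)
for a,b in [((402,265),(403,335)),((629,263),(625,333))]:
    d=ray(C,f(*b),.065)-ray(C,f(*a),.065); print("joint",np.pi/2+.0178-np.arctan2(d[1],d[0]))
print(r.finish_job())
```

```text
joint 1.5610618487341164
joint 1.5738287476467212
the job is handed in; nothing more can be done
None
```

I handed the job in at about 61 s; no verdict was reported.

**What I did:**
- I swung open the left and mid clamps with the screwdriver.
- I loaded the two chokes from the blue tray into the left and mid bays, with their tabs towards the clamps.
- I turned both clamps clockwise to their end stops, then pressed the left and mid rockers on.
- I put the screwdriver back upright in its stand.

**Last checks, from pictures:**
- Both chokes lie inside their bays and the tray is empty.
- The clamp angles read 1.57 (left) and 1.56 (mid); the end stop is 1.571.
- The left, mid and mains rockers are on. The right rocker is off, and its bay is empty with its clamp untouched.
- The screwdriver stands upright, and I saw no change in the rings, wrench or turquoise choke.

No check failed. The clamp readings are good only to a few degrees. Opening the clamps left them at roughly 0.11 (left) and 0.16 (mid), close to the 0.2 limit but clear for loading. The rocker presses peaked at about 13 N, against the roughly 3 N needed.

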